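# Press the sockets home and hang the candle arches

## Robot

A 6-joint arm with a two-finger parallel gripper is mounted at the origin on the work surface. World frame = base frame: x ahead of the robot, y to its left, z up, the work surface at z = 0. Lengths are in mm, angles in rad, forces in N, time in s.
With the tool pointing down it reaches from about 275 to 750 mm from the base axis. Payload 10.2 kg.
Tool frame: the origin (TCP) lies at the very end of the fingers, on their centre line; the grasp point (between the pads) lies 19 mm behind it; z points along the fingers, y is the direction in which the jaws open and shut (so a half turn about z gives the same grasp; the last joint's range is limited). The gripper opens to 85 mm and grips with 20 to 120 N. Pads are 22 mm wide; open, the fingers measure 114 mm over their backs; the gripper's body (76 mm by 85 mm) begins 54 mm behind the grasp point. The pads swing forward as they close: fully open they stand 13 mm farther back than shut.
Start: joints at [1.105, 0.313, 1.498, -0, 1.331, -0.223], TCP at [126.234, 509.604, 231.294] pointing down, gripper open.
Joint ranges: [-2.94, 2.94], [-0.97, 2.17], [0.19, 2.56], [-1.23, 4.37], [0.02, 3.11], [-2.88, 2.88]. Speed limits (rad/s): [2.39, 2.39, 3.01, 3.14, 3.14, 3.14].

## Interface

Orientations are given as a unit quaternion [w, x, y, z].
In Python, from rig import sensors, imaging, ctrl gives the robot as it stands.
- The arm moves only by the shell command python3 -m creep 'ROWS' [FORCE]. ROWS is JSON, a list of rows, each an object with "grip": the finger opening in mm, from 0 to 85.4; "linear": the shift along the tool's x, y, z in mm, a list of three; "rot": the turn, a rotation vector about the tool's x, y, z in rad, a list of three. A call has 1 to 12 rows; each row shifts and turns the commanded pose from where the row before left it, along the tool's axes as they then stand; what a row does not reach is not made up. A row lasts 1/12 s, in which the tool goes at most 41.7 mm and 7.16 degrees, less where a joint would pass 70% of its speed; a pose out of reach is approached as far as the arm can. A call with a gripper value outside its range is refused whole. The fingers move at their own pace and stop on an object; FORCE is the grip in N (left out, the last holds). Time passes only in rows, so rows that do not move let the fingers close. It gives the time, the measured TCP pose, the force and the opening at its end, in the units of the state.
- sensors.sense(): the state, without advancing time (a new reading comes with each control period).
- imaging.capture(name): name is "scene" or "top" or "wrist"; returns (picture, depth): 420x560x3 uint8, red, green, blue; 420x560 float32, mm along the optical axis (not along the pixel's ray), 0 where there is no reading.
- imaging.camera_params(name): a dict with "intrinsics" (3x3 intrinsics, pixels), "R" (3x3) and "t" (3): a world point X has camera coordinates R X + t. Camera axes: x right, y down, z forward; pixel columns grow to the right and rows downward; lengths in mm; the calibration is good to about 2 mm. The wrist camera is an equidistant fisheye: a pixel r from the principal point sees the ray r / f radians off the axis. A picture is of the moment at which its call begins: read the wrist's pose just before it. camera_params takes no time and is no camera call; for the wrist camera it gives the pose at the moment of the call.
- ctrl.finish_job(): hands the job in, once; it reports no verdict.
The state is a dict: "time_s": time; "joints": joint angles; "dq": joint speeds; "tau": joint torques, N m; "eef_pos": TCP position; "ee_rot": TCP orientation; "force": force on the tool from outside, world axes, zero at the start; "wrist_torque": the same for the moment, N m; "grip_width": opening from 0.0 (shut) to 1.0 (fully open).
Only numpy, scipy, OpenCV 4.12 (cv2) and the standard library are available. Lean on these libraries where they do the work, as an engineer would, in place of code of your own. Each camera call takes 0.05 s, during which the arm holds its last target.

## Task

Finish every candle arch standing on the bench: stand it on the press's bed, slide it in until its proud brass candle socket is centred under the ram, pull the lever down to press the socket fully home, let the lever come back up, then take the arch out and hang it astride the drying rail. In the end all the arches hang about level and still on the rail with a gap between neighbours; push the sockets in with the press only, do not drop an arch, and leave the other things on the bench where they are.

Things in the scene. Friction and masses are not known exactly. Their poses are not given: they have to be found in the camera images.
- arch_a: brown wooden candle arch (bridge) 160 long (own x) x 48 deep (y) x 84 tall (z), 0.43 kg, two 26 mm legs on iron foot plates 28 x 64 mm; grip across the 48 mm depth. Under the deck an arched opening with a notch at its top. Origin at foot level, mid-length, mid-depth. Two brass sockets (plate 29 x 29 mm) in square recesses in the deck, at x -62 (home: 3 mm below the deck top) and +62 (7 mm proud). May be absent.
- cup_a (a joint): how far the proud socket of arch_a has been pressed in, m: 0 = 7 mm proud of the deck, 0.010 = home, sunk 3 mm in its recess like the other one. A tight fit: it moves at about 12 N and stays where it is put.
- cup_top_a (a point): centre of the top face of the proud socket of arch_a (arch axes); 91 mm above the feet when proud, 81 mm when home
- crown_a (a point): top of the hanging notch of arch_a, under the deck at mid-length, 70 mm above the feet (arch axes). The notch is 22 mm wide (x +-11) and 16 deep and runs right through along y; below it the opening widens, sloping 0.64 rad, to the legs' upright inner faces at x +-54 mm
- arch_b: another candle arch, identical to arch_a, same origin and axes. May be absent.
- cup_b (a joint): how far the proud socket of arch_b has been pressed in, m: 0 = 7 mm proud of the deck, 0.010 = home, sunk 3 mm in its recess like the other one. A tight fit: it moves at about 12 N and stays where it is put.
- cup_top_b (a point): centre of the top face of the proud socket of arch_b (arch axes); 91 mm above the feet when proud, 81 mm when home
- crown_b (a point): top of the hanging notch of arch_b, under the deck at mid-length, 70 mm above the feet (arch axes). The notch is 22 mm wide (x +-11) and 16 deep and runs right through along y; below it the opening widens, sloping 0.64 rad, to the legs' upright inner faces at x +-54 mm
- arch_c: another candle arch, identical to arch_a, same origin and axes. May be absent.
- cup_c (a joint): how far the proud socket of arch_c has been pressed in, m: 0 = 7 mm proud of the deck, 0.010 = home, sunk 3 mm in its recess like the other one. A tight fit: it moves at about 12 N and stays where it is put.
- cup_top_c (a point): centre of the top face of the proud socket of arch_c (arch axes); 91 mm above the feet when proud, 81 mm when home
- crown_c (a point): top of the hanging notch of arch_c, under the deck at mid-length, 70 mm above the feet (arch axes). The notch is 22 mm wide (x +-11) and 16 deep and runs right through along y; below it the opening widens, sloping 0.64 rad, to the legs' upright inner faces at x +-54 mm
- press: grey bench arbor press, fixed. Origin on the bench below the ram; own x runs from the open front to the column (x 88 to 142 mm), y to the lever's side. Head over the ram: x -22 to 142, y +-22, z 172 to 238 mm. Pale bed board, top at z 30, x -60 to 65, y -190 to 70 mm: an arch stands on it along the press's y, proud socket towards +y under the ram, other end out at -y where nothing is above.
- ram: press ram; origin = centre of its flat round face, 16 mm across, that points down (press axes); at rest 132.5 mm above the bench, 11.5 mm clear of a proud socket on the bed, so an arch must be slid in sideways, not lowered in. It goes straight down 20 mm per rad of lever; 7 mm or more off the socket's centre it strikes the wood round the recess and cannot finish.
- lever (a joint): press lever, rad: 0 = up at rest, 1.09 = stop. Pivot 24 mm behind, 58 mm to +y of the ram, 205 mm above the bench; a 13 mm rod 165 mm long points forward (press -x) and 0.75 rad up, with a 30 mm black ball at its end. Pushed down, it swings forward and down in the press's xz plane (4 to 9 N); a spring lifts it back. Ram meets a proud socket near 0.57 and has it home from about 1.07.
- lever_grip (a point): point on the lever rod's axis 140 mm from the pivot, a good place to push down on; it moves with the lever
- rail: drying rail, fixed: a level steel bar 16 mm thick along own x, on two wooden uprights 22 mm thick at x -165 and +165 mm that end 25 mm above the bar's axis. Origin on the bench below the bar's middle.
- rail_mid (a point): middle of the bar, on its axis, 150 mm above the bench (rail axes: x along the bar, z up). A hanging arch straddles the bar, its length across it, the bar in its notch, the notch top 8 mm above this height.
- tower: bystander: turned wooden tower, 48 mm across, 150 tall; origin under its foot
- tile: bystander: carved wooden tile 94 x 94 x 20 mm, lying flat; origin under its middle
- bowl: bystander: dark wooden bowl, 90 mm across, 36 tall; origin under its middle
There are look-alikes about, which are no part of the job. Leave any blue look-alike of the arch_b alone.

How it is judged:
By the outcome, as a careful person would: the job done as asked, in the order asked, and still so for the second after the job is handed in, with the robot touching nothing.
Of arch_a, arch_b, arch_c only 2 to 3 are there at a start; the rules pass over those that are not, and their reading is None.
At some moment in a run one of arch_a, arch_b, arch_c may be knocked a few centimetres aside while the robot is not near it.
It also fails if it takes over 210 s, if anything falls off the work surface, if the arm or the gripper's body presses on something with over 40 N, if the wrist force passes 120 N, or if a joint passes its speed limit or range.

## Working session

There is one attempt and no reset: what is moved stays moved. The work goes in short steps, Python scripts to look and compute and a shell command to move; the robot and the scene stay as the last step left them, time stands still between calls to the robot, and variables do not carry over. Pictures are saved under pics/ and viewed, and the job is handed in when it is done.

```bash
ls; mkdir -p pics
python3 - <<'E'
from rig import sensors, imaging
import cv2,numpy as np
print(sensors.sense())
for n in("scene","top"):
    p,d=imaging.capture(n); cv2.imwrite(f"pics/{n}0.png",p[:,:,::-1]); np.savez(f"/tmp/{n}0.npz",p=p,d=d)
    print(n,imaging.camera_params(n))
E
```

```text
pics
{'time_s': 0.0, 'joints': array([ 1.10462312e+00,  3.13446780e-01,  1.49849689e+00,  5.50272076e-05,
        1.33098483e+00, -2.23392644e-01]), 'dq': array([ 0.0001691 ,  0.0006066 ,  0.00235124,  0.00173156, -0.00023654,
       -0.00036975]), 'tau': array([ 9.44975750e-05, -4.12250519e+01, -2.59749484e+01, -1.45067852e-04,
        4.00786987e-03,  4.68007798e-06]), 'eef_pos': array([126.08003674, 509.35484303, 230.71420997]), 'ee_rot': array([-2.50902477e-04,  1.21098850e-01,  9.92640228e-01, -6.19584099e-04]), 'force': array([-0.41751077,  0.23219875,  1.36078198]), 'wrist_torque': array([-0.02291381, -0.02445212,  0.01912454]), 'grip_width': 0.9996007515692218}
scene {'intrinsics': array([[453.22006358,   0.        , 273.76165542],
       [  0.        , 453.22006358, 205.99581668],
       [  0.        ,   0.        ,   1.        ]]), 'R': array([[ 0.25970044,  0.96551643, -0.01826763],
       [ 0.5472654 , -0.16273419, -0.8209861 ],
       [-0.79564833,  0.20321321, -0.57065587]]), 't': array([-100.44105063,  -96.95750528, 1685.96613609])}
top {'intrinsics': array([[394.64901588,   0.        , 281.3405361 ],
       [  0.        , 394.64901588, 211.98973432],
       [  0.        ,   0.        ,   1.        ]]), 'R': array([[ 0.02402515, -0.99969356,  0.00596559],
       [-0.99176935, -0.02458455, -0.12565492],
       [ 0.12576307, -0.00289761, -0.99205607]]), 't': array([ -32.0575718 ,  486.9054159 , 1163.61097617])}
```

View pics/scene0.png

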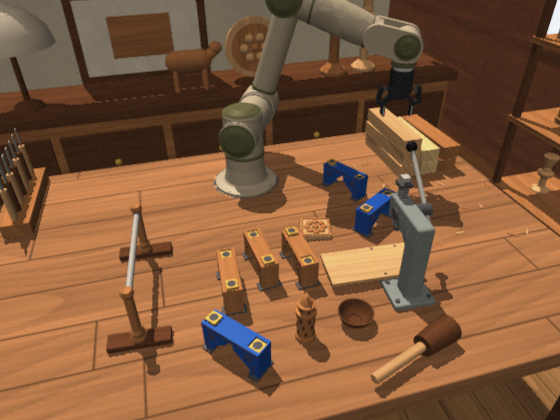

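View pics/top0.png

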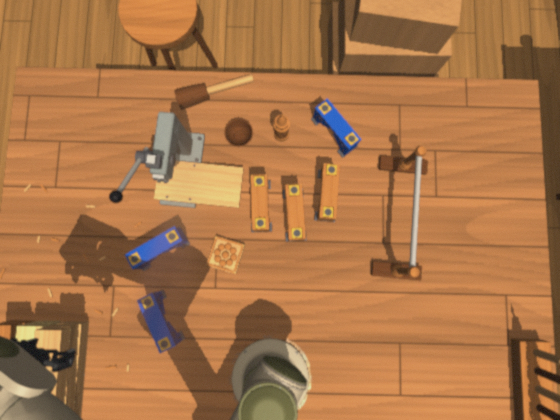

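The top view shows three brown arches at about (260,203), (295,211) and (329,191), and three blue look-alikes at (338,127), (155,247) and (158,322). The press is on the left and the rail on the right. Next I'll confirm in an enlarged crop and measure.

```bash
cat > h.py <<'E'
import numpy as np,cv2
from rig import sensors,imaging
def cloud(n,p=None,d=None):
    if p is None: p,d=imaging.capture(n)
    c=imaging.camera_params(n);K=c["intrinsics"]
    v,u=np.mgrid[:420,:560]
    P=np.stack([(u-K[0,2])/K[0,0]*d,(v-K[1,2])/K[1,1]*d,d],-1)
    W=(P-c["t"])@c["R"]
    W[d<=0]=np.nan
    return p,d,W
def proj(n,X):
    c=imaging.camera_params(n);q=c["R"]@np.array(X,float)+c["t"];q=c["intrinsics"]@q;return q[:2]/q[2]
def hsv(p): return cv2.cvtColor(np.ascontiguousarray(p),cv2.COLOR_RGB2HSV)
E
python3 - <<'E'
from h import *
z=np.load("/tmp/top0.npz");p,d,W=cloud("top",z["p"],z["d"])
cv2.imwrite("pics/crop1.png",cv2.resize(p[90:270,200:380,::-1],(600,600),interpolation=cv2.INTER_CUBIC))
H=hsv(p); m=(W[...,2]>74)&(W[...,2]<98)
n,l,st,ce=cv2.connectedComponentsWithStats(m.astype(np.uint8))
for i in range(1,n):
    if st[i,4]<150: continue
    q=W[l==i]; c=q[:,:2].mean(0); r=cv2.minAreaRect(q[:,:2].astype(np.float32))
    print(ce[i].round(),st[i,4],"hue",np.median(H[l==i][:,0]),r, np.median(q[:,2]))
print("bench z",np.nanmedian(W[330:360,350:480,2]),W[330:360,350:480,2].std())
cv2.imwrite("pics/crop2.png",cv2.resize(p[90:290,60:260,::-1],(600,600),interpolation=cv2.INTER_CUBIC))
E
```

```text
[338. 123.] 899 hue 109.0 ((753.3097534179688, -181.80224609375), (161.49212646484375, 51.382041931152344), 39.17262649536133) 83.34494680255702
[329. 190.] 936 hue 14.0 ((548.7442626953125, -158.60157775878906), (50.0935173034668, 161.0636444091797), 86.38434600830078) 83.52332503374004
[259. 202.] 940 hue 14.0 ((510.96063232421875, 44.27763366699219), (161.87098693847656, 49.52650451660156), 1.826889157295227) 83.85996936160757
[295. 211.] 941 hue 14.0 ((485.8328552246094, -59.81751251220703), (161.1273193359375, 49.71231460571289), 5.009344100952148) 83.52963039873653
[153. 247.] 1001 hue 113.0 ((371.7757873535156, 342.6669616699219), (50.204742431640625, 162.53887939453125), 32.098060607910156) 84.40835711324014
[156. 322.] 1099 hue 117.0 ((163.64031982421875, 321.6805725097656), (161.31613159179688, 51.49602508544922), 26.6333065032959) 84.36190116530256
[ 69. 386.] 177 hue 15.0 ((-13.033203125, 545.5912475585938), (113.25352478027344, 5.38140869140625), 2.161180257797241) 86.06782297322232
bench z -0.9159402700144686 nan
```

View pics/crop1.png

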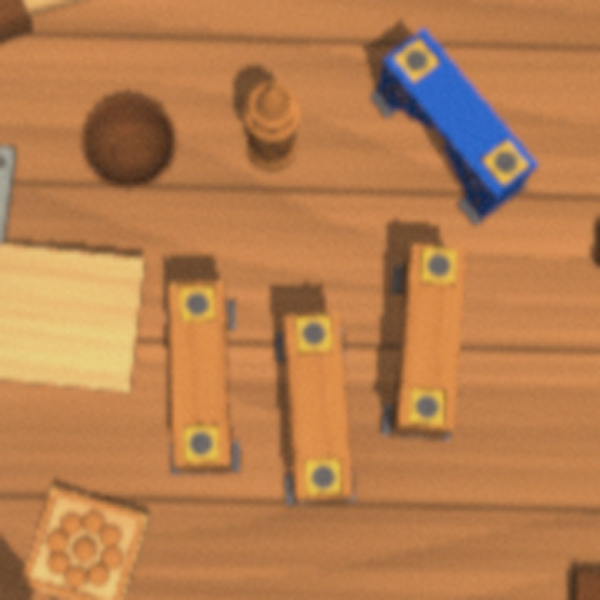

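View pics/crop2.png

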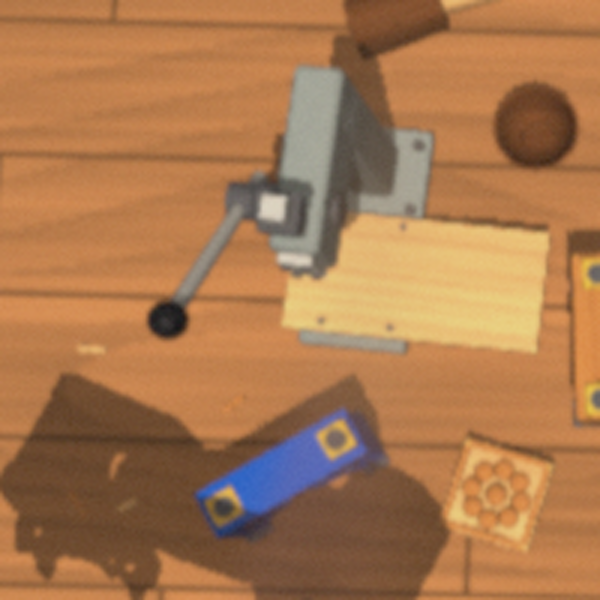

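```bash
cat >> h.py <<'E'
def arches(p,W,zr=(74,98)):
    """brown arches: centre, angle of axis, heights of ends, proud end direction"""
    H=hsv(p); m=(W[...,2]>zr[0])&(W[...,2]<zr[1])
    n,l,st,ce=cv2.connectedComponentsWithStats(m.astype(np.uint8)); out=[]
    for i in range(1,n):
        if st[i,4]<500: continue
        if np.median(H[l==i][:,0])>60: continue
        q=W[l==i]; (cx,cy),(a,b),t=cv2.minAreaRect(q[:,:2].astype(np.float32))
        t=np.radians(t)+(np.pi/2 if b>a else 0); t=(t+np.pi/2)%np.pi-np.pi/2
        c=np.array([cx,cy]);u=np.array([np.cos(t),np.sin(t)]);v=np.array([-u[1],u[0]])
        s=(q[:,:2]-c)@u;w=(q[:,:2]-c)@v
        f=lambda e:[np.median(q[(abs(s-e)<6)&(abs(w)<6),2]), np.percentile(q[(abs(s-e)<12)&(abs(w)<12),2],80)]
        out.append((ce[i].round(),c.round(1),round(t,3),(round(a),round(b)),np.round([f(-62),f(62)],1).tolist()))
    return out
E
python3 - <<'E'
from h import *
z=np.load("/tmp/top0.npz");p,d,W=cloud("top",z["p"],z["d"])
for a in arches(p,W): print(a)
H=hsv(p)
# bed
m=(W[...,2]>20)&(W[...,2]<40); m[:, :140]=0; m[:,252:]=0; m[:155]=0;m[215:]=0
n,l,st,ce=cv2.connectedComponentsWithStats(m.astype(np.uint8));i=1+np.argmax(st[1:,4]);q=W[l==i]
print("bed",ce[i],st[i],cv2.minAreaRect(q[:,:2].astype(np.float32)),np.median(q[:,2]))
for n in("top","scene"):
    z=np.load(f"/tmp/{n}0.npz");p,d,W=cloud(n,z["p"],z["d"])
    # head of press
    m=(W[...,2]>225)&(W[...,2]<250)&(W[...,0]>400)&(W[...,1]>150)&(W[...,1]<450)
    q=W[m];print(n,"head",len(q),cv2.minAreaRect(q[:,:2].astype(np.float32)),np.median(q[:,2]))
    m=(W[...,2]>145)&(W[...,2]<166)&(W[...,1]<-300)&(W[...,0]>200)&(W[...,0]<800)
    q=W[m];a,b=cv2.fitLine(q[:,:2].astype(np.float32),cv2.DIST_HUBER,0,.01,.01).reshape(2,2)
    s=(q[:,:2]-b)@a;print("rail",len(q),a,b,np.percentile(s,[1,99]),np.median(q[:,2]))
    m=(W[...,2]>166)&(W[...,2]<182)&(W[...,1]<-300)&(W[...,0]>200)&(W[...,0]<800)
    q=W[m];
    for k in(q[:,0]<550,q[:,0]>=550): print(" upright",q[k].mean(0) if k.any() else 0,k.sum())
E
```

```text
(array([329., 190.]), array([ 548.7, -158.6]), np.float64(-0.063), (50, 161), [[80.6, 82.7], [90.3, 92.5]])
(array([259., 202.]), array([511. ,  44.3]), np.float64(0.032), (162, 50), [[92.2, 93.4], [80.8, 83.5]])
(array([295., 211.]), array([485.8, -59.8]), np.float64(0.087), (161, 50), [[80.5, 82.5], [90.9, 92.7]])
bed [202.08274984 183.75684278] [ 154  156   90   51 3142] ((577.227783203125, 234.7018280029297), (260.01141357421875, 151.6412353515625), 85.33744812011719) 30.309777569346796
top head 1088 ((630.936279296875, 307.94232177734375), (85.49636840820312, 176.20404052734375), 82.7509994506836) 237.7087345087933
rail 721 [ 0.9971058  -0.07602671] [ 485.45987 -382.531  ] [-169.3985554  163.4159881] 155.50641796525414
 upright [ 322.48096506 -370.81706046  171.84945757] 91
 upright [ 649.57118652 -395.88986291  171.93219704] 84
scene head 944 ((632.351806640625, 303.5458679199219), (87.61058807373047, 180.1412811279297), 83.1138687133789) 238.14817601091187
rail 587 [ 0.9970255  -0.07707254] [ 506.82947 -389.45013] [-181.36592697  158.29337577] 157.9683674957405
 upright [ 326.83041946 -377.03592633  172.42706046] 71
 upright [ 654.9651713  -402.04080345  172.5336688 ] 126
```

Run:
```python
from h import *
for n in("top","scene"):
    z=np.load(f"/tmp/{n}0.npz");p,d,W=cloud(n,z["p"],z["d"])
    m=(W[...,2]>24)&(W[...,2]<36)&(W[...,0]>480)&(W[...,0]<680)&(W[...,1]>95)&(W[...,1]<380)
    H=hsv(p); m&=(H[...,1]>60)&(H[...,0]<35)&(H[...,0]>12)
    k=W[m]; q=k[:,:2]
    # coverage grid -> optimise pose (x0,y0,th) of rect x -60..65,y -190..70
    # front edge: for bins along y get 1st percentile of x ; end edge: bins along x min y
    def fit(sel,ax,bins,pc):
        o=1-ax; P=[]
        for b in bins:
            s=q[abs(q[:,o]-b)<4]
            if len(s)>8: P.append((b,np.percentile(s[:,ax],pc)))
        P=np.array(P); c=np.polyfit(P[:,0],P[:,1],1)
        r=abs(P[:,1]-np.polyval(c,P[:,0])); P=P[r<3]; return np.polyfit(P[:,0],P[:,1],1),len(P)
    fe=fit(q,0,range(125,340,8),1); ee=fit(q,1,range(530,620,6),1); be=fit(q,0,range(125,220,8),99)
    print(n,len(q),"front x=f(y)",fe,"end y=f(x)",ee,"back",be)
    m=(W[...,2]>232)&(W[...,2]<243)&(W[...,0]>450)&(W[...,1]>200)&(W[...,1]<400); print("head",W[m].min(0),W[m].max(0))
    im=p.copy(); im[m]=[255,0,0]; 
    cv2.imwrite(f"pics/hd_{n}.png",cv2.resize((im[90:290,60:260] if n=="top" else im[120:320,300:500])[:,:,::-1],(600,600)))
```

```text
top 3058 front x=f(y) (array([7.39958775e-02, 4.94246520e+02]), 27) end y=f(x) (array([-8.97602082e-02,  1.58619096e+02]), 15) back (array([7.35202892e-02, 6.16376680e+02]), 12)
head [543.46267974 262.37572915 232.01798776] [717.16689321 358.12827004 242.98665826]
scene 2537 front x=f(y) (array([7.45866611e-02, 4.94797200e+02]), 27) end y=f(x) (array([-9.20215387e-02,  1.53410441e+02]), 15) back (array([7.51842548e-02, 6.18162883e+02]), 12)
head [553.33129492 256.00529323 232.00242436] [721.32565396 354.69014718 242.76632063]
```

View pics/hd_top.png

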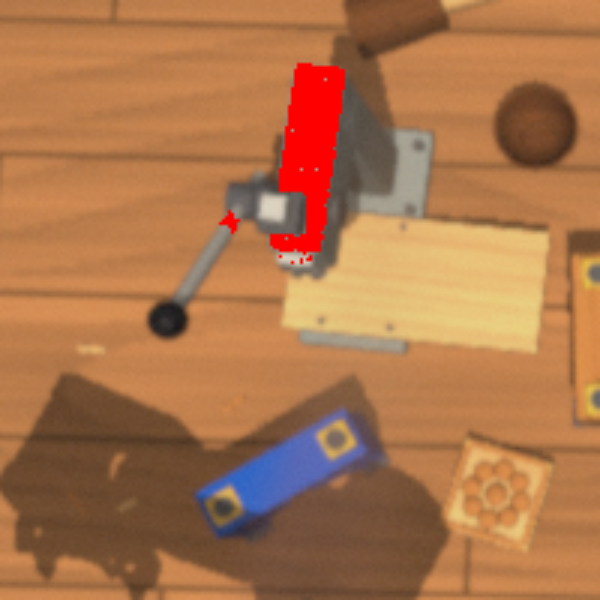

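View pics/hd_scene.png

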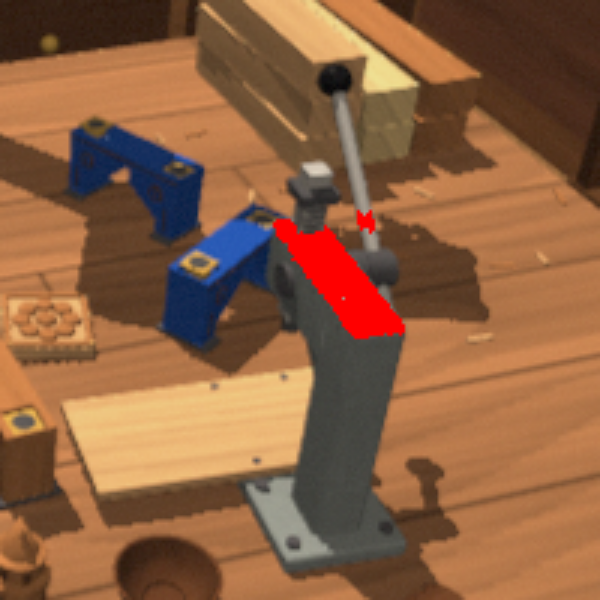

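Run:
```python
from h import *
for n in("top","scene"):
    z=np.load(f"/tmp/{n}0.npz");p,d,W=cloud(n,z["p"],z["d"])
    print(n)
    for a in arches(p,W): print(a)
    px=np.array([.9972,-.0741]);py=np.array([.0741,.9972])
    m=(W[...,2]>233)&(W[...,2]<243)&(W[...,0]>450)&(W[...,1]>200)&(W[...,1]<400)
    k,l,st,ce=cv2.connectedComponentsWithStats(m.astype(np.uint8));i=1+np.argmax(st[1:,4])
    q=W[l==i][:,:2];a=q@px;b=q@py
    A=np.percentile(a,[1,99]);s=a>A[1]-60;B=np.percentile(b[s],[1,99]);print("head x",A,"width",A[1]-A[0],"y",B,B[1]-B[0])
    ends=np.array([A[1]-142,B.mean()]); print("press origin est (x from back edge)",ends[0]*px+ends[1]*py,"from front",(A[0]+22)*px+ends[1]*py)
    # per-slice centre line of head for yaw
    c=[]
    for e in np.arange(A[1]-75,A[1]-5,8):
        t=b[abs(a-e)<4];c.append((e,np.percentile(t,[2,98]).mean()))
    print("yaw corr",np.polyfit(*np.array(c).T,1)[0])
```

```text
top
(array([329., 190.]), array([ 548.7, -158.6]), np.float64(-0.063), (50, 161), [[80.6, 82.7], [90.3, 92.5]])
(array([259., 202.]), array([511. ,  44.3]), np.float64(0.032), (162, 50), [[92.2, 93.4], [80.8, 83.5]])
(array([295., 211.]), array([485.8, -59.8]), np.float64(0.087), (161, 50), [[80.5, 82.5], [90.9, 92.7]])
head x [530.63708173 691.51532224] width 160.87824051052655 y [314.3880052  356.52265363] 42.13464843087257
press origin est (x from back edge) [572.83391925 293.79696912] from front [575.94693781 293.56564674]
yaw corr -0.006016795578819548
scene
  return _methods._mean(a, axis=axis, dtype=dtype,
  ret = ret.dtype.type(ret / rcount)
Traceback (most recent call last):
  File "h.py", line 26, in arches
    out.append((ce[i].round(),c.round(1),round(t,3),(round(a),round(b)),np.round([f(-62),f(62)],1).tolist()))
                                                                                  ~^^^^^
  File "h.py", line 25, in <lambda>
    f=lambda e:[np.median(q[(abs(s-e)<6)&(abs(w)<6),2]), np.percentile(q[(abs(s-e)<12)&(abs(w)<12),2],80)]
                                                         ~~~~~~~~~~~~~^^^^^^^^^^^^^^^^^^^^^^^^^^^^^^^^^^^
IndexError: index -1 is out of bounds for axis 0 with size 0
```

```bash
sed -i 's/if st\[i,4\]<500/if st[i,4]<300/; s/f=lambda e:.*/f=lambda e:[np.median(q[(abs(s-e)<6)\&(abs(w)<6),2]) if ((abs(s-e)<6)\&(abs(w)<6)).any() else np.nan]/' h.py
python3 - <<'E' 2>/dev/null
from h import *
n="scene"
if 1:
    z=np.load(f"/tmp/{n}0.npz");p,d,W=cloud(n,z["p"],z["d"])
    for a in arches(p,W): print(a)
    px=np.array([.9972,-.0741]);py=np.array([.0741,.9972])
    m=(W[...,2]>233)&(W[...,2]<243)&(W[...,0]>450)&(W[...,1]>200)&(W[...,1]<400)
    k,l,st,ce=cv2.connectedComponentsWithStats(m.astype(np.uint8));i=1+np.argmax(st[1:,4])
    q=W[l==i][:,:2];a=q@px;b=q@py
    A=np.percentile(a,[1,99]);s=a>A[1]-60;B=np.percentile(b[s],[1,99]);print("head x",A,"width",A[1]-A[0],"y",B,B[1]-B[0])
    ends=np.array([A[1]-142,B.mean()]); print("press origin est",ends[0]*px+ends[1]*py,"from front",(A[0]+22)*px+ends[1]*py)
E
```

```text
(array([460.,  27.]), array([-1616.9,  1811.9]), np.float64(0.088), (1765, 172), [[97.0], [75.3]])
(array([430.,  66.]), array([-815.4, 1166.1]), np.float64(0.008), (371, 251), [[nan], [76.3]])
(array([331.,  73.]), array([-845.9,  668.9]), np.float64(1.566), (761, 438), [[nan], [nan]])
(array([123.,  95.]), array([-846. , -395.4]), np.float64(-1.567), (442, 1273), [[78.9], [77.3]])
(array([299., 247.]), array([510.2,  39.1]), np.float64(0.063), (166, 50), [[92.5], [82.7]])
(array([260., 248.]), array([486.3, -65.3]), np.float64(0.085), (167, 50), [[82.5], [92.5]])
(array([229., 271.]), array([ 546.7, -163.5]), np.float64(-0.062), (50, 171), [[82.3], [92.5]])
head x [537.70835164 693.8313241 ] width 156.12297245721118 y [308.87228606 351.38030596] 42.50801990232691
press origin est [574.74855492 288.31124127] from front [582.60352679 287.72755353]
```

```bash
cat >> h.py <<'E'
def go(x,y,z,th=None):
    s=sensors.sense(); P=s["eef_pos"]; w,a,b,c=s["ee_rot"]
    from scipy.spatial.transform import Rotation as Ro
    R=Ro.from_quat([a,b,c,w]).as_matrix()
    t0=np.arctan2(R[1,1],R[0,1])
    print("t %.2f pos %s th %.3f grip %.1f F %s"%(s["time_s"],P.round(1),t0,s["grip_width"]*85.4,s["force"].round(1)),"tilt zx,zy %.3f %.3f"%(R[0,2],R[1,2]))
    if th is None: th=t0
    dr=(th-t0+np.pi)%(2*np.pi)-np.pi
    d=np.array([x,y,z])-P
    ex=np.array([np.cos(th+np.pi/2),np.sin(th+np.pi/2)]);ey=np.array([np.cos(th),np.sin(th)])
    L=np.array([d[:2]@ex,d[:2]@ey,-d[2]])
    n=int(np.ceil(np.linalg.norm(L)/38)); m=int(np.ceil(abs(dr)/.12))
    print(" ROT total tz %.3f (%d rows of %.3f); then LIN total %s (%d rows of %s)"%(-dr,m,-dr/max(m,1),L.round(1),n,(L/max(n,1)).round(1)))
E
python3 - <<'E'
from h import *
go(539,43,150,1.606)
E
```

```text
t 0.10 pos [126.1 509.4 230.8] th 1.328 grip 85.6 F [-0.7 -0.4 -0.6] tilt zx,zy -0.001 -0.001
 ROT total tz -0.278 (3 rows of -0.093); then LIN total [-396.2 -480.6   80.8] (17 rows of [-23.3 -28.3   4.8])
```

```bash
python3 -m creep '[{"grip":72,"linear":[0,0,0],"rot":[0,0,-0.093]},{"grip":72,"linear":[0,0,0],"rot":[0,0,-0.093]},{"grip":72,"linear":[0,0,0],"rot":[0,0,-0.093]},{"grip":72,"linear":[-23.3,-28.3,0],"rot":[0,0,0]},{"grip":72,"linear":[-23.3,-28.3,0],"rot":[0,0,0]},{"grip":72,"linear":[-23.3,-28.3,0],"rot":[0,0,0]},{"grip":72,"linear":[-23.3,-28.3,0],"rot":[0,0,0]},{"grip":72,"linear":[-23.3,-28.3,0],"rot":[0,0,0]},{"grip":72,"linear":[-23.3,-28.3,0],"rot":[0,0,0]},{"grip":72,"linear":[-23.3,-28.3,0],"rot":[0,0,0]},{"grip":72,"linear":[-23.3,-28.3,0],"rot":[0,0,0]},{"grip":72,"linear":[-23.3,-28.3,0],"rot":[0,0,0]}]' 60
python3 -m creep '[{"grip":72,"linear":[-23.3,-28.3,4.8],"rot":[0,0,0]},{"grip":72,"linear":[-23.3,-28.3,4.8],"rot":[0,0,0]},{"grip":72,"linear":[-23.3,-28.3,4.8],"rot":[0,0,0]},{"grip":72,"linear":[-23.3,-28.3,4.8],"rot":[0,0,0]},{"grip":72,"linear":[-23.3,-28.3,4.8],"rot":[0,0,0]},{"grip":72,"linear":[-23.3,-28.3,4.8],"rot":[0,0,0]},{"grip":72,"linear":[-23.3,-28.3,4.8],"rot":[0,0,0]},{"grip":72,"linear":[-23.3,-28.3,4.8],"rot":[0,0,0]},{"grip":72,"linear":[0,0,30],"rot":[0,0,0]},{"grip":72,"linear":[0,0,0],"rot":[0,0,0]}]'
python3 - <<'E'
from h import *
go(539,43,60,1.606)
p,d=imaging.capture("wrist");cv2.imwrite("pics/w1.png",p[:,:,::-1])
p,d,W=cloud("top");
for a in arches(p,W): print(a)
cv2.imwrite("pics/t1.png",cv2.resize(p[90:290,60:380,::-1],(800,500)))
E
```

```text
time_s: 1.1
eef_pos: [345.7, 261.1, 231.2]
ee_rot: [-0.0, -0.018, 1.0, -0.0]
force: [0.6, 0.6, 0.2]
grip_width: 0.847
time_s: 1.93
eef_pos: [537.8, 42.1, 158.0]
ee_rot: [-0.004, -0.017, 1.0, 0.001]
force: [-1.4, 1.0, -1.9]
grip_width: 0.843
t 1.93 pos [537.8  42.1 158. ] th 1.604 grip 72.0 F [-1.4  1.  -1.9] tilt zx,zy -0.008 0.001
 ROT total tz -0.002 (1 rows of -0.002); then LIN total [-1.2  0.9 98. ] (3 rows of [-0.4  0.3 32.7])
(array([329., 190.]), array([ 548.7, -158.6]), np.float64(-0.066), (50, 161), [[81.3], [90.2]])
(array([295., 211.]), array([485.8, -59.9]), np.float64(0.089), (162, 50), [[80.8], [91.4]])
(array([ 11., 360.]), array([ 31.1, 708.2]), np.float64(0.212), (253, 46), [[nan], [nan]])
```

View pics/w1.png

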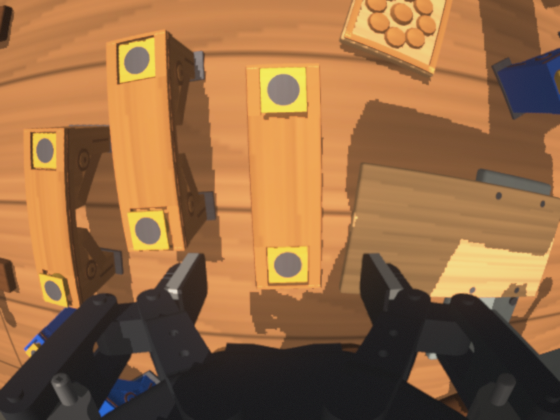

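View pics/t1.png

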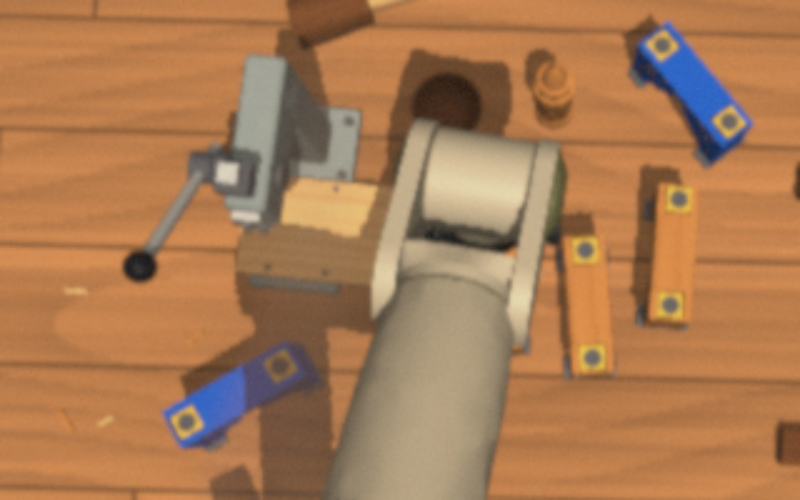

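```bash
python3 - <<'E'
from h import *
s=sensors.sense();c=imaging.camera_params("wrist")
C=-c["R"].T@c["t"]; print("cam world",C,"tcp",s["eef_pos"],"axis",c["R"][2],c["intrinsics"])
E
python3 -m creep '[{"grip":72,"linear":[-1,1,33],"rot":[0,0,0]},{"grip":72,"linear":[0,0,33],"rot":[0,-0.004,0]},{"grip":72,"linear":[0,0,27],"rot":[0,0,0]},{"grip":72,"linear":[0,0,16],"rot":[0,0,0]},{"grip":72,"linear":[0,0,6],"rot":[0,0,0]},{"grip":72,"linear":[0,0,0],"rot":[0,0,0]}]'
python3 - <<'E'
from h import *
go(539,43,44,1.606)
p,d=imaging.capture("wrist");cv2.imwrite("pics/w2.png",p[:,:,::-1])
E
```

```text
cam world [472.77580563  41.37864613 305.90626184] tcp [538.70654737  43.56873008 162.5355608 ] axis [ 0.26142738  0.01133662 -0.96515657] [[325.1922621    0.         283.18816547]
 [  0.         325.1922621  209.27508192]
 [  0.           0.           1.        ]]
time_s: 2.53
eef_pos: [540.4, 45.0, 48.2]
ee_rot: [0.002, -0.019, 1.0, 0.0]
force: [0.8, 0.2, 0.4]
grip_width: 0.845
t 2.53 pos [540.4  45.   48.2] th 1.608 grip 72.2 F [0.8 0.2 0.4] tilt zx,zy 0.003 0.000
 ROT total tz 0.002 (1 rows of 0.002); then LIN total [ 1.5 -1.9  4.2] (1 rows of [ 1.5 -1.9  4.2])
```

View pics/w2.png

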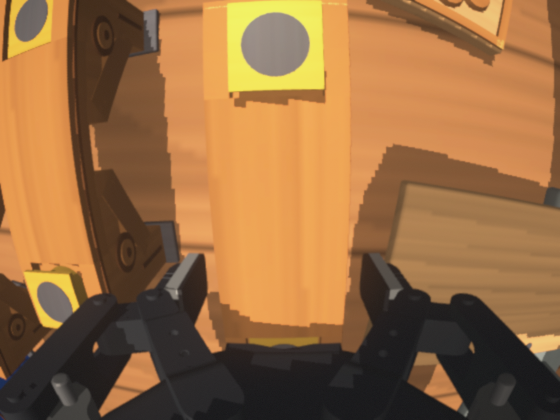

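```bash
python3 -m creep '[{"grip":72,"linear":[-13,0,2],"rot":[0,0,0]},{"grip":72,"linear":[-13,0,2],"rot":[0,0,0]},{"grip":72,"linear":[0,0,0],"rot":[0,0,0]},{"grip":40,"linear":[0,0,0],"rot":[0,0,0]},{"grip":40,"linear":[0,0,0],"rot":[0,0,0]},{"grip":40,"linear":[0,0,0],"rot":[0,0,0]},{"grip":40,"linear":[0,0,0],"rot":[0,0,0]},{"grip":40,"linear":[0,0,0],"rot":[0,0,0]},{"grip":40,"linear":[0,0,0],"rot":[0,0,0]}]' 70
python3 - <<'E'
from h import *
go(566,43,120,1.606)
p,d=imaging.capture("wrist");cv2.imwrite("pics/w3.png",p[:,:,::-1])
p,d,W=cloud("scene");cv2.imwrite("pics/s3.png",cv2.resize(p[150:350,200:460,::-1],(780,600)))
E
```

```text
time_s: 3.33
eef_pos: [566.7, 45.3, 45.3]
ee_rot: [0.003, -0.018, 1.0, -0.0]
force: [-1.0, 0.3, 6.6]
grip_width: 0.553
t 3.33 pos [566.7  45.3  45.3] th 1.607 grip 47.2 F [-1.   0.3  6.6] tilt zx,zy 0.005 0.000
 ROT total tz 0.001 (1 rows of 0.001); then LIN total [  0.8  -2.3 -74.7] (2 rows of [  0.4  -1.1 -37.4])
```

View pics/s3.png

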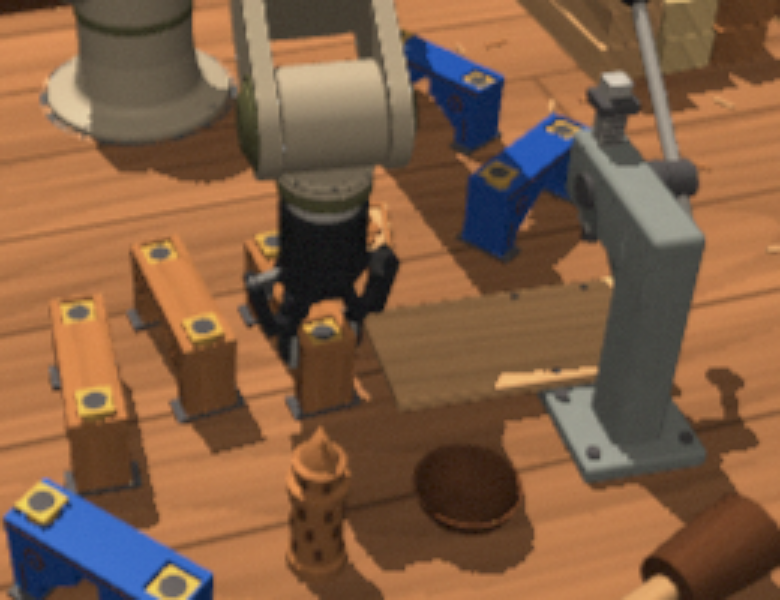

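```bash
python3 -m creep '[{"grip":40,"linear":[0,0,-15],"rot":[0,0,0]},{"grip":40,"linear":[0,0,-25],"rot":[0,0,0]},{"grip":40,"linear":[0,0,-30],"rot":[0,0,0]},{"grip":40,"linear":[0,0,-25],"rot":[0,0,0]},{"grip":40,"linear":[0,0,0],"rot":[0,0,0.1]},{"grip":40,"linear":[0,0,0],"rot":[0,0,0.12]},{"grip":40,"linear":[0,0,0],"rot":[0,0,0.12]},{"grip":40,"linear":[0,0,0],"rot":[0,0,0.12]},{"grip":40,"linear":[0,0,0],"rot":[0,0,0.12]},{"grip":40,"linear":[0,0,0],"rot":[0,0,0.12]},{"grip":40,"linear":[0,0,0],"rot":[0,0,0.12]},{"grip":40,"linear":[0,0,0],"rot":[0,0,0.12]}]'
python3 -m creep '[{"grip":40,"linear":[0,0,0],"rot":[0,0,0.12]},{"grip":40,"linear":[0,0,0],"rot":[0,0,0.12]},{"grip":40,"linear":[0,0,0],"rot":[0,0,0.12]},{"grip":40,"linear":[0,0,0],"rot":[0,0,0.12]},{"grip":40,"linear":[0,0,0],"rot":[0,0,0.12]},{"grip":40,"linear":[0,0,0],"rot":[0,0,0.08]},{"grip":40,"linear":[0,0,0],"rot":[0,0,0.05]},{"grip":40,"linear":[0,0,0],"rot":[0,0,0]},{"grip":40,"linear":[0,0,0],"rot":[0,0,0]}]'
python3 - <<'E'
from h import *
go(561.8,119.5,140,-.074)
p,d,W=cloud("scene");cv2.imwrite("pics/s4.png",cv2.resize(p[110:310,200:460,::-1],(780,600)))
E
```

```text
time_s: 4.43
eef_pos: [565.4, 45.1, 138.5]
ee_rot: [0.001, 0.439, 0.898, 0.001]
force: [0.1, -0.3, -4.6]
grip_width: 0.554
time_s: 5.18
eef_pos: [565.6, 45.1, 138.7]
ee_rot: [0.001, 0.728, 0.685, 0.001]
force: [0.2, -0.1, -4.4]
grip_width: 0.553
t 5.18 pos [565.6  45.1 138.7] th -0.061 grip 47.2 F [ 0.2 -0.1 -4.4] tilt zx,zy 0.003 0.000
 ROT total tz 0.013 (1 rows of 0.013); then LIN total [73.9 -9.3 -1.3] (2 rows of [36.9 -4.6 -0.7])
```

View pics/s4.png

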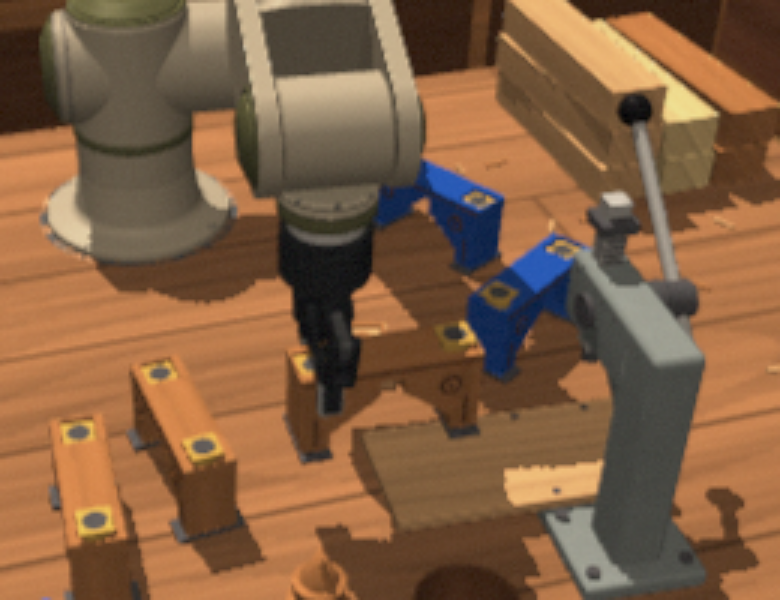

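Held level, proud socket toward the press. Next: move to the bed's open end and lower.

```bash
python3 -m creep '[{"grip":40,"linear":[24,-3,0],"rot":[0,0,0.013]},{"grip":40,"linear":[25,-3,0],"rot":[0,0,0]},{"grip":40,"linear":[25,-3,0],"rot":[0,0,0]},{"grip":40,"linear":[0,0,20],"rot":[0,0,0]},{"grip":40,"linear":[0,0,20],"rot":[0,0,0]},{"grip":40,"linear":[0,0,12],"rot":[0,0,0]},{"grip":40,"linear":[0,0,6],"rot":[0,0,0]},{"grip":40,"linear":[0,0,0],"rot":[0,0,0]},{"grip":40,"linear":[0,0,0],"rot":[0,0,0]}]'
python3 - <<'E'
from h import *
go(566,175.3,80,-.074)
p,d,W=cloud("scene");cv2.imwrite("pics/s5.png",cv2.resize(p[150:310,300:508,::-1],(780,600)))
E
```

```text
time_s: 5.98
eef_pos: [563.0, 119.5, 81.5]
ee_rot: [0.001, 0.733, 0.68, 0.002]
force: [-0.4, -0.0, -4.3]
grip_width: 0.551
t 5.98 pos [563.  119.5  81.5] th -0.076 grip 47.1 F [-0.4 -0.  -4.3] tilt zx,zy 0.004 0.000
 ROT total tz -0.002 (1 rows of -0.002); then LIN total [55.9 -1.2  1.5] (2 rows of [27.9 -0.6  0.7])
```

View pics/s5.png

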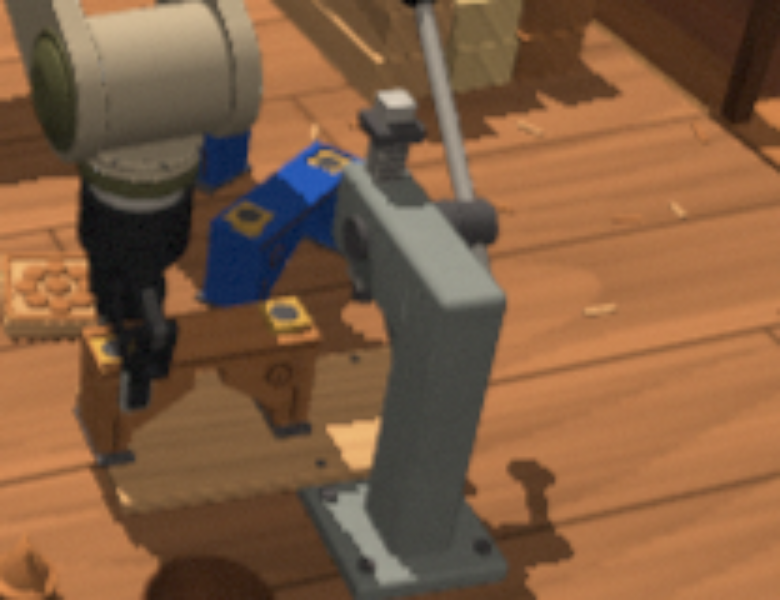

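```bash
python3 -m creep '[{"grip":40,"linear":[12,0,0.5],"rot":[0,0,0]},{"grip":40,"linear":[18,-1,0.5],"rot":[0,0,0]},{"grip":40,"linear":[15,0,0.5],"rot":[0,0,0]},{"grip":40,"linear":[8,0,0],"rot":[0,0,0]},{"grip":40,"linear":[3,0,0],"rot":[0,0,0]},{"grip":40,"linear":[0,0,0],"rot":[0,0,0]},{"grip":40,"linear":[0,0,0],"rot":[0,0,0]},{"grip":40,"linear":[0,0,0],"rot":[0,0,0]}]'
python3 - <<'E'
from h import *
go(566,175.3,75,-.074)
p,d=imaging.capture("wrist");cv2.imwrite("pics/w6.png",p[:,:,::-1])
p,d,W=cloud("scene");cv2.imwrite("pics/s6.png",cv2.resize(p[150:310,300:508,::-1],(780,600)))
for n in("scene","top"):
    if n=="top":p,d,W=cloud(n)
    m=(W[...,2]>107)&(W[...,2]<129)&(W[...,0]>500)&(W[...,0]<640)&(W[...,1]>60)&(W[...,1]<350)
    H=hsv(p);m&=(H[...,1]>100)&(H[...,0]<40)
    q=W[m];a=q[:,:2]@[.9972,-.0741]-574.7*.9972+293*.0741;b=q[:,:2]@[.0741,.9972]-574.7*.0741-293*.9972
    print(n,len(q),"px",np.percentile(a,[2,98]),"py",np.percentile(b,[1,99]))
    m2=m&(H[...,1]>150)&(H[...,0]>20)&(H[...,2]>120);b2=W[m2];print(" brass",len(b2),b2.mean(0))
E
```

```text
time_s: 6.7
eef_pos: [566.2, 174.9, 79.6]
ee_rot: [0.001, 0.734, 0.68, 0.001]
force: [-0.4, 0.1, -5.3]
grip_width: 0.555
t 6.70 pos [566.2 174.9  79.6] th -0.077 grip 47.4 F [-0.4  0.1 -5.3] tilt zx,zy 0.004 -0.000
 ROT total tz -0.003 (1 rows of -0.003); then LIN total [ 0.4 -0.2  4.6] (1 rows of [ 0.4 -0.2  4.6])
scene 595 px [-24.60469399  24.90976184] py [-147.05308609    8.65060087]
 brass 0 [nan nan nan]<stdin>:11: RuntimeWarning: Mean of empty slice.
  ret = um.true_divide(
Traceback (most recent call last):
IndexError: index -1 is out of bounds for axis 0 with size 0
```

View pics/s6.png

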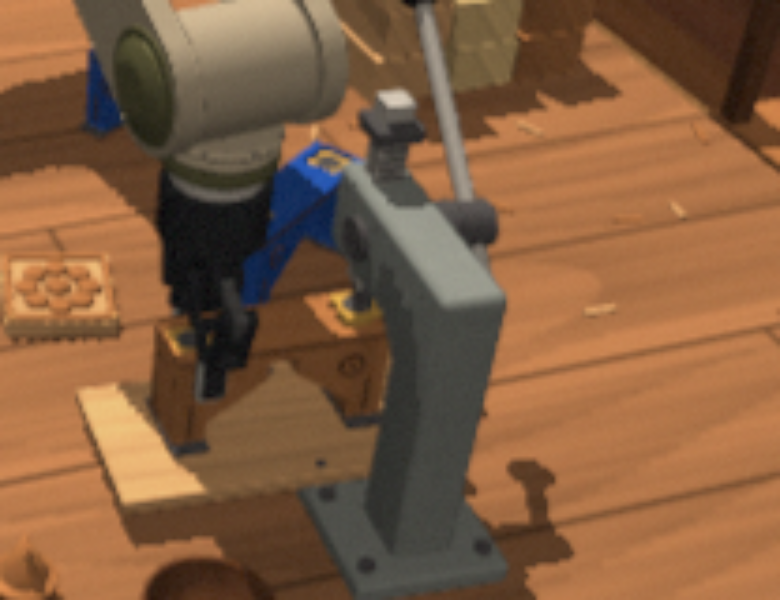

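View pics/w6.png

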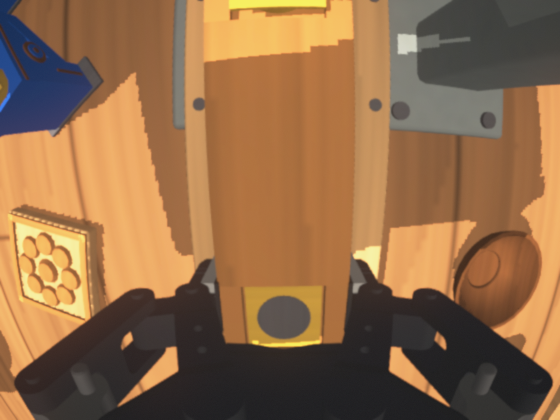

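```bash
python3 -m creep '[{"grip":40,"linear":[0,0,1.5],"rot":[0,0,0]},{"grip":40,"linear":[0,0,1.5],"rot":[0,0,0]},{"grip":40,"linear":[0,0,1.2],"rot":[0,0,0]},{"grip":40,"linear":[0,0,0],"rot":[0,0,0]},{"grip":40,"linear":[0,0,0],"rot":[0,0,0]},{"grip":40,"linear":[0,0,0],"rot":[0,0,0]}]'
python3 - <<'E'
from h import *
go(566,175.3,75,-.074)
E
```

```text
time_s: 7.35
eef_pos: [566.1, 175.5, 75.4]
ee_rot: [0.001, 0.733, 0.68, 0.001]
force: [-1.3, -0.4, -2.3]
grip_width: 0.553
t 7.35 pos [566.1 175.5  75.4] th -0.076 grip 47.2 F [-1.3 -0.4 -2.3] tilt zx,zy 0.004 0.000
 ROT total tz -0.002 (1 rows of -0.002); then LIN total [-0.2 -0.1  0.4] (1 rows of [-0.2 -0.1  0.4])
```

```bash
python3 -m creep '[{"grip":40,"linear":[0,0,0.5],"rot":[0,0,0]},{"grip":40,"linear":[0,0,0],"rot":[0,0,0]},{"grip":58,"linear":[0,0,0],"rot":[0,0,0]},{"grip":62,"linear":[0,0,0],"rot":[0,0,0]},{"grip":62,"linear":[0,0,0],"rot":[0,0,0]},{"grip":62,"linear":[0,0,0],"rot":[0,0,0]},{"grip":62,"linear":[0,0,-15],"rot":[0,0,0]},{"grip":62,"linear":[0,0,-35],"rot":[0,0,0]},{"grip":62,"linear":[0,0,-35],"rot":[0,0,0]},{"grip":62,"linear":[-20,0,-35],"rot":[0,0,0]},{"grip":20,"linear":[-20,0,-35],"rot":[0,0,0]},{"grip":0,"linear":[0,-35,-20],"rot":[0,0,0]}]'
python3 - <<'E'
from h import *
p,d,W=cloud("scene");cv2.imwrite("pics/s7.png",cv2.resize(p[150:310,300:508,::-1],(780,600)))
a=np.array([574.7,293]);px=np.array([.9972,-.0741]);py=np.array([.0741,.9972])
for r in(120,125,130,140):
  g=a+px*(24-r*np.cos(.75))+py*58; print(r,g,205+r*np.sin(.75)+6.5/np.cos(.75))
go(*g,320,-.074)
for n in("scene","top"):
    if n=="top":p,d,W=cloud(n)
    # ball: dark
    m=(W[...,2]>285)&(W[...,2]<345)&(W[...,0]>420)&(W[...,0]<560)&(W[...,1]>290)&(W[...,1]<420)&(p.max(-1)<70)
    print(n,m.sum(),W[m].mean(0), W[m].max(0))
    m=(W[...,2]>105)&(W[...,2]<130)&(W[...,0]>500)&(W[...,0]<640)&(W[...,1]>60)&(W[...,1]<350)
    H=hsv(p);m&=(H[...,1]>100)&(H[...,0]<40)
    q=W[m]; 
    if len(q):
      rel=q[:,:2]-a;print(n,len(q),"px",np.percentile(rel@px,[2,98]),"py",np.percentile(rel@py,[1,99]))
E
```

```text
time_s: 8.35
eef_pos: [530.9, 135.1, 253.0]
ee_rot: [0.004, 0.735, 0.678, 0.004]
force: [1.0, 0.1, 0.6]
grip_width: 0.457
120 [515.3737832  355.56537742] 295.6802085131696
125 [511.72558249 355.83646815] 299.0884023132863
130 [508.07738179 356.10755887] 302.4965961134029
140 [500.78098039 356.64974033] 309.3129837136363
t 8.40 pos [524.9 137.9 256.2] th -0.077 grip 31.2 F [0.4 2.4 6.3] tilt zx,zy 0.011 0.001
 ROT total tz -0.003 (1 rows of -0.003); then LIN total [216.4 -40.3 -63.8] (7 rows of [30.9 -5.8 -9.1])
scene 91 [486.17088227 350.68996663 327.43655906] [497.67519485 365.31684779 339.14490056]
scene 796 px [-24.46988147  24.78360523] py [-146.57147028    9.37357409]
top 105 [476.41718948 356.34080233 332.56023397] [488.46907174 368.71750004 339.1452072 ]
top 64 px [-25.70847243 -16.35634295] py [-69.35780501 -19.60293599]
```

View pics/s7.png

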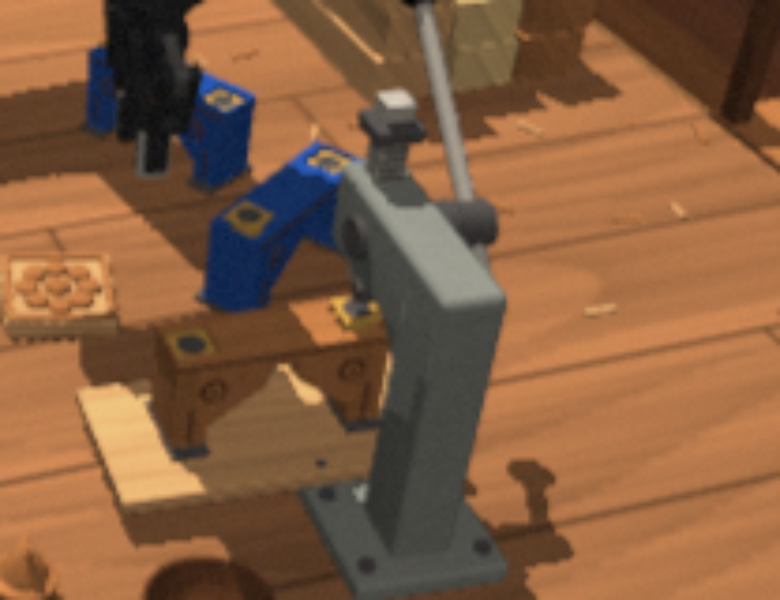

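```bash
cat >> h.py <<'E'
PO=np.array([574.7,293.0]);PX=np.array([.9972,-.0741]);PY=np.array([.0741,.9972])
def gop(x,y,z,th=-.0742):
    q=PO+x*PX+y*PY; print("->",q.round(1),z); go(q[0],q[1],z,th)
def rel():
    q=sensors.sense()["eef_pos"]; print("press-rel",((q[:2]-PO)@PX).round(1),((q[:2]-PO)@PY).round(1),q[2].round(1))
E
python3 -c "
from h import *
gop(-75,58,345)"
```

```text
-> [504.2 356.4] 345
t 8.45 pos [526.4 138.3 254. ] th -0.076 grip 23.7 F [ 0.2 -0.4 -1. ] tilt zx,zy 0.011 0.001
 ROT total tz -0.002 (1 rows of -0.002); then LIN total [215.8 -38.3 -91. ] (7 rows of [ 30.8  -5.5 -13. ])
```

```bash
python3 -m creep '[{"grip":0,"linear":[0,-20,-30],"rot":[0,0.005,0]},{"grip":0,"linear":[0,-18,-35],"rot":[0,0.005,0]},{"grip":0,"linear":[10,0,-26],"rot":[0,0,0]},{"grip":0,"linear":[30,0,0],"rot":[0,0,0]},{"grip":0,"linear":[36,0,0],"rot":[0,0,0]},{"grip":0,"linear":[36,0,0],"rot":[0,0,0]},{"grip":0,"linear":[36,0,0],"rot":[0,0,0]},{"grip":0,"linear":[36,0,0],"rot":[0,0,0]},{"grip":0,"linear":[22,0,0],"rot":[0,0,0]},{"grip":0,"linear":[10,0,0],"rot":[0,0,0]},{"grip":0,"linear":[0,0,0],"rot":[0,0,0]},{"grip":0,"linear":[0,0,0],"rot":[0,0,0]}]'
python3 - <<'E'
from h import *
rel();gop(-56,58,305)
p,d=imaging.capture("wrist");cv2.imwrite("pics/w8.png",p[:,:,::-1])
p,d,W=cloud("scene");cv2.imwrite("pics/s8.png",cv2.resize(p[70:270,300:508,::-1],(624,600)))
E
```

```text
time_s: 9.45
eef_pos: [505.7, 356.2, 341.8]
ee_rot: [-0.002, 0.733, 0.68, 0.005]
force: [-0.0, -0.4, -0.2]
grip_width: 0.0
press-rel -73.5 57.9 341.8
-> [523.2 355. ] 305
t 9.45 pos [505.7 356.2 341.8] th -0.075 grip 0.0 F [-0.  -0.4 -0.2] tilt zx,zy 0.004 0.009
 ROT total tz -0.001 (1 rows of -0.001); then LIN total [ 0.1 17.5 36.8] (2 rows of [ 0.   8.8 18.4])
```

View pics/s8.png

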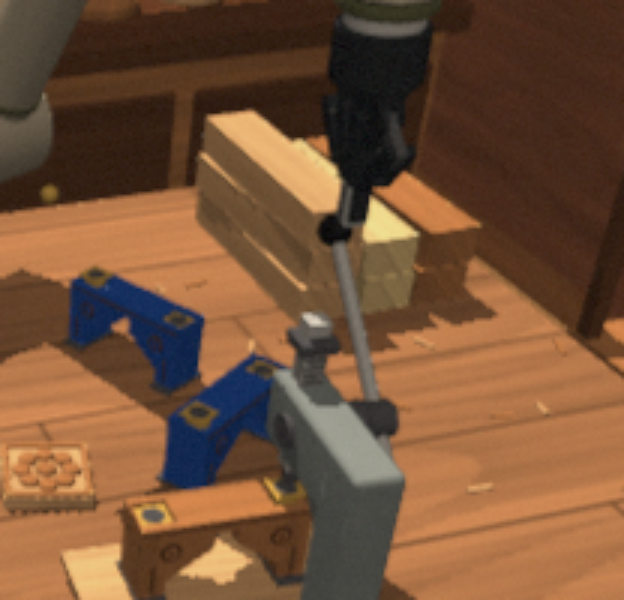

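View pics/w8.png

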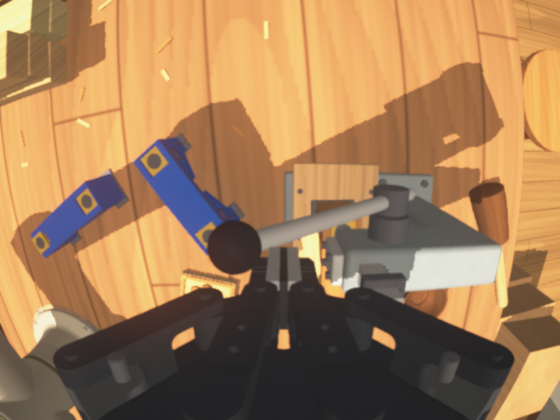

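```bash
python3 -m creep '[{"grip":0,"linear":[0,9,10],"rot":[0,-0.009,0]},{"grip":0,"linear":[0,9,14],"rot":[0,0,0]},{"grip":0,"linear":[0,0,10],"rot":[0,0,0]},{"grip":0,"linear":[0,0,0],"rot":[0,0,0]},{"grip":0,"linear":[0,0,0],"rot":[0,0,0]}]'
python3 - <<'E'
from h import *
rel();gop(-56,58,303)
p,d=imaging.capture("wrist");cv2.imwrite("pics/w9.png",p[:,:,::-1])
p,d,W=cloud("scene");cv2.imwrite("pics/s9.png",cv2.resize(p[70:270,300:508,::-1],(624,600)))
E
```

```text
time_s: 9.97
eef_pos: [523.6, 354.4, 307.7]
ee_rot: [0.001, 0.734, 0.68, 0.001]
force: [0.0, -0.1, 0.5]
grip_width: -0.002
press-rel -55.5 57.5 307.7
-> [523.2 355. ] 303
t 9.97 pos [523.6 354.4 307.7] th -0.077 grip -0.2 F [ 0.  -0.1  0.5] tilt zx,zy 0.002 0.000
 ROT total tz -0.002 (1 rows of -0.002); then LIN total [ 0.5 -0.5  4.7] (1 rows of [ 0.5 -0.5  4.7])
```

View pics/w9.png

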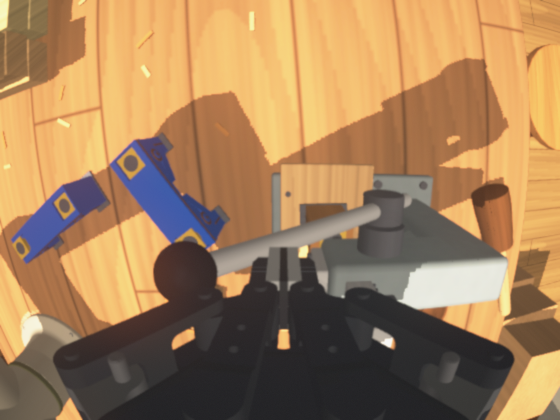

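View pics/s9.png

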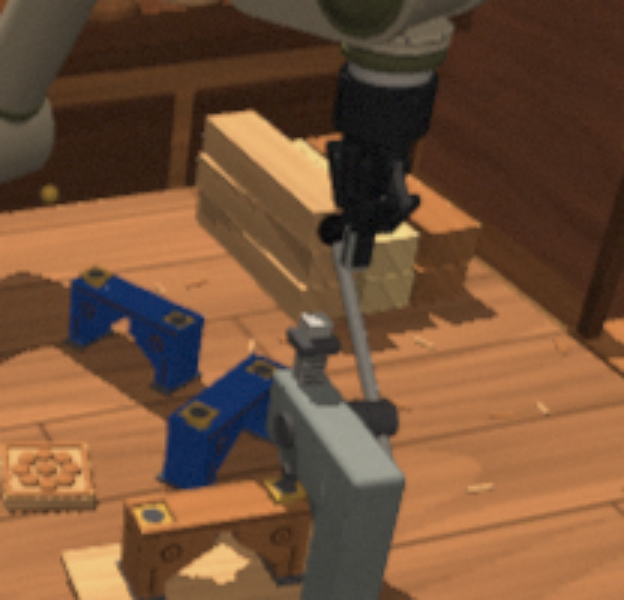

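```bash
cat >> h.py <<'E'
def wproj(X):
    c=imaging.camera_params("wrist");K=c["intrinsics"];q=c["R"]@np.array(X,float)+c["t"]
    r=np.hypot(q[0],q[1]);a=np.arctan2(r,q[2]);return K[:2,2]+K[0,0]*a*q[:2]/max(r,1e-9)
E
python3 - <<'E'
from h import *
for y in(50,58,66):
    b=PO-96.7*PX+y*PY;print(y,"ball",wproj([*b,317.5]),"pivot",wproj([*(PO+24*PX+y*PY),205]))
s=sensors.sense();print("tcp",wproj(s["eef_pos"]))
E
```

```text
50 ball [196.47811929 285.65382271] pivot [378.75240279 218.12752763]
58 ball [194.74863703 270.79910259] pivot [379.51307384 208.70837831]
66 ball [193.081831   255.26808533] pivot [380.23091949 199.14496022]
tcp [282.17141017 264.98447879]
```

```bash
python3 -m creep '[{"grip":0,"linear":[0,-3,8],"rot":[0,0,0]},{"grip":0,"linear":[0,-4.5,9],"rot":[0,0,0]},{"grip":0,"linear":[0,-4.5,9.5],"rot":[0,0,0]},{"grip":0,"linear":[0,-4.5,10],"rot":[0,0,0]},{"grip":0,"linear":[0,-4.5,10],"rot":[0,0,0]},{"grip":0,"linear":[0,0,0],"rot":[0,0,0]},{"grip":0,"linear":[0,0,0],"rot":[0,0,0]}]'
python3 - <<'E'
from h import *
rel();gop(-98,58,211)
p,d=imaging.capture("wrist");cv2.imwrite("pics/w10.png",p[:,:,::-1])
p,d,W=cloud("scene");cv2.imwrite("pics/s10.png",cv2.resize(p[70:270,300:508,::-1],(624,600)))
E
```

```text
time_s: 10.65
eef_pos: [502.9, 356.6, 263.1]
ee_rot: [0.001, 0.733, 0.68, 0.002]
force: [0.2, -0.4, 1.0]
grip_width: -0.0
press-rel -76.3 58.1 263.1
-> [481.3 358.1] 211
t 10.65 pos [502.9 356.6 263.1] th -0.076 grip -0.0 F [ 0.2 -0.4  1. ] tilt zx,zy 0.005 0.002
 ROT total tz -0.001 (1 rows of -0.001); then LIN total [ -0.1 -21.7  52.1] (2 rows of [ -0.1 -10.9  26.1])
```

View pics/s10.png

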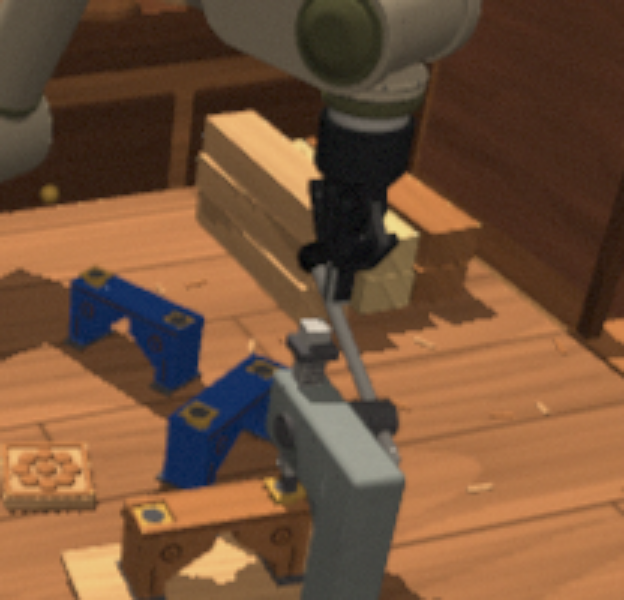

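```bash
python3 -m creep '[{"grip":0,"linear":[0,-4.5,9],"rot":[0,0,0]},{"grip":0,"linear":[0,-4.5,10],"rot":[0,0,0]},{"grip":0,"linear":[0,-4.5,10.5],"rot":[0,0,0]},{"grip":0,"linear":[0,-4.5,11],"rot":[0,0,0]},{"grip":0,"linear":[0,-4,11],"rot":[0,0,0]},{"grip":0,"linear":[0,0,0],"rot":[0,0,0]},{"grip":0,"linear":[0,0,0],"rot":[0,0,0]}]'
python3 - <<'E'
from h import *
rel();gop(-101,58,174)
p,d=imaging.capture("wrist");cv2.imwrite("pics/w10.png",p[:,:,::-1])
p,d,W=cloud("scene");cv2.imwrite("pics/s11.png",cv2.resize(p[70:270,300:508,::-1],(624,600)))
E
```

```text
time_s: 11.33
eef_pos: [481.4, 358.2, 211.4]
ee_rot: [0.001, 0.733, 0.68, 0.002]
force: [-1.1, -0.7, 3.2]
grip_width: 0.0
press-rel -97.9 58.1 211.4
-> [478.3 358.3] 174
t 11.33 pos [481.4 358.2 211.4] th -0.076 grip 0.0 F [-1.1 -0.7  3.2] tilt zx,zy 0.004 0.001
 ROT total tz -0.002 (1 rows of -0.002); then LIN total [-0.1 -3.1 37.4] (1 rows of [-0.1 -3.1 37.4])
```

View pics/s11.png

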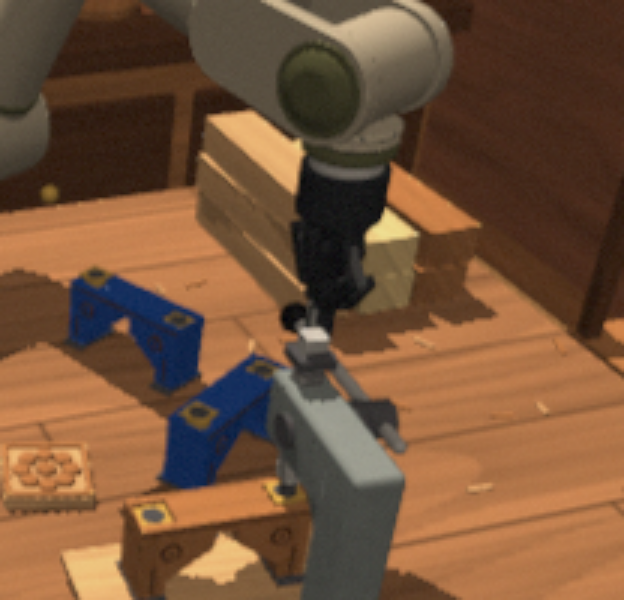

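```bash
python3 -m creep '[{"grip":0,"linear":[0,-1,7],"rot":[0,0,0]},{"grip":0,"linear":[0,-1,8],"rot":[0,0,0]},{"grip":0,"linear":[0,-1,8],"rot":[0,0,0]},{"grip":0,"linear":[0,0,6],"rot":[0,0,0]},{"grip":0,"linear":[0,0,4],"rot":[0,0,0]},{"grip":0,"linear":[0,0,0],"rot":[0,0,0]},{"grip":0,"linear":[0,0,0],"rot":[0,0,0]}]'
python3 - <<'E'
from h import *
rel();gop(-101,58,172)
p,d,W=cloud("scene");cv2.imwrite("pics/s12.png",cv2.resize(p[120:270,340:496,::-1],(624,600)))
E
```

```text
time_s: 12.02
eef_pos: [478.6, 358.5, 178.0]
ee_rot: [0.001, 0.733, 0.68, 0.002]
force: [1.4, -0.3, 2.7]
grip_width: 0.002
press-rel -100.7 58.2 178.0
-> [478.3 358.3] 172
t 12.02 pos [478.6 358.5 178. ] th -0.076 grip 0.2 F [ 1.4 -0.3  2.7] tilt zx,zy 0.004 0.001
 ROT total tz -0.002 (1 rows of -0.002); then LIN total [-0.2 -0.3  6. ] (1 rows of [-0.2 -0.3  6. ])
```

View pics/s12.png

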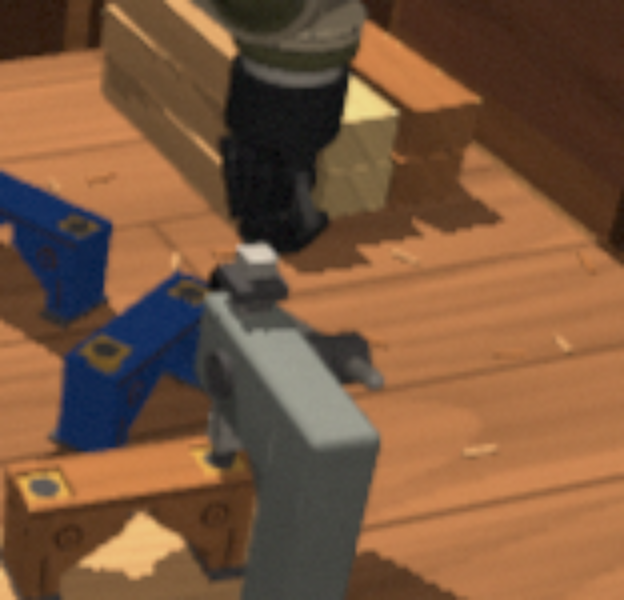

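```bash
python3 -m creep '[{"grip":0,"linear":[0,0,3],"rot":[0,0,0]},{"grip":0,"linear":[0,0,2.5],"rot":[0,0,0]},{"grip":0,"linear":[0,0,0],"rot":[0,0,0]},{"grip":0,"linear":[0,0,0],"rot":[0,0,0]}]'
python3 -m creep '[{"grip":0,"linear":[0,0,2],"rot":[0,0,0]},{"grip":0,"linear":[0,0,0],"rot":[0,0,0]},{"grip":0,"linear":[0,0,0],"rot":[0,0,0]}]'
```

```text
time_s: 12.4
eef_pos: [478.5, 358.5, 172.4]
ee_rot: [0.001, 0.733, 0.68, 0.002]
force: [0.8, 0.3, 3.4]
grip_width: -0.001
time_s: 12.65
eef_pos: [478.6, 358.6, 170.6]
ee_rot: [0.001, 0.733, 0.68, 0.002]
force: [0.0, 0.5, 5.0]
grip_width: -0.001
```

```bash
python3 -m creep '[{"grip":0,"linear":[0,0,2],"rot":[0,0,0]},{"grip":0,"linear":[0,0,0],"rot":[0,0,0]},{"grip":0,"linear":[0,0,0],"rot":[0,0,0]}]'
python3 -m creep '[{"grip":0,"linear":[0,0,2],"rot":[0,0,0]},{"grip":0,"linear":[0,0,0],"rot":[0,0,0]},{"grip":0,"linear":[0,0,0],"rot":[0,0,0]}]'
```

```text
time_s: 12.9
eef_pos: [479.0, 358.6, 169.2]
ee_rot: [0.001, 0.733, 0.68, 0.003]
force: [1.2, -0.4, 7.4]
grip_width: -0.001
time_s: 13.15
eef_pos: [479.3, 358.7, 168.5]
ee_rot: [0.002, 0.733, 0.68, 0.004]
force: [-0.5, -2.6, 15.6]
grip_width: -0.002
```

```bash
python3 -m creep '[{"grip":0,"linear":[0,0,1],"rot":[0,0,0]},{"grip":0,"linear":[0,0,0],"rot":[0,0,0]},{"grip":0,"linear":[0,0,-8],"rot":[0,0,0]},{"grip":0,"linear":[0,0,-12],"rot":[0,0,0]},{"grip":0,"linear":[0,1,-12],"rot":[0,0,0]},{"grip":0,"linear":[0,2,-14],"rot":[0,0,0]},{"grip":0,"linear":[0,6,-15],"rot":[0,0,0]},{"grip":0,"linear":[0,7,-15],"rot":[0,0,0]},{"grip":0,"linear":[0,7,-15],"rot":[0,0,0]},{"grip":0,"linear":[0,8,-15],"rot":[0,0,0]},{"grip":0,"linear":[0,8,-15],"rot":[0,0,0]},{"grip":0,"linear":[0,7,-14],"rot":[0,0,0]}]'
python3 -m creep '[{"grip":0,"linear":[0,2,-14],"rot":[0,0,0]},{"grip":0,"linear":[0,0,-20],"rot":[0,0,0]},{"grip":0,"linear":[0,0,-20],"rot":[0,0,0]},{"grip":0,"linear":[0,-16,-6],"rot":[0,0,0]},{"grip":0,"linear":[0,0,0],"rot":[0,0,0]}]'
python3 - <<'E'
from h import *
rel();gop(-75,-118,200)
p,d,W=cloud("scene");cv2.imwrite("pics/s13.png",cv2.resize(p[100:270,320:496,::-1],(621,600)))
m=(W[...,2]>200)&(W[...,2]<345)&(W[...,0]>420)&(W[...,0]<560)&(W[...,1]>290)&(W[...,1]<420)&(p.max(-1)<70);print(W[m].mean(0))
E
```

```text
time_s: 14.15
eef_pos: [523.7, 354.7, 300.5]
ee_rot: [0.001, 0.733, 0.68, 0.001]
force: [0.0, -0.1, 0.1]
grip_width: 0.002
time_s: 14.57
eef_pos: [508.2, 356.4, 362.0]
ee_rot: [0.001, 0.733, 0.68, 0.003]
force: [-0.3, 0.2, 0.0]
grip_width: -0.004
press-rel -71.0 58.3 362.0
-> [491.2 180.9] 200
t 14.57 pos [508.2 356.4 362. ] th -0.075 grip -0.3 F [-0.3  0.2  0. ] tilt zx,zy 0.006 0.002
 ROT total tz -0.001 (1 rows of -0.001); then LIN total [-176.3   -4.   162. ] (7 rows of [-25.2  -0.6  23.1])
[486.01715435 350.72685126 327.35152182]
```

View pics/s13.png

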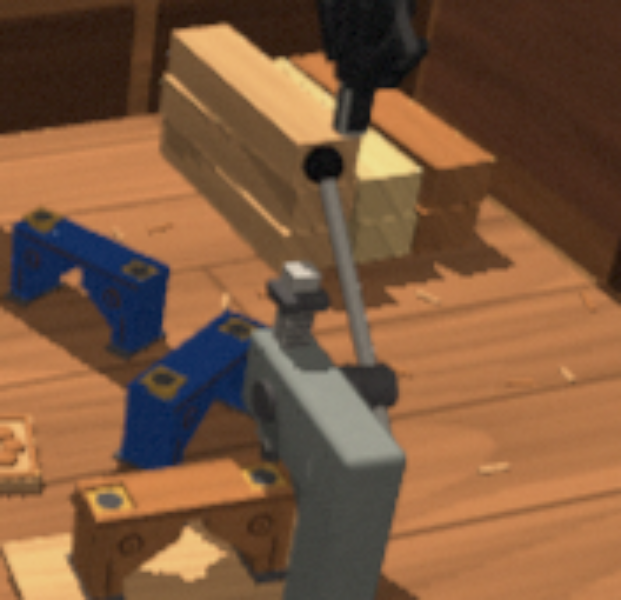

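```bash
cat >> h.py <<'E'
def bedcheck(n="scene",yb=4.2):
    p,d,W=cloud(n); r=W[...,:2]-PO; a=r@PX; b=r@PY+yb
    m=(W[...,2]>104)&(W[...,2]<130)&(abs(a)<45)&(b>-230)&(b<45)
    H=hsv(p);g=m&(H[...,1]>70)&(H[...,0]<40)
    print("arch x",np.percentile(a[g],[2,98]).round(1),"y",np.percentile(b[g],[1,99]).round(1),"deckz",np.median(W[g][:,2]).round(1))
    c0=np.percentile(a[g],[2,98]).mean(); e=np.percentile(b[g],1)
    for y in (18,142): 
        k=m&(abs(a-c0)<9)&(abs(b-e-y)<8); print(" socket",y,k.sum(),np.median(W[k][:,2]).round(1) if k.any() else None)
    # yaw by per-slice centre
    t=[(e+s,np.percentile(a[g&(abs(b-e-s)<5)],[3,97]).mean()) for s in range(30,125,10) if (g&(abs(b-e-s)<5)).sum()>5]
    print(" yaw corr",-np.polyfit(*np.array(t).T,1)[0].round(3))
E
python3 -c "
from h import *
bedcheck()"
```

```text
arch x [-24.2  25.2] y [-142.9   16.4] deckz 114.3
 socket 18 24 112.1
 socket 142 22 112.0
 yaw corr 0.014
```

```bash
python3 -m creep '[{"grip":0,"linear":[-30,-2,0],"rot":[0,0,0]},{"grip":20,"linear":[-38,0,0],"rot":[0,0,0]},{"grip":40,"linear":[-38,0,0],"rot":[0,0,0]},{"grip":62,"linear":[-38,0,10],"rot":[0,0,0]},{"grip":66,"linear":[-32,10,30],"rot":[0,0,0]},{"grip":66,"linear":[-4,30,25],"rot":[0,0,0]},{"grip":66,"linear":[0,30,25],"rot":[0,0,0]},{"grip":66,"linear":[0,4,25],"rot":[0,0,0]},{"grip":66,"linear":[0,0,25],"rot":[0,0,0]},{"grip":66,"linear":[0,0,20],"rot":[0,0,0]},{"grip":66,"linear":[0,0,10],"rot":[0,0,0]},{"grip":66,"linear":[0,0,0],"rot":[0,0,0]}]'
python3 - <<'E'
from h import *
rel();go(566.1,175.5,76,-.085)
E
```

```text
time_s: 15.67
eef_pos: [566.8, 173.1, 189.4]
ee_rot: [-0.001, 0.734, 0.68, -0.0]
force: [-0.2, -0.8, -0.5]
grip_width: 0.776
press-rel 1.0 -120.1 189.4
t 15.67 pos [566.8 173.1 189.4] th -0.076 grip 66.2 F [-0.2 -0.8 -0.5] tilt zx,zy -0.002 0.001
 ROT total tz 0.009 (1 rows of 0.009); then LIN total [  2.3  -0.9 113.4] (3 rows of [ 0.8 -0.3 37.8])
```

```bash
python3 -m creep '[{"grip":66,"linear":[2.3,-0.5,30],"rot":[0,0,0]},{"grip":66,"linear":[0,0,35],"rot":[0,0,0]},{"grip":66,"linear":[0,0,28],"rot":[0,0,0]},{"grip":66,"linear":[0,0,16],"rot":[0,0,0]},{"grip":66,"linear":[0,0,5],"rot":[0,0,0]},{"grip":66,"linear":[0,0,0],"rot":[0,0,0]},{"grip":66,"linear":[0,0,0],"rot":[0,0,0]},{"grip":40,"linear":[0,0,0],"rot":[0,0,0]},{"grip":40,"linear":[0,0,0],"rot":[0,0,0]},{"grip":40,"linear":[0,0,0],"rot":[0,0,0]},{"grip":40,"linear":[0,0,0],"rot":[0,0,0]},{"grip":40,"linear":[0,0,0],"rot":[0,0,0]}]' 70
python3 - <<'E'
from h import *
rel();go(566.1,175.5,80,-.074)
E
```

```text
time_s: 16.67
eef_pos: [568.6, 176.1, 80.6]
ee_rot: [0.002, 0.733, 0.68, 0.003]
force: [-3.4, -0.2, 6.4]
grip_width: 0.547
press-rel 2.6 -117.1 80.6
t 16.67 pos [568.6 176.1  80.6] th -0.076 grip 46.8 F [-3.4 -0.2  6.4] tilt zx,zy 0.007 0.001
 ROT total tz -0.002 (1 rows of -0.002); then LIN total [-0.7 -2.5  0.6] (1 rows of [-0.7 -2.5  0.6])
```

```bash
python3 -m creep '[{"grip":40,"linear":[0,0,0],"rot":[0,0,0]},{"grip":40,"linear":[0,0,0],"rot":[0,0,0]}]'
python3 - <<'E'
from h import *
p,d,W=cloud("scene");cv2.imwrite("pics/s14.png",cv2.resize(p[100:270,320:496,::-1],(621,600)))
bedcheck()
E
```

```text
time_s: 16.83
eef_pos: [568.6, 176.1, 80.6]
ee_rot: [0.002, 0.733, 0.68, 0.003]
force: [-3.1, -0.2, 6.7]
grip_width: 0.546
arch x [-24.6  27. ] y [-142.6   16.3] deckz 114.1
 socket 18 24 112.2
 socket 142 26 113.0
 yaw corr 0.053
```

View pics/s14.png

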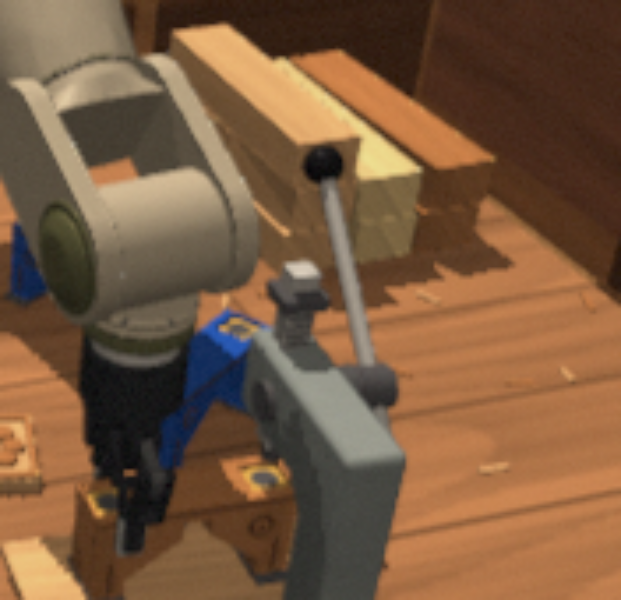

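```bash
python3 -m creep '[{"grip":40,"linear":[0,0,-2],"rot":[0,0,0]},{"grip":40,"linear":[0,0,-2],"rot":[0,0,0]},{"grip":40,"linear":[-8,0,0],"rot":[0,0,0]},{"grip":40,"linear":[-15,0,0],"rot":[0,0,0]},{"grip":40,"linear":[-18,0,0],"rot":[0,0,0]},{"grip":40,"linear":[-18,0,0],"rot":[0,0,0]},{"grip":40,"linear":[-12,0,-10],"rot":[0,0,0]},{"grip":40,"linear":[-10,0,-30],"rot":[0,0,0]},{"grip":40,"linear":[-10,0,-35],"rot":[0,0,0]},{"grip":40,"linear":[-10,0,-35],"rot":[0,0,0]},{"grip":40,"linear":[0,0,-35],"rot":[0,0,0]},{"grip":40,"linear":[0,0,-15],"rot":[0,0,0]}]'
python3 - <<'E'
from h import *
p,d,W=cloud("scene");cv2.imwrite("pics/s15.png",cv2.resize(p[100:310,200:460,::-1],(743,600)))
go(384,-431.8,245,-.0765)
E
```

```text
time_s: 17.93
eef_pos: [560.5, 74.1, 248.2]
ee_rot: [0.004, 0.734, 0.679, 0.004]
force: [1.4, -0.3, -4.3]
grip_width: 0.553
t 17.98 pos [561.   74.4 249.3] th -0.077 grip 47.0 F [ 1.8  0.1 -2.2] tilt zx,zy 0.014 0.000
 ROT total tz -0.000 (1 rows of -0.000); then LIN total [-518.2 -137.8    4.3] (15 rows of [-34.5  -9.2   0.3])
```

View pics/s15.png

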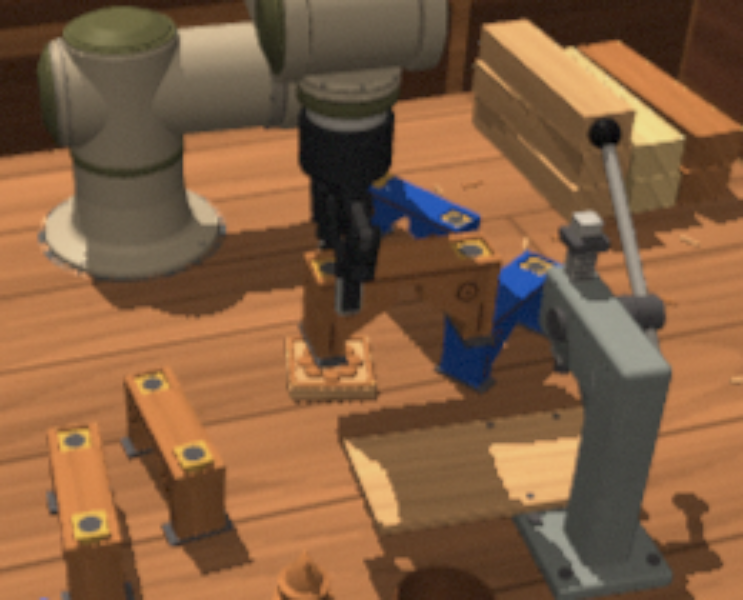

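```bash
python3 -m creep '[{"grip":40,"linear":[-20,-5,0],"rot":[0,0,0]},{"grip":40,"linear":[-35,-9,0],"rot":[0,0,0]},{"grip":40,"linear":[-38,-10,0],"rot":[0,0,0]},{"grip":40,"linear":[-38,-10,0],"rot":[0,0,0]},{"grip":40,"linear":[-38,-10,0],"rot":[0,0,0]},{"grip":40,"linear":[-38,-10,0],"rot":[0,0,0]},{"grip":40,"linear":[-38,-10,0],"rot":[0,0,0]},{"grip":40,"linear":[-38,-10,0],"rot":[0,0,0]},{"grip":40,"linear":[-38,-10,0],"rot":[0,0,0]},{"grip":40,"linear":[-38,-10,0],"rot":[0,0,0]},{"grip":40,"linear":[-38,-10,0],"rot":[0,0,0]},{"grip":40,"linear":[-38,-10,0],"rot":[0,0,0]}]'
python3 -m creep '[{"grip":40,"linear":[-38,-10,0],"rot":[0,0,0]},{"grip":40,"linear":[-30,-8,0],"rot":[0,0,0]},{"grip":40,"linear":[-15,-4,0],"rot":[0,0,0]},{"grip":40,"linear":[0,0,0],"rot":[0,0,0]},{"grip":40,"linear":[0,0,0],"rot":[0,0,0]},{"grip":40,"linear":[0,0,0],"rot":[0,0,0]}]'
python3 - <<'E'
from h import *
go(384,-431.8,245,-.0765)
p,d,W=cloud("scene");cv2.imwrite("pics/s16.png",cv2.resize(p[100:370,60:360,::-1],(666,600)))
p,d,W=cloud("top");cv2.imwrite("pics/t16.png",cv2.resize(p[100:300,300:500,::-1],(600,600)))
E
```

```text
time_s: 18.98
eef_pos: [411.5, -351.6, 240.8]
ee_rot: [0.001, 0.734, 0.68, 0.002]
force: [1.1, 0.3, -3.8]
grip_width: 0.553
time_s: 19.48
eef_pos: [385.0, -430.1, 240.8]
ee_rot: [0.001, 0.733, 0.68, 0.002]
force: [-0.1, -0.6, -4.1]
grip_width: 0.555
t 19.48 pos [ 385.  -430.1  240.8] th -0.075 grip 47.4 F [-0.1 -0.6 -4.1] tilt zx,zy 0.004 0.002
 ROT total tz 0.001 (1 rows of 0.001); then LIN total [-1.7 -0.8 -4.2] (1 rows of [-1.7 -0.8 -4.2])
```

View pics/s16.png

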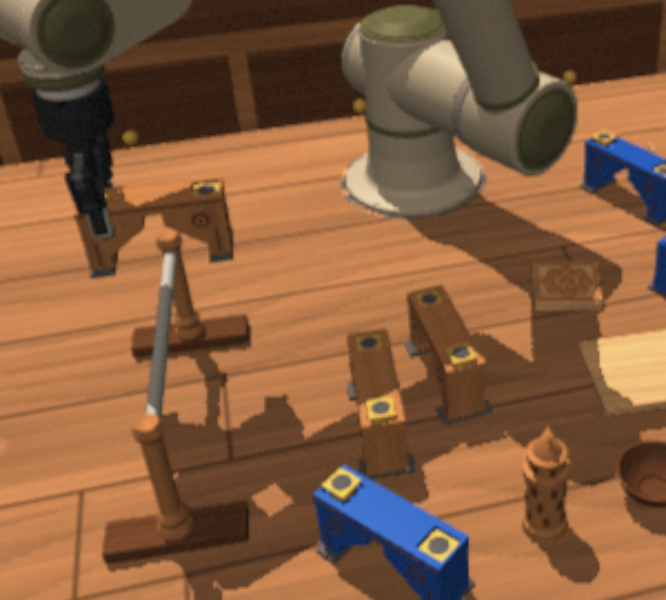

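View pics/t16.png

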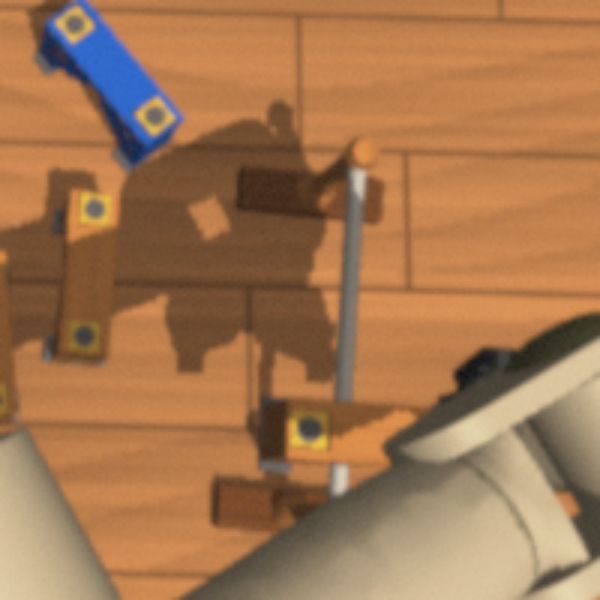

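```bash
cat >> h.py <<'E'
RU=np.array([.9971,-.0765]);RV=np.array([.0765,.9971])
def railcheck(zd,s0=None):
    # zd expected deck z. scene & top raw; rail line refs per camera
    for n,ref in(("scene",np.array([485.5,-387.8])),("top",np.array([485.5,-382.5]))):
        p,d,W=cloud(n); r=W[...,:2]-ref; a=r@RU;b=r@RV; H=hsv(p)
        m=(abs(W[...,2]-zd)<9)&(abs(a)<175)&(abs(b)<150)&(H[...,1]>70)&(H[...,0]<40)
        if s0 is not None: m&=abs(a-s0)<45
        if m.sum()<20: print(n,"few");continue
        print(n,m.sum(),"along",np.percentile(a[m],[2,98]).round(1),"across",np.percentile(b[m],[1,99]).round(1))
E
python3 -c "
from h import *
railcheck(240.8-50.6+84)"
```

```text
scene 722 along [-122.9  -71.2] across [-75.1  81.1]
top 763 along [-122.7  -74.2] across [-26.3  81.7]
```

```bash
python3 -m creep '[{"grip":40,"linear":[-1,0,15],"rot":[0,0,0]},{"grip":40,"linear":[0,0,20],"rot":[0,0,0]},{"grip":40,"linear":[0,0,20],"rot":[0,0,0]},{"grip":40,"linear":[0,0,15],"rot":[0,0,0]},{"grip":40,"linear":[0,0,10],"rot":[0,0,0]},{"grip":40,"linear":[0,0,8],"rot":[0,0,0]},{"grip":40,"linear":[0,0,4],"rot":[0,0,0]},{"grip":40,"linear":[0,0,0],"rot":[0,0,0]},{"grip":40,"linear":[0,0,0],"rot":[0,0,0]}]'
python3 - <<'E'
from h import *
go(384,-431.8,138.6,-.0765)
railcheck(232.6-50.6)
E
```

```text
time_s: 20.43
eef_pos: [385.1, -432.3, 149.8]
ee_rot: [0.002, 0.733, 0.68, 0.002]
force: [0.5, -0.8, -5.3]
grip_width: 0.551
t 20.43 pos [ 385.1 -432.3  149.8] th -0.076 grip 47.1 F [ 0.5 -0.8 -5.3] tilt zx,zy 0.005 0.000
 ROT total tz 0.001 (1 rows of 0.001); then LIN total [ 0.4 -1.2 11.2] (1 rows of [ 0.4 -1.2 11.2])
scene 806 along [-162.2  170.9] across [-77.7  79.1]
top 680 along [-122.3  164.9] across [-25.5  79.7]
```

```bash
python3 -m creep '[{"grip":40,"linear":[0,0,4],"rot":[0,0,0]},{"grip":40,"linear":[0,0,4],"rot":[0,0,0]},{"grip":40,"linear":[0,0,2],"rot":[0,0,0]},{"grip":40,"linear":[0,0,0],"rot":[0,0,0]},{"grip":40,"linear":[0,0,0],"rot":[0,0,0]}]'
python3 -m creep '[{"grip":40,"linear":[0,0,1],"rot":[0,0,0]},{"grip":40,"linear":[0,0,0],"rot":[0,0,0]},{"grip":40,"linear":[0,0,0],"rot":[0,0,0]}]'
```

```text
time_s: 20.95
eef_pos: [384.9, -432.0, 139.1]
ee_rot: [0.001, 0.733, 0.68, 0.002]
force: [0.3, -0.1, -4.6]
grip_width: 0.547
time_s: 21.2
eef_pos: [385.0, -432.1, 138.5]
ee_rot: [0.001, 0.733, 0.68, 0.002]
force: [-1.5, 0.8, 0.5]
grip_width: 0.556
```

Contact (the weight is now off the gripper). Release gently and lift.

```bash
python3 -m creep '[{"grip":50,"linear":[0,0,0],"rot":[0,0,0]},{"grip":54,"linear":[0,0,0],"rot":[0,0,0]},{"grip":58,"linear":[0,0,0],"rot":[0,0,0]},{"grip":62,"linear":[0,0,0],"rot":[0,0,0]},{"grip":62,"linear":[0,0,0],"rot":[0,0,0]},{"grip":62,"linear":[0,0,-5],"rot":[0,0,0]},{"grip":62,"linear":[0,0,-15],"rot":[0,0,0]},{"grip":62,"linear":[0,0,-30],"rot":[0,0,0]},{"grip":62,"linear":[0,0,-35],"rot":[0,0,0]},{"grip":62,"linear":[0,0,-35],"rot":[0,0,0]},{"grip":62,"linear":[20,10,-20],"rot":[0,0,0]},{"grip":62,"linear":[35,10,0],"rot":[0,0,0]}]'
python3 - <<'E'
from h import *
p,d,W=cloud("scene");cv2.imwrite("pics/s17.png",cv2.resize(p[100:370,60:360,::-1],(666,600)))
railcheck(172,-98)
p,d,W=cloud("top")
for a in arches(p,W): print(a)
go(486,-60,200)
E
```

```text
time_s: 22.2
eef_pos: [408.8, -381.3, 283.0]
ee_rot: [0.005, 0.735, 0.678, 0.001]
force: [0.8, -0.5, -0.5]
grip_width: 0.725
scene 602 along [-123.1  -71. ] across [-76.4  53.2]
top 80 along [-113.1  -75.5] across [22.7 51.8]
(array([329., 190.]), array([ 549. , -158.6]), np.float64(-0.062), (50, 162), [[81.2], [90.6]])
(array([295., 211.]), array([485.8, -59.8]), np.float64(0.089), (162, 50), [[80.7], [91.4]])
(array([ 11., 357.]), array([ 44.5, 709.3]), np.float64(0.25), (228, 47), [[nan], [nan]])
(array([ 68., 368.]), array([ 42.4, 553.5]), np.float64(0.396), (269, 87), [[nan], [nan]])
t 22.40 pos [ 408.7 -378.4  278.7] th -0.075 grip 61.9 F [0.6 0.5 0.6] tilt zx,zy 0.004 0.000
 ROT total tz -0.000 (0 rows of -0.000); then LIN total [323.3  53.3  78.7] (9 rows of [35.9  5.9  8.7])
```

View pics/s17.png

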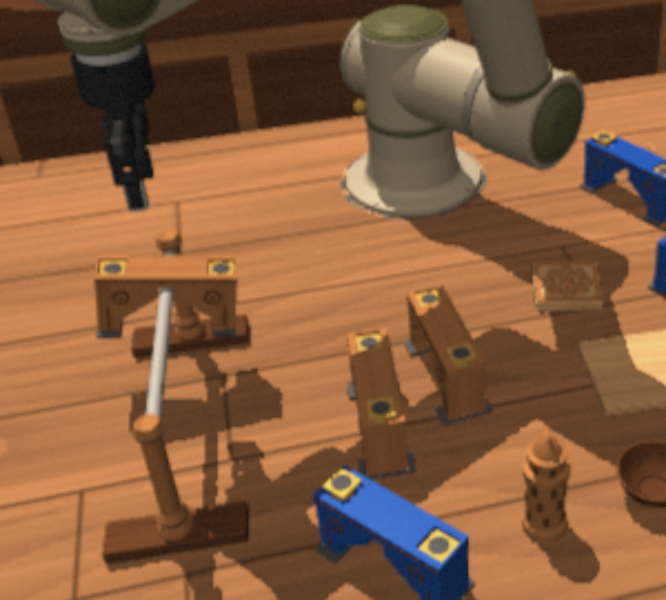

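```bash
python3 -m creep '[{"grip":70,"linear":[0,0,0],"rot":[0,0,0.117]},{"grip":70,"linear":[0,0,0],"rot":[0,0,0.118]},{"grip":70,"linear":[0,0,0],"rot":[0,0,0.118]},{"grip":70,"linear":[0,0,0],"rot":[0,0,0.117]},{"grip":70,"linear":[0,0,0],"rot":[0,0,0.118]},{"grip":70,"linear":[0,0,0],"rot":[0,0,0.117]},{"grip":70,"linear":[0,0,0],"rot":[0,0,0.118]},{"grip":70,"linear":[0,0,0],"rot":[0,0,0.117]},{"grip":70,"linear":[0,0,0],"rot":[0,0,0.118]},{"grip":70,"linear":[0,0,0],"rot":[0,0,0.117]},{"grip":70,"linear":[0,0,0],"rot":[0,0,0.117]},{"grip":70,"linear":[0,0,0],"rot":[0,0,0.117]}]'
python3 -c "
from h import *
go(430.1,-65.7,150,-1.484)"
```

```text
time_s: 23.4
eef_pos: [408.0, -379.8, 277.8]
ee_rot: [-0.001, 0.999, 0.039, 0.002]
force: [0.2, -0.1, 0.8]
grip_width: 0.818
t 23.40 pos [ 408.  -379.8  277.8] th -1.492 grip 69.9 F [ 0.2 -0.1  0.8] tilt zx,zy 0.003 0.002
 ROT total tz -0.008 (1 rows of -0.008); then LIN total [  49.3 -311.   127.8] (9 rows of [  5.5 -34.6  14.2])
```

```bash
python3 -m creep '[{"grip":70,"linear":[3,-22,0],"rot":[0,0,-0.005]},{"grip":70,"linear":[5,-36,5],"rot":[0,0,0]},{"grip":70,"linear":[6,-36,12],"rot":[0,0,0]},{"grip":70,"linear":[6,-36,15],"rot":[0,0,0]},{"grip":70,"linear":[6,-36,15],"rot":[0,0,0]},{"grip":70,"linear":[6,-36,15],"rot":[0,0,0]},{"grip":70,"linear":[6,-36,15],"rot":[0,0,0]},{"grip":70,"linear":[6,-36,15],"rot":[0,0,0]},{"grip":70,"linear":[5,-25,15],"rot":[0,0,0]},{"grip":70,"linear":[0,-12,10],"rot":[0,0,0]},{"grip":70,"linear":[0,0,0],"rot":[0,0,0]},{"grip":70,"linear":[0,0,0],"rot":[0,0,0]}]'
python3 - <<'E'
from h import *
go(430.1,-65.7,45.5,-1.484)
p,d=imaging.capture("wrist");cv2.imwrite("pics/w18.png",p[:,:,::-1])
E
```

```text
time_s: 24.4
eef_pos: [429.8, -65.1, 161.6]
ee_rot: [-0.0, 0.999, 0.046, 0.002]
force: [0.5, -0.2, 0.5]
grip_width: 0.82
t 24.40 pos [429.8 -65.1 161.6] th -1.480 grip 70.1 F [ 0.5 -0.2  0.5] tilt zx,zy 0.003 0.001
 ROT total tz 0.004 (1 rows of 0.004); then LIN total [  0.3   0.6 116.1] (4 rows of [ 0.1  0.2 29. ])
```

View pics/w18.png

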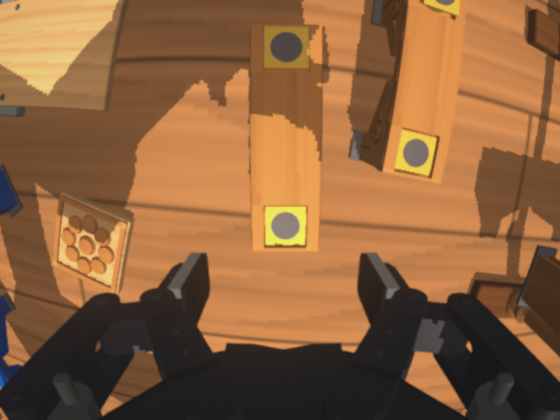

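```bash
python3 -m creep '[{"grip":70,"linear":[0,0,25],"rot":[0,0,0]},{"grip":70,"linear":[0,0,32],"rot":[0,0,0]},{"grip":70,"linear":[0,0,28],"rot":[0,0,0]},{"grip":70,"linear":[0,0,18],"rot":[0,0,0]},{"grip":70,"linear":[0,0,9],"rot":[0,0,0]},{"grip":70,"linear":[0,0,4],"rot":[0,0,0]},{"grip":70,"linear":[0,0,0],"rot":[0,0,0]},{"grip":40,"linear":[0,0,0],"rot":[0,0,0]},{"grip":40,"linear":[0,0,0],"rot":[0,0,0]},{"grip":40,"linear":[0,0,0],"rot":[0,0,0]},{"grip":40,"linear":[0,0,0],"rot":[0,0,0]},{"grip":40,"linear":[0,0,0],"rot":[0,0,0]}]' 70
python3 - <<'E'
from h import *
go(430.1,-65.7,140,-1.484)
p,d=imaging.capture("wrist");cv2.imwrite("pics/w19.png",p[:,:,::-1])
E
```

```text
time_s: 25.45
eef_pos: [431.1, -65.0, 47.1]
ee_rot: [0.0, 0.999, 0.045, 0.003]
force: [-1.4, -2.2, 5.5]
grip_width: 0.549
t 25.45 pos [431.1 -65.   47.1] th -1.480 grip 46.9 F [-1.4 -2.2  5.5] tilt zx,zy 0.007 -0.000
 ROT total tz 0.004 (1 rows of 0.004); then LIN total [ -1.    0.6 -92.9] (3 rows of [ -0.3   0.2 -31. ])
```

View pics/w19.png

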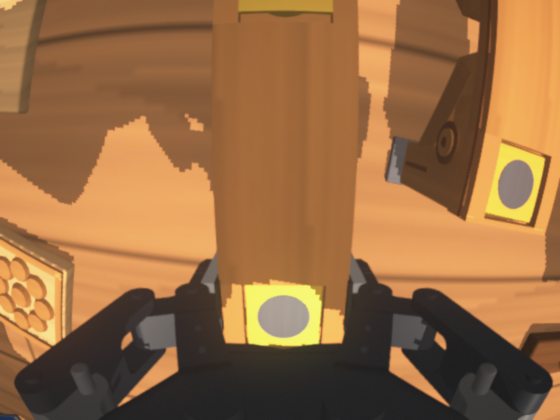

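```bash
python3 -m creep '[{"grip":40,"linear":[0,0,-15],"rot":[0,0,0]},{"grip":40,"linear":[0,0,-25],"rot":[0,0,0]},{"grip":40,"linear":[0,0,-30],"rot":[0,0,0]},{"grip":40,"linear":[0,0,-25],"rot":[0,0,-0.1]},{"grip":40,"linear":[0,0,0],"rot":[0,0,-0.12]},{"grip":40,"linear":[0,0,0],"rot":[0,0,-0.12]},{"grip":40,"linear":[0,0,0],"rot":[0,0,-0.12]},{"grip":40,"linear":[0,0,0],"rot":[0,0,-0.12]},{"grip":40,"linear":[0,0,0],"rot":[0,0,-0.12]},{"grip":40,"linear":[0,0,0],"rot":[0,0,-0.12]},{"grip":40,"linear":[0,0,0],"rot":[0,0,-0.12]},{"grip":40,"linear":[0,0,0],"rot":[0,0,-0.12]}]'
python3 -m creep '[{"grip":40,"linear":[0,0,0],"rot":[0,0,-0.12]},{"grip":40,"linear":[0,0,0],"rot":[0,0,-0.12]},{"grip":40,"linear":[0,0,0],"rot":[0,0,-0.075]},{"grip":40,"linear":[0,0,0],"rot":[0,0,-0.03]},{"grip":40,"linear":[0,0,0],"rot":[0,0,0]},{"grip":40,"linear":[0,0,0],"rot":[0,0,0]}]'
python3 - <<'E'
from h import *
go(561.8,119.5,140,-.075)
E
```

```text
time_s: 26.5
eef_pos: [429.5, -64.5, 141.0]
ee_rot: [0.001, 0.837, 0.547, 0.002]
force: [0.4, -0.0, -3.7]
grip_width: 0.553
time_s: 27.0
eef_pos: [429.7, -64.5, 140.9]
ee_rot: [0.001, 0.733, 0.68, 0.002]
force: [-0.5, 0.4, -4.8]
grip_width: 0.549
t 27.00 pos [429.7 -64.5 140.9] th -0.076 grip 46.9 F [-0.5  0.4 -4.8] tilt zx,zy 0.004 0.001
 ROT total tz -0.001 (1 rows of -0.001); then LIN total [193.4 118.    0.9] (6 rows of [32.2 19.7  0.2])
```

```bash
python3 -m creep '[{"grip":40,"linear":[18,11,0],"rot":[0,0,0]},{"grip":40,"linear":[32,20,0],"rot":[0,0,0]},{"grip":40,"linear":[34,21,0],"rot":[0,0,0]},{"grip":40,"linear":[34,21,0],"rot":[0,0,0]},{"grip":40,"linear":[34,21,0],"rot":[0,0,0]},{"grip":40,"linear":[27,16,10],"rot":[0,0,0]},{"grip":40,"linear":[14,8,14],"rot":[0,0,0]},{"grip":40,"linear":[0,0,18],"rot":[0,0,0]},{"grip":40,"linear":[0,0,12],"rot":[0,0,0]},{"grip":40,"linear":[0,0,5],"rot":[0,0,0]},{"grip":40,"linear":[0,0,0],"rot":[0,0,0]},{"grip":40,"linear":[0,0,0],"rot":[0,0,0]}]'
python3 - <<'E'
from h import *
go(566.1,176.3,81.6,-.075)
bedcheck()
E
```

```text
time_s: 28.0
eef_pos: [562.4, 119.0, 83.0]
ee_rot: [0.001, 0.733, 0.68, 0.002]
force: [-0.5, -0.5, -4.0]
grip_width: 0.556
t 28.00 pos [562.4 119.   83. ] th -0.076 grip 47.5 F [-0.5 -0.5 -4. ] tilt zx,zy 0.005 0.001
 ROT total tz -0.001 (1 rows of -0.001); then LIN total [57.4 -0.6  1.4] (2 rows of [28.7 -0.3  0.7])
arch x [-22.7  26.8] y [-199.6  -41. ] deckz 119.6
 socket 18 13 119.6
 socket 142 29 126.4
 yaw corr 0.239
```

```bash
python3 -m creep '[{"grip":40,"linear":[12,0,0.5],"rot":[0,0,0]},{"grip":40,"linear":[18,-0.8,0.5],"rot":[0,0,0]},{"grip":40,"linear":[15,0,0.5],"rot":[0,0,0]},{"grip":40,"linear":[9,0,0],"rot":[0,0,0]},{"grip":40,"linear":[3,0,0],"rot":[0,0,0]},{"grip":40,"linear":[0,0,0],"rot":[0,0,0]},{"grip":40,"linear":[0,0,0],"rot":[0,0,0]},{"grip":40,"linear":[0,0,0],"rot":[0,0,0]}]'
python3 - <<'E'
from h import *
rel()
bedcheck()
E
```

```text
time_s: 28.72
eef_pos: [565.7, 175.4, 81.1]
ee_rot: [0.001, 0.733, 0.68, 0.002]
force: [-1.2, 0.4, -4.7]
grip_width: 0.56
press-rel -0.3 -117.9 81.1
arch x [-25.2  25.6] y [-143.5   12.8] deckz 117.7
 socket 18 19 117.5
 socket 142 23 125.2
 yaw corr 0.17
```

```bash
python3 -m creep '[{"grip":40,"linear":[1,0,1.5],"rot":[0,0,0]},{"grip":40,"linear":[0,0,1.5],"rot":[0,0,0]},{"grip":40,"linear":[0,0,1],"rot":[0,0,0]},{"grip":40,"linear":[0,0,0.5],"rot":[0,0,0]},{"grip":40,"linear":[0,0,0],"rot":[0,0,0]},{"grip":40,"linear":[0,0,0],"rot":[0,0,0]}]'
python3 -c "
from h import *
rel()"
```

```text
time_s: 29.27
eef_pos: [566.0, 176.7, 77.2]
ee_rot: [0.001, 0.733, 0.68, 0.002]
force: [-2.3, -5.9, 5.3]
grip_width: 0.555
press-rel -0.0 -116.6 77.2
```

```bash
python3 -m creep '[{"grip":50,"linear":[0,0,0],"rot":[0,0,0]},{"grip":56,"linear":[0,0,0],"rot":[0,0,0]},{"grip":62,"linear":[0,0,0],"rot":[0,0,0]},{"grip":62,"linear":[0,0,0],"rot":[0,0,0]},{"grip":62,"linear":[0,0,-15],"rot":[0,0,0]},{"grip":62,"linear":[0,0,-35],"rot":[0,0,0]},{"grip":62,"linear":[0,0,-38],"rot":[0,0,0]},{"grip":62,"linear":[0,-10,-38],"rot":[0,0,0]},{"grip":20,"linear":[0,-20,-35],"rot":[0,0,0]},{"grip":0,"linear":[0,-25,-35],"rot":[0,0,0]},{"grip":0,"linear":[0,-20,-35],"rot":[0,0,0]},{"grip":0,"linear":[0,0,-30],"rot":[0,0,0]}]'
python3 - <<'E'
from h import *
rel();bedcheck();gop(-73.5,58,342)
E
```

```text
time_s: 30.27
eef_pos: [488.1, 183.0, 339.4]
ee_rot: [0.001, 0.733, 0.681, 0.003]
force: [0.3, 0.8, -0.0]
grip_width: 0.161
press-rel -78.2 -116.1 339.4
arch x [-22.8  26.2] y [-142.1   14.2] deckz 114.5
 socket 18 28 112.7
 socket 142 27 123.0
 yaw corr -0.004
-> [505.7 356.3] 342
t 30.32 pos [490.5 183.  344.9] th -0.074 grip 6.2 F [-0.8 -0.6  5.3] tilt zx,zy 0.016 0.003
 ROT total tz 0.000 (1 rows of 0.000); then LIN total [174.    2.3   2.9] (5 rows of [34.8  0.5  0.6])
```

```bash
python3 -m creep '[{"grip":0,"linear":[20,0,0],"rot":[0,0,0]},{"grip":0,"linear":[36,0,0],"rot":[0,0,0]},{"grip":0,"linear":[38,2,0],"rot":[0,0,0]},{"grip":0,"linear":[38,6,0],"rot":[0,0,0]},{"grip":0,"linear":[28,7,8],"rot":[0,0,0]},{"grip":0,"linear":[14,6,14],"rot":[0,0,0]},{"grip":0,"linear":[0,0,12],"rot":[0,0,0]},{"grip":0,"linear":[0,0,0],"rot":[0,0,0]},{"grip":0,"linear":[0,0,0],"rot":[0,0,0]}]'
python3 - <<'E'
from h import *
rel();gop(-55.5,58,307)
E
```

```text
time_s: 31.07
eef_pos: [524.7, 354.2, 302.0]
ee_rot: [0.001, 0.733, 0.68, 0.001]
force: [-0.1, -0.1, 0.1]
grip_width: 0.004
press-rel -54.4 57.3 302.0
-> [523.7 355. ] 307
t 31.07 pos [524.7 354.2 302. ] th -0.075 grip 0.3 F [-0.1 -0.1  0.1] tilt zx,zy 0.003 0.001
 ROT total tz -0.001 (1 rows of -0.001); then LIN total [ 0.6 -1.1 -5. ] (1 rows of [ 0.6 -1.1 -5. ])
```

```bash
python3 -m creep '[{"grip":0,"linear":[0.5,-4,7],"rot":[0,0,0]},{"grip":0,"linear":[0,-6,10],"rot":[0,0,0]},{"grip":0,"linear":[0,-6,11],"rot":[0,0,0]},{"grip":0,"linear":[0,-6,11],"rot":[0,0,0]},{"grip":0,"linear":[0,-5,10],"rot":[0,0,0]},{"grip":0,"linear":[0,-4.5,10],"rot":[0,0,0]},{"grip":0,"linear":[0,-4.5,10.5],"rot":[0,0,0]},{"grip":0,"linear":[0,-4.5,11],"rot":[0,0,0]},{"grip":0,"linear":[0,-3,10],"rot":[0,0,0]},{"grip":0,"linear":[0,0,0],"rot":[0,0,0]}]'
python3 -m creep '[{"grip":0,"linear":[0,-1,8],"rot":[0,0,0]},{"grip":0,"linear":[0,-1,8],"rot":[0,0,0]},{"grip":0,"linear":[0,-1,8],"rot":[0,0,0]},{"grip":0,"linear":[0,0,7],"rot":[0,0,0]},{"grip":0,"linear":[0,0,4],"rot":[0,0,0]},{"grip":0,"linear":[0,0,3],"rot":[0,0,0]},{"grip":0,"linear":[0,0,2],"rot":[0,0,0]},{"grip":0,"linear":[0,0,0],"rot":[0,0,0]},{"grip":0,"linear":[0,0,0],"rot":[0,0,0]}]'
```

```text
time_s: 31.9
eef_pos: [481.9, 357.8, 212.2]
ee_rot: [0.001, 0.733, 0.68, 0.003]
force: [0.8, 0.9, 2.1]
grip_width: -0.004
time_s: 32.65
eef_pos: [479.7, 358.5, 173.2]
ee_rot: [0.001, 0.733, 0.68, 0.003]
force: [0.8, -0.8, 5.0]
grip_width: 0.0
```

```bash
python3 -m creep '[{"grip":0,"linear":[0,0,2],"rot":[0,0,0]},{"grip":0,"linear":[0,0,2],"rot":[0,0,0]},{"grip":0,"linear":[0,0,0],"rot":[0,0,0]},{"grip":0,"linear":[0,0,0],"rot":[0,0,0]}]'
python3 -m creep '[{"grip":0,"linear":[0,0,2],"rot":[0,0,0]},{"grip":0,"linear":[0,0,0],"rot":[0,0,0]},{"grip":0,"linear":[0,0,0],"rot":[0,0,0]}]'
python3 -m creep '[{"grip":0,"linear":[0,0,1.5],"rot":[0,0,0]},{"grip":0,"linear":[0,0,0],"rot":[0,0,0]},{"grip":0,"linear":[0,0,0],"rot":[0,0,0]}]'
```

```text
time_s: 32.98
eef_pos: [480.0, 358.5, 169.6]
ee_rot: [0.002, 0.733, 0.68, 0.003]
force: [0.7, -0.8, 8.2]
grip_width: -0.005
time_s: 33.23
eef_pos: [480.3, 358.6, 168.9]
ee_rot: [0.002, 0.733, 0.68, 0.004]
force: [0.3, -2.3, 15.9]
grip_width: -0.002
time_s: 33.48
eef_pos: [480.5, 358.7, 168.6]
ee_rot: [0.002, 0.733, 0.68, 0.005]
force: [-2.4, -3.8, 23.0]
grip_width: -0.003
```

At the stop. Back up along the same path.

```bash
python3 -m creep '[{"grip":0,"linear":[0,0,-6],"rot":[0,0,0]},{"grip":0,"linear":[0,0,-10],"rot":[0,0,0]},{"grip":0,"linear":[0,1,-14],"rot":[0,0,0]},{"grip":0,"linear":[0,2,-14],"rot":[0,0,0]},{"grip":0,"linear":[0,6,-15],"rot":[0,0,0]},{"grip":0,"linear":[0,7,-15],"rot":[0,0,0]},{"grip":0,"linear":[0,7,-15],"rot":[0,0,0]},{"grip":0,"linear":[0,8,-15],"rot":[0,0,0]},{"grip":0,"linear":[0,8,-15],"rot":[0,0,0]},{"grip":0,"linear":[0,7,-16],"rot":[0,0,0]},{"grip":0,"linear":[0,2,-16],"rot":[0,0,0]},{"grip":0,"linear":[0,0,-20],"rot":[0,0,0]}]'
python3 -m creep '[{"grip":0,"linear":[0,0,-20],"rot":[0,0,0]},{"grip":0,"linear":[0,-18,-8],"rot":[0,0,0]},{"grip":0,"linear":[-15,0,0],"rot":[0,0,0]},{"grip":20,"linear":[-36,0,0],"rot":[0,0,0]},{"grip":40,"linear":[-38,0,0],"rot":[0,0,0]},{"grip":62,"linear":[-38,0,0],"rot":[0,0,0]},{"grip":66,"linear":[-32,0,0],"rot":[0,0,0]},{"grip":66,"linear":[-15,0,0],"rot":[0,0,0]},{"grip":66,"linear":[0,0,0],"rot":[0,0,0]}]'
python3 - <<'E'
from h import *
rel();bedcheck();gop(0,-117,190,-.074)
p,d,W=cloud("scene");cv2.imwrite("pics/s20.png",cv2.resize(p[100:270,320:496,::-1],(621,600)))
m=(W[...,2]>200)&(W[...,2]<345)&(W[...,0]>420)&(W[...,0]<560)&(W[...,1]>290)&(W[...,1]<420)&(p.max(-1)<70);print("ball",W[m].mean(0))
E
```

```text
time_s: 34.48
eef_pos: [526.2, 354.2, 335.4]
ee_rot: [0.0, 0.733, 0.68, 0.001]
force: [-0.5, -0.0, 0.0]
grip_width: 0.002
time_s: 35.23
eef_pos: [494.8, 179.8, 363.8]
ee_rot: [0.001, 0.734, 0.679, 0.002]
force: [0.2, -1.2, 1.0]
grip_width: 0.775
press-rel -71.3 -118.8 363.8
arch x [-22.8  26.1] y [-142.5   16.9] deckz 114.2
 socket 18 28 112.8
 socket 142 26 112.0
 yaw corr -0.008
-> [566.  176.3] 190
t 35.28 pos [494.9 181.5 363.6] th -0.077 grip 65.9 F [-0.3  0.5  0.2] tilt zx,zy 0.004 0.001
 ROT total tz -0.003 (1 rows of -0.003); then LIN total [1.000e-01 7.130e+01 1.736e+02] (5 rows of [ 0.  14.3 34.7])
ball [486.096575   350.79153828 327.09437037]
```

View pics/s20.png

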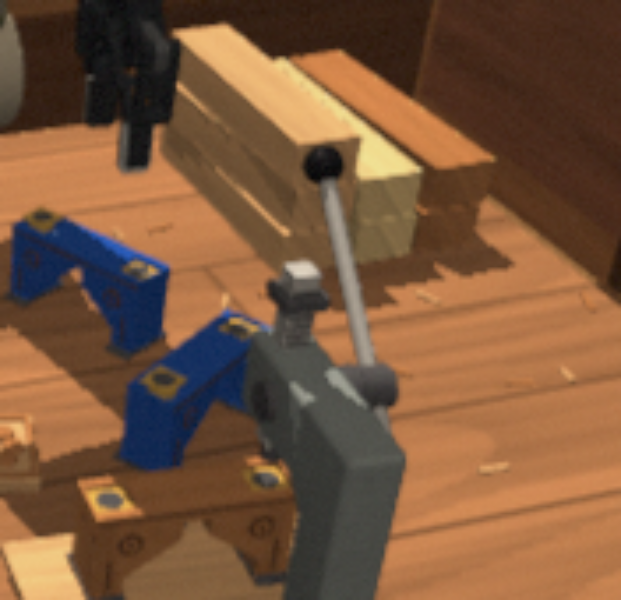

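```bash
python3 -m creep '[{"grip":66,"linear":[0,18,20],"rot":[0,0,0]},{"grip":66,"linear":[0,24,30],"rot":[0,0,0]},{"grip":66,"linear":[0,22,32],"rot":[0,0,0]},{"grip":66,"linear":[0,8,36],"rot":[0,0,0]},{"grip":66,"linear":[0,0,38],"rot":[0,0,0]},{"grip":66,"linear":[0,0,38],"rot":[0,0,0]},{"grip":66,"linear":[0,0,34],"rot":[0,0,0]},{"grip":66,"linear":[0,0,24],"rot":[0,0,0]},{"grip":66,"linear":[0,0,14],"rot":[0,0,0]},{"grip":66,"linear":[0,0,6],"rot":[0,0,0]},{"grip":66,"linear":[0,0,0],"rot":[0,0,0]},{"grip":66,"linear":[0,0,0],"rot":[0,0,0]}]'
python3 - <<'E'
from h import *
rel();gop(1.2,-117,79,-.075)
E
```

```text
time_s: 36.33
eef_pos: [568.4, 178.1, 92.1]
ee_rot: [0.001, 0.733, 0.68, 0.002]
force: [-0.1, 0.4, 0.5]
grip_width: 0.773
press-rel 2.2 -115.0 92.1
-> [567.2 176.2] 79
t 36.33 pos [568.4 178.1  92.1] th -0.074 grip 66.0 F [-0.1  0.4  0.5] tilt zx,zy 0.005 0.001
 ROT total tz 0.001 (1 rows of 0.001); then LIN total [-2.  -1.  13.1] (1 rows of [-2.  -1.  13.1])
```

```bash
python3 -m creep '[{"grip":66,"linear":[-2,-1,8],"rot":[0,0,0]},{"grip":66,"linear":[0,0,5],"rot":[0,0,0]},{"grip":66,"linear":[0,0,0],"rot":[0,0,0]},{"grip":40,"linear":[0,0,0],"rot":[0,0,0]},{"grip":40,"linear":[0,0,0],"rot":[0,0,0]},{"grip":40,"linear":[0,0,0],"rot":[0,0,0]},{"grip":40,"linear":[0,0,0],"rot":[0,0,0]},{"grip":40,"linear":[0,0,0],"rot":[0,0,0]}]' 70
python3 - <<'E'
from h import *
rel();bedcheck()
E
```

```text
time_s: 37.0
eef_pos: [567.1, 175.4, 78.9]
ee_rot: [0.001, 0.733, 0.68, 0.002]
force: [0.4, -1.7, 4.0]
grip_width: 0.556
press-rel 1.2 -117.8 78.9
arch x [-24.4  27.1] y [-142.4   17.4] deckz 114.1
 socket 18 20 112.8
 socket 142 25 112.5
 yaw corr 0.231
```

```bash
python3 -m creep '[{"grip":40,"linear":[0,0,-2],"rot":[0,0,0]},{"grip":40,"linear":[0,0,-2],"rot":[0,0,0]},{"grip":40,"linear":[-8,0,0],"rot":[0,0,0]},{"grip":40,"linear":[-15,0,0],"rot":[0,0,0]},{"grip":40,"linear":[-18,0,0],"rot":[0,0,0]},{"grip":40,"linear":[-18,0,0],"rot":[0,0,0]},{"grip":40,"linear":[-12,0,-10],"rot":[0,0,0]},{"grip":40,"linear":[-10,0,-30],"rot":[0,0,0]},{"grip":40,"linear":[-10,0,-35],"rot":[0,0,0]},{"grip":40,"linear":[-10,0,-35],"rot":[0,0,0]},{"grip":40,"linear":[-10,0,-35],"rot":[0,0,0]},{"grip":40,"linear":[-20,0,-17],"rot":[0,0,0]}]'
python3 -c "
from h import *
go(475.8,-438.3,245,-.0765)"
```

```text
time_s: 38.05
eef_pos: [557.0, 44.8, 249.5]
ee_rot: [0.003, 0.733, 0.681, 0.004]
force: [0.4, 0.2, -3.9]
grip_width: 0.554
t 38.05 pos [557.   44.8 249.5] th -0.074 grip 47.3 F [ 0.4  0.2 -3.9] tilt zx,zy 0.011 0.001
 ROT total tz 0.003 (1 rows of 0.003); then LIN total [-487.9  -44.1    4.5] (13 rows of [-37.5  -3.4   0.3])
```

```bash
python3 -m creep '[{"grip":40,"linear":[-35,-3,0],"rot":[0,0,0]},{"grip":40,"linear":[-38,-3.5,0],"rot":[0,0,0]},{"grip":40,"linear":[-38,-3.5,0],"rot":[0,0,0]},{"grip":40,"linear":[-38,-3.5,0],"rot":[0,0,0]},{"grip":40,"linear":[-38,-3.5,0],"rot":[0,0,0]},{"grip":40,"linear":[-38,-3.5,0],"rot":[0,0,0]},{"grip":40,"linear":[-38,-3.5,0],"rot":[0,0,0]},{"grip":40,"linear":[-38,-3.5,0],"rot":[0,0,0]},{"grip":40,"linear":[-38,-3.5,0],"rot":[0,0,0]},{"grip":40,"linear":[-38,-3.5,0],"rot":[0,0,0]},{"grip":40,"linear":[-38,-3.5,0],"rot":[0,0,0]},{"grip":40,"linear":[-38,-3.5,0],"rot":[0,0,0]}]'
python3 -m creep '[{"grip":40,"linear":[-22,-2,0],"rot":[0,0,0]},{"grip":40,"linear":[-11,-1,0],"rot":[0,0,0]},{"grip":40,"linear":[0,0,0],"rot":[0,0,0]},{"grip":40,"linear":[0,0,0],"rot":[0,0,0]},{"grip":40,"linear":[0,0,0],"rot":[0,0,0]}]'
python3 - <<'E'
from h import *
go(475.8,-438.3,245,-.0765)
railcheck(sensors.sense()["eef_pos"][2]-48.9+84)
E
```

```text
time_s: 39.05
eef_pos: [480.1, -405.9, 244.0]
ee_rot: [0.001, 0.733, 0.68, 0.002]
force: [0.6, 0.9, -4.1]
grip_width: 0.548
time_s: 39.47
eef_pos: [476.0, -435.5, 243.7]
ee_rot: [0.001, 0.733, 0.681, 0.002]
force: [1.5, 0.3, -5.1]
grip_width: 0.553
t 39.47 pos [ 476.  -435.5  243.7] th -0.074 grip 47.2 F [ 1.5  0.3 -5.1] tilt zx,zy 0.004 0.001
 ROT total tz 0.003 (1 rows of 0.003); then LIN total [-2.8 -0.  -1.3] (1 rows of [-2.8 -0.  -1.3])
scene 839 along [-30.4  20.2] across [-69.2  84.6]
top 715 along [-29.7  17.8] across [-12.5  84.5]
```

```bash
python3 -m creep '[{"grip":40,"linear":[-4,0,15],"rot":[0,0,0.002]},{"grip":40,"linear":[0,0,20],"rot":[0,0,0]},{"grip":40,"linear":[0,0,20],"rot":[0,0,0]},{"grip":40,"linear":[0,0,15],"rot":[0,0,0]},{"grip":40,"linear":[0,0,10],"rot":[0,0,0]},{"grip":40,"linear":[0,0,8],"rot":[0,0,0]},{"grip":40,"linear":[0,0,7],"rot":[0,0,0]},{"grip":40,"linear":[0,0,0],"rot":[0,0,0]},{"grip":40,"linear":[0,0,0],"rot":[0,0,0]}]'
python3 - <<'E'
from h import *
go(475.8,-438.3,136.9,-.0765)
railcheck(148-48.9+84,-8)
E
```

```text
time_s: 40.32
eef_pos: [475.9, -440.6, 148.8]
ee_rot: [0.001, 0.734, 0.679, 0.002]
force: [0.0, -0.7, -4.4]
grip_width: 0.548
t 40.32 pos [ 475.9 -440.6  148.8] th -0.077 grip 46.8 F [ 0.  -0.7 -4.4] tilt zx,zy 0.004 0.001
 ROT total tz -0.000 (1 rows of -0.000); then LIN total [ 2.3 -0.3 11.9] (1 rows of [ 2.3 -0.3 11.9])
scene 819 along [-29.2  21.1] across [-69.4  79.4]
top 609 along [-28.9  18.8] across [-16.9  79.4]
```

```bash
python3 -m creep '[{"grip":40,"linear":[0.5,0,4],"rot":[0,0,0]},{"grip":40,"linear":[0,0,4],"rot":[0,0,0]},{"grip":40,"linear":[0,0,2.5],"rot":[0,0,0]},{"grip":40,"linear":[0,0,0],"rot":[0,0,0]},{"grip":40,"linear":[0,0,0],"rot":[0,0,0]}]'
python3 -m creep '[{"grip":40,"linear":[0,0,1],"rot":[0,0,0]},{"grip":40,"linear":[0,0,0],"rot":[0,0,0]},{"grip":40,"linear":[0,0,0],"rot":[0,0,0]}]'
```

```text
time_s: 40.83
eef_pos: [475.7, -440.0, 137.7]
ee_rot: [0.001, 0.734, 0.679, 0.002]
force: [-1.2, 0.0, -5.9]
grip_width: 0.55
time_s: 41.08
eef_pos: [475.8, -440.1, 137.1]
ee_rot: [0.001, 0.734, 0.679, 0.002]
force: [0.6, -0.2, -1.8]
grip_width: 0.555
```

```bash
python3 -m creep '[{"grip":40,"linear":[0,0,0.7],"rot":[0,0,0]},{"grip":40,"linear":[0,0,0],"rot":[0,0,0]},{"grip":50,"linear":[0,0,0],"rot":[0,0,0]},{"grip":54,"linear":[0,0,0],"rot":[0,0,0]},{"grip":58,"linear":[0,0,0],"rot":[0,0,0]},{"grip":62,"linear":[0,0,0],"rot":[0,0,0]},{"grip":62,"linear":[0,0,0],"rot":[0,0,0]},{"grip":62,"linear":[0,0,-5],"rot":[0,0,0]},{"grip":62,"linear":[0,0,-15],"rot":[0,0,0]},{"grip":62,"linear":[0,0,-30],"rot":[0,0,0]},{"grip":62,"linear":[0,0,-35],"rot":[0,0,0]},{"grip":62,"linear":[0,0,-35],"rot":[0,0,0]}]'
python3 -m creep '[{"grip":62,"linear":[20,0,-20],"rot":[0,0,0]},{"grip":62,"linear":[35,0,0],"rot":[0,0,0]},{"grip":70,"linear":[35,0,0],"rot":[0,0,0]},{"grip":70,"linear":[0,0,0],"rot":[0,0,0]}]'
python3 - <<'E'
from h import *
p,d,W=cloud("scene");cv2.imwrite("pics/s21.png",cv2.resize(p[100:370,60:360,::-1],(666,600)))
railcheck(172,-98);railcheck(172,-8)
p,d,W=cloud("top")
for a in arches(p,W): print(a)
go(486,-60,200)
E
```

```text
time_s: 42.08
eef_pos: [475.1, -439.9, 257.8]
ee_rot: [0.001, 0.734, 0.679, 0.002]
force: [0.4, -0.5, 0.0]
grip_width: 0.726
time_s: 42.42
eef_pos: [483.0, -345.6, 277.9]
ee_rot: [0.001, 0.732, 0.681, 0.003]
force: [0.9, 0.0, 0.9]
grip_width: 0.82
scene 776 along [-122.5  -71.1] across [-77.9  78.9]
top few
scene 933 along [-29.7  20.5] across [-78.   79.2]
top 77 along [-27.6  18.2] across [22.5 80.9]
(array([329., 190.]), array([ 549. , -158.6]), np.float64(-0.061), (50, 161), [[81.9], [91.5]])
(array([ 11., 359.]), array([ 31.7, 707.8]), np.float64(0.224), (252, 47), [[nan], [nan]])
(array([ 67., 365.]), array([ 57.4, 565.8]), np.float64(0.549), (291, 121), [[nan], [nan]])
t 42.72 pos [ 481.9 -351.4  276. ] th -0.078 grip 70.0 F [ 0.4  0.1 -0.3] tilt zx,zy 0.004 0.001
 ROT total tz -0.000 (0 rows of -0.000); then LIN total [290.9 -18.7  76. ] (8 rows of [36.4 -2.3  9.5])
```

View pics/s21.png

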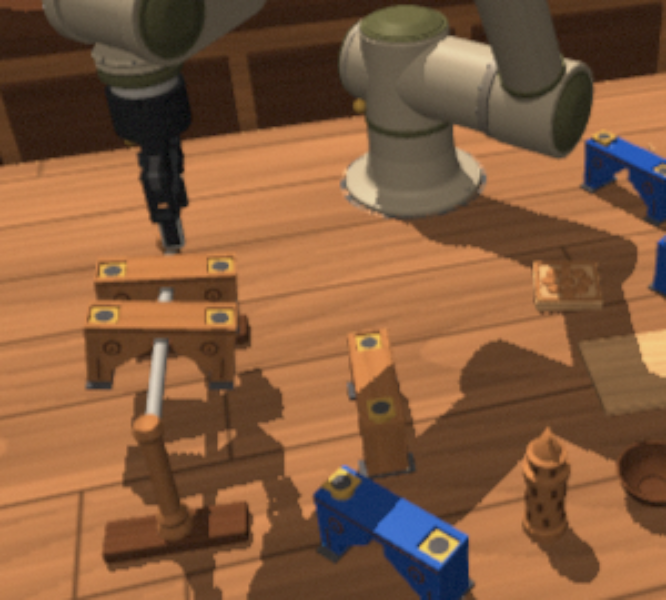

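```bash
python3 -m creep '[{"grip":70,"linear":[30,0,0],"rot":[0,0,0]},{"grip":70,"linear":[30,0,0],"rot":[0,0,0]},{"grip":70,"linear":[0,0,0],"rot":[0,0,0.12]},{"grip":70,"linear":[0,0,0],"rot":[0,0,0.12]},{"grip":70,"linear":[0,0,0],"rot":[0,0,0.12]},{"grip":70,"linear":[0,0,0],"rot":[0,0,0.12]},{"grip":70,"linear":[0,0,0],"rot":[0,0,0.12]},{"grip":70,"linear":[0,0,0],"rot":[0,0,0.12]},{"grip":70,"linear":[0,0,0],"rot":[0,0,0.12]},{"grip":70,"linear":[0,0,0],"rot":[0,0,0.12]},{"grip":70,"linear":[0,0,0],"rot":[0,0,0.12]},{"grip":70,"linear":[0,0,0],"rot":[0,0,0.12]}]'
python3 -m creep '[{"grip":70,"linear":[0,0,0],"rot":[0,0,0.12]},{"grip":70,"linear":[0,0,0],"rot":[0,0,0.12]},{"grip":70,"linear":[0,0,0],"rot":[0,0,0.11]},{"grip":70,"linear":[0,0,0],"rot":[0,0,0]},{"grip":70,"linear":[0,0,0],"rot":[0,0,0]}]'
python3 -c "
from h import *
p,d,W=cloud('top')
for a in arches(p,W)[:3]: print(a)
go(493.1,-156.1,150,-1.634)"
```

```text
time_s: 43.72
eef_pos: [486.6, -291.5, 276.1]
ee_rot: [-0.0, 0.99, 0.143, 0.002]
force: [0.4, -0.2, -0.0]
grip_width: 0.82
time_s: 44.13
eef_pos: [486.6, -291.2, 276.1]
ee_rot: [-0.001, 1.0, -0.027, 0.002]
force: [0.3, 0.6, 0.8]
grip_width: 0.819
(array([329., 190.]), array([ 548.9, -158.4]), np.float64(-0.067), (50, 161), [[81.2], [91.5]])
(array([ 11., 359.]), array([ 31.2, 708.1]), np.float64(0.221), (253, 49), [[nan], [nan]])
(array([ 67., 366.]), array([ 57.9, 566.5]), np.float64(0.555), (292, 124), [[nan], [nan]])
t 44.18 pos [ 486.7 -291.1  276.2] th -1.624 grip 70.0 F [ 0.4 -0.4  0.2] tilt zx,zy 0.004 0.001
 ROT total tz 0.010 (1 rows of 0.010); then LIN total [  -2.1 -135.2  126.2] (5 rows of [ -0.4 -27.   25.2])
```

```bash
python3 -m creep '[{"grip":70,"linear":[0,-20,10],"rot":[0,0,0.01]},{"grip":70,"linear":[0,-30,25],"rot":[0,0,0]},{"grip":70,"linear":[-1,-30,25],"rot":[0,0,0]},{"grip":70,"linear":[-1,-30,25],"rot":[0,0,0]},{"grip":70,"linear":[0,-18,20],"rot":[0,0,0]},{"grip":70,"linear":[0,-7,15],"rot":[0,0,0]},{"grip":70,"linear":[0,0,0],"rot":[0,0,0]},{"grip":70,"linear":[0,0,0],"rot":[0,0,0]}]'
python3 - <<'E'
from h import *
go(493.1,-156.1,46,-1.634)
p,d=imaging.capture("wrist");cv2.imwrite("pics/w22.png",p[:,:,::-1])
E
```

```text
time_s: 44.85
eef_pos: [494.1, -155.9, 156.7]
ee_rot: [-0.001, 0.999, -0.032, 0.002]
force: [-0.7, 0.3, 0.9]
grip_width: 0.818
t 44.85 pos [ 494.1 -155.9  156.7] th -1.635 grip 69.9 F [-0.7  0.3  0.9] tilt zx,zy 0.004 0.001
 ROT total tz -0.001 (1 rows of -0.001); then LIN total [ -0.9   0.3 110.7] (3 rows of [-0.3  0.1 36.9])
```

View pics/w22.png

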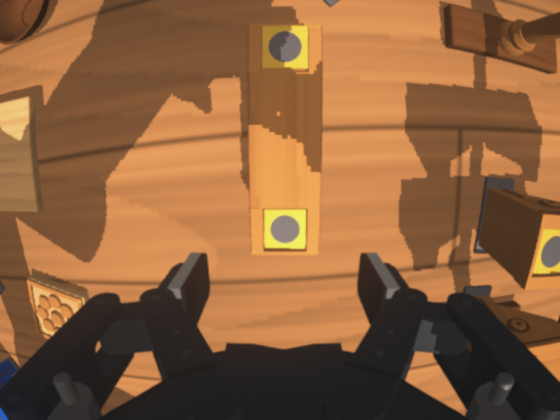

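Aligned. Descend and grip.

```bash
python3 -m creep '[{"grip":70,"linear":[0,0,22],"rot":[0,0,0]},{"grip":70,"linear":[0,0,32],"rot":[0,0,0]},{"grip":70,"linear":[0,0,26],"rot":[0,0,0]},{"grip":70,"linear":[0,0,16],"rot":[0,0,0]},{"grip":70,"linear":[0,0,9],"rot":[0,0,0]},{"grip":70,"linear":[0,0,4],"rot":[0,0,0]},{"grip":70,"linear":[0,0,0],"rot":[0,0,0]},{"grip":40,"linear":[0,0,0],"rot":[0,0,0]},{"grip":40,"linear":[0,0,0],"rot":[0,0,0]},{"grip":40,"linear":[0,0,0],"rot":[0,0,0]},{"grip":40,"linear":[0,0,0],"rot":[0,0,0]},{"grip":40,"linear":[0,0,0],"rot":[0,0,0]}]' 70
python3 - <<'E'
from h import *
go(493.1,-156.1,140,-1.634)
p,d=imaging.capture("wrist");cv2.imwrite("pics/w23.png",p[:,:,::-1])
E
```

```text
time_s: 45.9
eef_pos: [495.2, -156.1, 49.1]
ee_rot: [0.0, 0.999, -0.033, 0.003]
force: [-1.7, -1.0, 6.5]
grip_width: 0.554
t 45.90 pos [ 495.2 -156.1   49.1] th -1.637 grip 47.3 F [-1.7 -1.   6.5] tilt zx,zy 0.006 -0.000
 ROT total tz -0.003 (1 rows of -0.003); then LIN total [ -2.1   0.1 -90.9] (3 rows of [ -0.7   0.  -30.3])
```

View pics/w23.png

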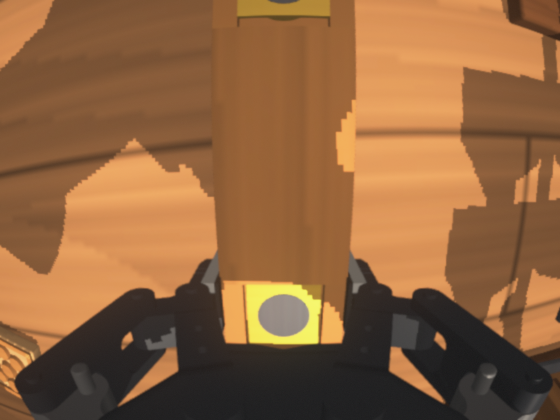

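```bash
python3 -m creep '[{"grip":40,"linear":[0,0,-15],"rot":[0,0,0]},{"grip":40,"linear":[0,0,-25],"rot":[0,0,0]},{"grip":40,"linear":[0,0,-30],"rot":[0,0,0]},{"grip":40,"linear":[0,0,-25],"rot":[0,0,-0.1]},{"grip":40,"linear":[0,0,0],"rot":[0,0,-0.12]},{"grip":40,"linear":[0,0,0],"rot":[0,0,-0.12]},{"grip":40,"linear":[0,0,0],"rot":[0,0,-0.12]},{"grip":40,"linear":[0,0,0],"rot":[0,0,-0.12]},{"grip":40,"linear":[0,0,0],"rot":[0,0,-0.12]},{"grip":40,"linear":[0,0,0],"rot":[0,0,-0.12]},{"grip":40,"linear":[0,0,0],"rot":[0,0,-0.12]},{"grip":40,"linear":[0,0,0],"rot":[0,0,-0.12]}]'
python3 -m creep '[{"grip":40,"linear":[0,0,0],"rot":[0,0,-0.12]},{"grip":40,"linear":[0,0,0],"rot":[0,0,-0.12]},{"grip":40,"linear":[0,0,0],"rot":[0,0,-0.12]},{"grip":40,"linear":[0,0,0],"rot":[0,0,-0.092]},{"grip":40,"linear":[0,0,0],"rot":[0,0,-0.05]},{"grip":40,"linear":[0,0,0],"rot":[0,0,0]},{"grip":40,"linear":[0,0,0],"rot":[0,0,0]}]'
python3 - <<'E'
from h import *
go(561.5,119.5,140,-.075)
p,d,W=cloud("scene");cv2.imwrite("pics/s24.png",p[:,:,::-1])
E
```

```text
time_s: 46.95
eef_pos: [493.7, -155.5, 142.6]
ee_rot: [0.0, 0.878, 0.479, 0.002]
force: [0.9, 0.4, -4.9]
grip_width: 0.559
time_s: 47.53
eef_pos: [493.9, -155.6, 142.6]
ee_rot: [0.001, 0.734, 0.68, 0.002]
force: [-0.8, -0.1, -4.4]
grip_width: 0.555
t 47.53 pos [ 493.9 -155.6  142.6] th -0.077 grip 47.4 F [-0.8 -0.1 -4.4] tilt zx,zy 0.004 0.001
 ROT total tz -0.002 (1 rows of -0.002); then LIN total [279.4  46.8   2.6] (8 rows of [34.9  5.9  0.3])
```

View pics/s24.png

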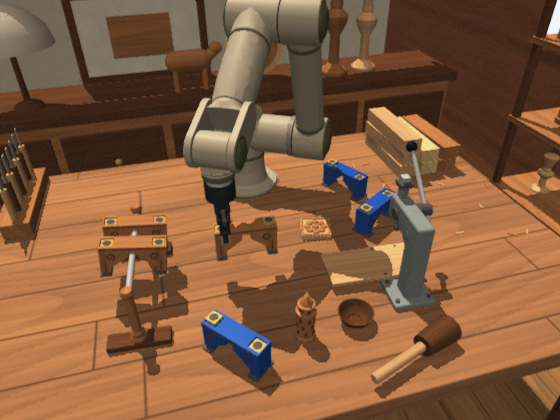

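```bash
python3 -m creep '[{"grip":40,"linear":[20,3,0],"rot":[0,0,0]},{"grip":40,"linear":[36,6,0],"rot":[0,0,0]},{"grip":40,"linear":[38,6,0],"rot":[0,0,0]},{"grip":40,"linear":[38,6.5,0],"rot":[0,0,0]},{"grip":40,"linear":[38,6.5,0],"rot":[0,0,0]},{"grip":40,"linear":[38,6.5,0],"rot":[0,0,0]},{"grip":40,"linear":[36,6,0],"rot":[0,0,0]},{"grip":40,"linear":[24,4,10],"rot":[0,0,0]},{"grip":40,"linear":[11,2,16],"rot":[0,0,0]},{"grip":40,"linear":[0,0,16],"rot":[0,0,0]},{"grip":40,"linear":[0,0,10],"rot":[0,0,0]},{"grip":40,"linear":[0,0,5],"rot":[0,0,0]}]'
python3 -m creep '[{"grip":40,"linear":[0,0,0],"rot":[0,0,0]},{"grip":40,"linear":[0,0,0],"rot":[0,0,0]}]'
python3 - <<'E'
from h import *
rel();gop(0,-116.5,83.6,-.075)
bedcheck()
E
```

```text
time_s: 48.58
eef_pos: [560.7, 119.1, 84.6]
ee_rot: [0.0, 0.733, 0.68, 0.001]
force: [-0.6, -0.8, -4.5]
grip_width: 0.553
time_s: 48.75
eef_pos: [561.8, 118.7, 86.7]
ee_rot: [0.001, 0.734, 0.68, 0.002]
force: [-0.6, 0.9, -4.4]
grip_width: 0.551
press-rel 0.1 -174.8 86.7
-> [566.1 176.8] 83.6
t 48.75 pos [561.8 118.7  86.7] th -0.076 grip 47.1 F [-0.6  0.9 -4.4] tilt zx,zy 0.005 0.001
 ROT total tz -0.001 (1 rows of -0.001); then LIN total [58.3 -0.1  3.1] (2 rows of [29.2 -0.1  1.5])
arch x [-23.4  25.9] y [-201.   -41.9] deckz 121.2
 socket 18 15 119.5
 socket 142 20 128.4
 yaw corr 0.229
```

```bash
python3 -m creep '[{"grip":40,"linear":[0,0,2],"rot":[0,0,0]},{"grip":40,"linear":[0,0,1.5],"rot":[0,0,0]},{"grip":40,"linear":[12,0,0],"rot":[0,0,0]},{"grip":40,"linear":[18,0,0],"rot":[0,0,0]},{"grip":40,"linear":[16,0,0],"rot":[0,0,0]},{"grip":40,"linear":[9,0,0],"rot":[0,0,0]},{"grip":40,"linear":[4,0,0],"rot":[0,0,0]},{"grip":40,"linear":[0,0,0],"rot":[0,0,0]},{"grip":40,"linear":[0,0,0],"rot":[0,0,0]},{"grip":40,"linear":[0,0,0],"rot":[0,0,0]}]'
python3 - <<'E'
from h import *
rel()
bedcheck()
E
```

```text
time_s: 49.63
eef_pos: [566.0, 177.3, 82.7]
ee_rot: [0.001, 0.733, 0.68, 0.002]
force: [0.0, 0.2, -4.5]
grip_width: 0.546
press-rel -0.1 -116.0 82.7
arch x [-24.3  25.7] y [-142.4   12.8] deckz 117.3
 socket 18 21 115.6
 socket 142 22 125.3
 yaw corr 0.295
```

Centred (outer end −142.4). Set down, release, go to the lever.

```bash
python3 -m creep '[{"grip":40,"linear":[0,0,1.5],"rot":[0,0,0]},{"grip":40,"linear":[0,0,1.5],"rot":[0,0,0]},{"grip":40,"linear":[0,0,0.8],"rot":[0,0,0]},{"grip":40,"linear":[0,0,0],"rot":[0,0,0]},{"grip":40,"linear":[0,0,0],"rot":[0,0,0]}]'
python3 -c "
from h import *
rel()"
```

```text
time_s: 50.1
eef_pos: [566.3, 177.7, 79.4]
ee_rot: [0.001, 0.733, 0.68, 0.002]
force: [-1.2, -3.0, 1.0]
grip_width: 0.554
press-rel 0.2 -115.6 79.4
```

```bash
python3 -m creep '[{"grip":50,"linear":[0,0,0.4],"rot":[0,0,0]},{"grip":56,"linear":[0,0,0],"rot":[0,0,0]},{"grip":62,"linear":[0,0,0],"rot":[0,0,0]},{"grip":62,"linear":[0,0,0],"rot":[0,0,0]},{"grip":62,"linear":[0,0,-15],"rot":[0,0,0]},{"grip":62,"linear":[0,0,-35],"rot":[0,0,0]},{"grip":62,"linear":[0,0,-38],"rot":[0,0,0]},{"grip":62,"linear":[0,-10,-38],"rot":[0,0,0]},{"grip":20,"linear":[0,-20,-35],"rot":[0,0,0]},{"grip":0,"linear":[0,-25,-35],"rot":[0,0,0]},{"grip":0,"linear":[0,-20,-35],"rot":[0,0,0]},{"grip":0,"linear":[0,0,-30],"rot":[0,0,0]}]'
python3 - <<'E'
from h import *
rel();bedcheck();gop(-73.5,58,342)
E
```

```text
time_s: 51.1
eef_pos: [488.3, 184.0, 341.5]
ee_rot: [0.001, 0.733, 0.681, 0.003]
force: [1.7, -0.1, 1.1]
grip_width: 0.161
press-rel -78.1 -115.1 341.5
arch x [-23.7  25.9] y [-141.8   14. ] deckz 114.6
 socket 18 27 111.9
 socket 142 23 121.8
 yaw corr 0.009
-> [505.7 356.3] 342
t 51.15 pos [490.7 183.9 347. ] th -0.074 grip 6.4 F [-0.3  0.3  6. ] tilt zx,zy 0.016 0.003
 ROT total tz 0.000 (1 rows of 0.000); then LIN total [173.    2.1   5. ] (5 rows of [34.6  0.4  1. ])
```

```bash
python3 -m creep '[{"grip":0,"linear":[20,0,0],"rot":[0,0,0]},{"grip":0,"linear":[36,0,0],"rot":[0,0,0]},{"grip":0,"linear":[38,2,0],"rot":[0,0,0]},{"grip":0,"linear":[38,6,0],"rot":[0,0,0]},{"grip":0,"linear":[28,6,8],"rot":[0,0,0]},{"grip":0,"linear":[14,6,14],"rot":[0,0,0]},{"grip":0,"linear":[0,0,14],"rot":[0,0,0]},{"grip":0,"linear":[0,0,0],"rot":[0,0,0]},{"grip":0,"linear":[0,0,0],"rot":[0,0,0]}]'
python3 - <<'E'
from h import *
rel()
E
```

```text
time_s: 51.9
eef_pos: [524.0, 355.2, 302.0]
ee_rot: [0.001, 0.733, 0.68, 0.001]
force: [-1.1, -0.0, 1.0]
grip_width: 0.002
press-rel -55.2 58.3 302.0
```

```bash
python3 -m creep '[{"grip":0,"linear":[0,-4,7],"rot":[0,0,0]},{"grip":0,"linear":[0,-6,10],"rot":[0,0,0]},{"grip":0,"linear":[0,-6,11],"rot":[0,0,0]},{"grip":0,"linear":[0,-6,11],"rot":[0,0,0]},{"grip":0,"linear":[0,-5,10],"rot":[0,0,0]},{"grip":0,"linear":[0,-4.5,10],"rot":[0,0,0]},{"grip":0,"linear":[0,-4.5,10.5],"rot":[0,0,0]},{"grip":0,"linear":[0,-4.5,11],"rot":[0,0,0]},{"grip":0,"linear":[0,-3,10],"rot":[0,0,0]},{"grip":0,"linear":[0,0,0],"rot":[0,0,0]}]'
python3 -m creep '[{"grip":0,"linear":[0,-1,8],"rot":[0,0,0]},{"grip":0,"linear":[0,-1,8],"rot":[0,0,0]},{"grip":0,"linear":[0,-1,8],"rot":[0,0,0]},{"grip":0,"linear":[0,0,7],"rot":[0,0,0]},{"grip":0,"linear":[0,0,4],"rot":[0,0,0]},{"grip":0,"linear":[0,0,3],"rot":[0,0,0]},{"grip":0,"linear":[0,0,2],"rot":[0,0,0]},{"grip":0,"linear":[0,0,0],"rot":[0,0,0]},{"grip":0,"linear":[0,0,0],"rot":[0,0,0]}]'
python3 -m creep '[{"grip":0,"linear":[0,0,2],"rot":[0,0,0]},{"grip":0,"linear":[0,0,2],"rot":[0,0,0]},{"grip":0,"linear":[0,0,0],"rot":[0,0,0]},{"grip":0,"linear":[0,0,0],"rot":[0,0,0]}]'
python3 -m creep '[{"grip":0,"linear":[0,0,2],"rot":[0,0,0]},{"grip":0,"linear":[0,0,0],"rot":[0,0,0]},{"grip":0,"linear":[0,0,0],"rot":[0,0,0]}]'
```

```text
time_s: 52.73
eef_pos: [481.2, 358.3, 212.3]
ee_rot: [0.001, 0.733, 0.68, 0.003]
force: [0.9, -0.3, 1.4]
grip_width: -0.001
time_s: 53.48
eef_pos: [479.0, 359.0, 173.2]
ee_rot: [0.001, 0.733, 0.68, 0.003]
force: [2.4, -0.3, 4.1]
grip_width: 0.002
time_s: 53.82
eef_pos: [479.2, 359.1, 169.5]
ee_rot: [0.002, 0.733, 0.68, 0.003]
force: [1.5, -0.3, 7.5]
grip_width: 0.003
time_s: 54.07
eef_pos: [479.6, 359.1, 168.7]
ee_rot: [0.002, 0.733, 0.68, 0.004]
force: [1.5, -1.7, 14.2]
grip_width: -0.002
```

```bash
python3 -m creep '[{"grip":0,"linear":[0,0,1.5],"rot":[0,0,0]},{"grip":0,"linear":[0,0,0],"rot":[0,0,0]},{"grip":0,"linear":[0,0,-6],"rot":[0,0,0]},{"grip":0,"linear":[0,0,-10],"rot":[0,0,0]},{"grip":0,"linear":[0,1,-14],"rot":[0,0,0]},{"grip":0,"linear":[0,2,-14],"rot":[0,0,0]},{"grip":0,"linear":[0,6,-15],"rot":[0,0,0]},{"grip":0,"linear":[0,7,-15],"rot":[0,0,0]},{"grip":0,"linear":[0,7,-15],"rot":[0,0,0]},{"grip":0,"linear":[0,8,-15],"rot":[0,0,0]},{"grip":0,"linear":[0,8,-15],"rot":[0,0,0]},{"grip":0,"linear":[0,7,-16],"rot":[0,0,0]}]'
python3 -m creep '[{"grip":0,"linear":[0,2,-16],"rot":[0,0,0]},{"grip":0,"linear":[0,0,-20],"rot":[0,0,0]},{"grip":0,"linear":[0,0,-20],"rot":[0,0,0]},{"grip":0,"linear":[0,-18,-8],"rot":[0,0,0]},{"grip":0,"linear":[-15,0,0],"rot":[0,0,0]},{"grip":20,"linear":[-36,0,0],"rot":[0,0,0]},{"grip":40,"linear":[-38,0,0],"rot":[0,0,0]},{"grip":62,"linear":[-38,0,0],"rot":[0,0,0]},{"grip":66,"linear":[-32,0,0],"rot":[0,0,0]},{"grip":66,"linear":[-15,0,0],"rot":[0,0,0]},{"grip":66,"linear":[0,0,0],"rot":[0,0,0]},{"grip":66,"linear":[0,0,0],"rot":[0,0,0]}]'
python3 - <<'E'
from h import *
rel();bedcheck();gop(0.8,-117,100,-.074)
p,d,W=cloud("scene")
m=(W[...,2]>200)&(W[...,2]<345)&(W[...,0]>420)&(W[...,0]<560)&(W[...,1]>290)&(W[...,1]<420)&(p.max(-1)<70);print("ball",W[m].mean(0))
E
```

```text
time_s: 55.07
eef_pos: [523.6, 355.1, 300.2]
ee_rot: [0.001, 0.733, 0.68, 0.001]
force: [0.0, 0.4, -0.4]
grip_width: -0.001
time_s: 56.07
eef_pos: [494.2, 182.7, 363.5]
ee_rot: [0.001, 0.734, 0.68, 0.002]
force: [0.2, 0.7, -0.6]
grip_width: 0.769
press-rel -72.1 -115.9 363.5
arch x [-23.7  25.5] y [-141.9   16.8] deckz 114.1
 socket 18 27 112.3
 socket 142 24 112.6
 yaw corr -0.006
-> [566.8 176.3] 100
t 56.12 pos [494.2 183.4 363.3] th -0.075 grip 65.9 F [0.2 0.5 0.7] tilt zx,zy 0.004 0.002
 ROT total tz -0.001 (1 rows of -0.001); then LIN total [ -1.8  72.9 263.3] (8 rows of [-0.2  9.1 32.9])
ball [486.16665023 350.68763318 327.27525469]
```

```bash
python3 -m creep '[{"grip":66,"linear":[0,18,20],"rot":[0,0,0]},{"grip":66,"linear":[-1,24,30],"rot":[0,0,0]},{"grip":66,"linear":[-1,22,32],"rot":[0,0,0]},{"grip":66,"linear":[0,7.5,36],"rot":[0,0,0]},{"grip":66,"linear":[0,0,38],"rot":[0,0,0]},{"grip":66,"linear":[0,0,38],"rot":[0,0,0]},{"grip":66,"linear":[0,0,34],"rot":[0,0,0]},{"grip":66,"linear":[0,0,24],"rot":[0,0,0]},{"grip":66,"linear":[0,0,12],"rot":[0,0,0]},{"grip":66,"linear":[0,0,6],"rot":[0,0,0]},{"grip":66,"linear":[0,0,0],"rot":[0,0,0]},{"grip":66,"linear":[0,0,0],"rot":[0,0,0]}]'
python3 - <<'E'
from h import *
rel();gop(0.8,-117,79,-.075)
E
```

```text
time_s: 57.17
eef_pos: [566.9, 176.6, 94.1]
ee_rot: [0.001, 0.733, 0.68, 0.002]
force: [0.3, -0.5, 0.8]
grip_width: 0.772
press-rel 0.9 -116.6 94.1
-> [566.8 176.3] 79
t 57.17 pos [566.9 176.6  94.1] th -0.074 grip 65.9 F [ 0.3 -0.5  0.8] tilt zx,zy 0.005 0.001
 ROT total tz 0.001 (1 rows of 0.001); then LIN total [-0.4 -0.1 15.1] (1 rows of [-0.4 -0.1 15.1])
```

```bash
python3 -m creep '[{"grip":66,"linear":[0,0,9],"rot":[0,0,0]},{"grip":66,"linear":[0,0,6],"rot":[0,0,0]},{"grip":66,"linear":[0,0,0],"rot":[0,0,0]},{"grip":40,"linear":[0,0,0],"rot":[0,0,0]},{"grip":40,"linear":[0,0,0],"rot":[0,0,0]},{"grip":40,"linear":[0,0,0],"rot":[0,0,0]},{"grip":40,"linear":[0,0,0],"rot":[0,0,0]},{"grip":40,"linear":[0,0,0],"rot":[0,0,0]}]' 70
python3 - <<'E'
from h import *
rel();bedcheck()
E
python3 -m creep '[{"grip":40,"linear":[0,0,-2],"rot":[0,0,0]},{"grip":40,"linear":[0,0,-2],"rot":[0,0,0]},{"grip":40,"linear":[-8,0,0],"rot":[0,0,0]},{"grip":40,"linear":[-15,0,0],"rot":[0,0,0]},{"grip":40,"linear":[-18,0,0],"rot":[0,0,0]},{"grip":40,"linear":[-18,0,0],"rot":[0,0,0]},{"grip":40,"linear":[-12,0,-10],"rot":[0,0,0]},{"grip":40,"linear":[-10,0,-30],"rot":[0,0,0]},{"grip":40,"linear":[-10,0,-35],"rot":[0,0,0]},{"grip":40,"linear":[-10,0,-35],"rot":[0,0,0]},{"grip":40,"linear":[-10,0,-35],"rot":[0,0,0]},{"grip":40,"linear":[-20,0,-17],"rot":[0,0,0]}]'
python3 -c "
from h import *
go(567.5,-445.3,240,-.0765)"
```

```text
time_s: 57.83
eef_pos: [566.8, 175.9, 78.8]
ee_rot: [0.001, 0.733, 0.68, 0.002]
force: [-0.9, -0.8, 2.9]
grip_width: 0.549
press-rel 0.8 -117.3 78.8
arch x [-25.3  26.3] y [-142.2   17.1] deckz 114.1
 socket 18 21 112.8
 socket 142 29 112.7
 yaw corr 0.227
time_s: 58.88
eef_pos: [556.8, 45.3, 249.6]
ee_rot: [0.003, 0.733, 0.681, 0.004]
force: [1.3, -0.1, -3.5]
grip_width: 0.554
t 58.88 pos [556.8  45.3 249.6] th -0.074 grip 47.3 F [ 1.3 -0.1 -3.5] tilt zx,zy 0.011 0.001
 ROT total tz 0.003 (1 rows of 0.003); then LIN total [-488.4   48.2    9.6] (13 rows of [-37.6   3.7   0.7])
```

```bash
python3 -m creep '[{"grip":40,"linear":[-33,3,0],"rot":[0,0,0]},{"grip":40,"linear":[-37,3.7,0],"rot":[0,0,0]},{"grip":40,"linear":[-37,3.7,0],"rot":[0,0,0]},{"grip":40,"linear":[-37,3.7,0],"rot":[0,0,0]},{"grip":40,"linear":[-37,3.7,0],"rot":[0,0,0]},{"grip":40,"linear":[-37,3.7,0],"rot":[0,0,0]},{"grip":40,"linear":[-37,3.7,0],"rot":[0,0,0]},{"grip":40,"linear":[-37,3.7,0],"rot":[0,0,0]},{"grip":40,"linear":[-37,3.7,0],"rot":[0,0,0]},{"grip":40,"linear":[-37,3.7,0],"rot":[0,0,0]},{"grip":40,"linear":[-37,3.7,0],"rot":[0,0,0]},{"grip":40,"linear":[-37,3.7,0],"rot":[0,0,0]}]'
python3 -m creep '[{"grip":40,"linear":[-28,3,0],"rot":[0,0,0]},{"grip":40,"linear":[-16,1.5,0],"rot":[0,0,0]},{"grip":40,"linear":[0,0,0],"rot":[0,0,0]},{"grip":40,"linear":[0,0,0],"rot":[0,0,0]},{"grip":40,"linear":[0,0,0],"rot":[0,0,0]}]'
python3 - <<'E'
from h import *
go(567.5,-445.3,240,-.0765)
railcheck(sensors.sense()["eef_pos"][2]-48.8+84)
p,d,W=cloud("scene");cv2.imwrite("pics/s25.png",cv2.resize(p[100:370,60:360,::-1],(666,600)))
E
```

```text
time_s: 59.88
eef_pos: [566.0, -398.9, 244.4]
ee_rot: [0.001, 0.733, 0.68, 0.002]
force: [1.2, -0.2, -5.7]
grip_width: 0.548
time_s: 60.3
eef_pos: [567.9, -440.5, 244.1]
ee_rot: [0.001, 0.733, 0.68, 0.002]
force: [0.3, 0.2, -3.5]
grip_width: 0.555
t 60.30 pos [ 567.9 -440.5  244.1] th -0.075 grip 47.4 F [ 0.3  0.2 -3.5] tilt zx,zy 0.004 0.001
 ROT total tz 0.002 (1 rows of 0.002); then LIN total [-4.8 -0.1  4.1] (1 rows of [-4.8 -0.1  4.1])
scene 1005 along [ 62.2 112.3] across [-54.8  86.4]
top 661 along [ 62.3 109.9] across [-1.3 86.6]
```

View pics/s25.png

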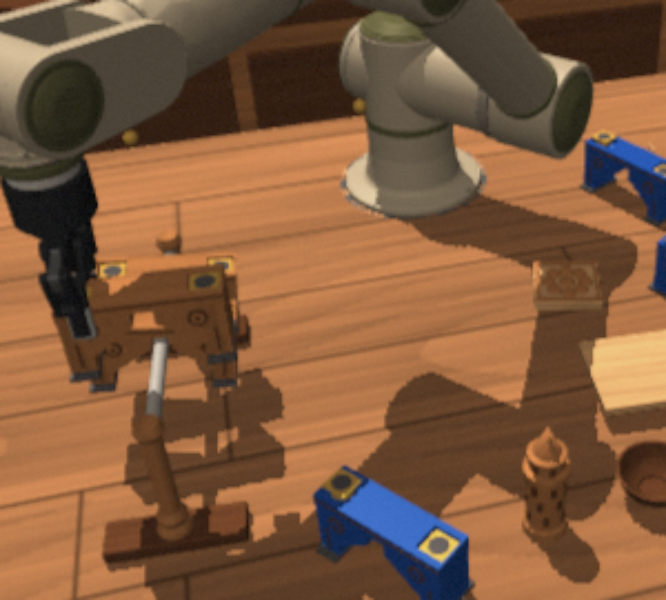

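```bash
python3 -m creep '[{"grip":40,"linear":[-6,0,15],"rot":[0,0,0.001]},{"grip":40,"linear":[0,0,20],"rot":[0,0,0]},{"grip":40,"linear":[0,0,20],"rot":[0,0,0]},{"grip":40,"linear":[0,0,15],"rot":[0,0,0]},{"grip":40,"linear":[0,0,10],"rot":[0,0,0]},{"grip":40,"linear":[0,0,8],"rot":[0,0,0]},{"grip":40,"linear":[0,0,7],"rot":[0,0,0]},{"grip":40,"linear":[0,0,0],"rot":[0,0,0]},{"grip":40,"linear":[0,0,0],"rot":[0,0,0]}]'
python3 - <<'E'
from h import *
go(567.5,-445.3,136.8,-.0765)
railcheck(148.5-48.8+84,84)
E
```

```text
time_s: 61.2
eef_pos: [568.0, -447.0, 149.3]
ee_rot: [0.001, 0.733, 0.68, 0.002]
force: [-0.3, -0.2, -5.0]
grip_width: 0.552
t 61.20 pos [ 568.  -447.   149.3] th -0.076 grip 47.1 F [-0.3 -0.2 -5. ] tilt zx,zy 0.004 0.001
 ROT total tz 0.001 (1 rows of 0.001); then LIN total [ 1.7 -0.6 12.5] (1 rows of [ 1.7 -0.6 12.5])
scene 956 along [ 62.4 112.7] across [-50.8  79.5]
top 559 along [ 63.2 110.4] across [-9.6 79.6]
```

```bash
python3 -m creep '[{"grip":40,"linear":[0.5,0,4],"rot":[0,0,0]},{"grip":40,"linear":[0,0,4],"rot":[0,0,0]},{"grip":40,"linear":[0,0,3],"rot":[0,0,0]},{"grip":40,"linear":[0,0,0],"rot":[0,0,0]},{"grip":40,"linear":[0,0,0],"rot":[0,0,0]}]'
python3 -m creep '[{"grip":40,"linear":[0,0,1],"rot":[0,0,0]},{"grip":40,"linear":[0,0,0],"rot":[0,0,0]},{"grip":40,"linear":[0,0,0],"rot":[0,0,0]}]'
```

```text
time_s: 61.72
eef_pos: [567.9, -446.5, 137.6]
ee_rot: [0.001, 0.733, 0.68, 0.002]
force: [-0.1, 0.7, -4.5]
grip_width: 0.552
time_s: 61.97
eef_pos: [568.0, -446.6, 137.0]
ee_rot: [0.001, 0.733, 0.68, 0.002]
force: [-0.2, -0.1, -2.2]
grip_width: 0.55
```

```bash
python3 -m creep '[{"grip":40,"linear":[0,0,0.6],"rot":[0,0,0]},{"grip":40,"linear":[0,0,0],"rot":[0,0,0]},{"grip":50,"linear":[0,0,0],"rot":[0,0,0]},{"grip":54,"linear":[0,0,0],"rot":[0,0,0]},{"grip":58,"linear":[0,0,0],"rot":[0,0,0]},{"grip":62,"linear":[0,0,0],"rot":[0,0,0]},{"grip":62,"linear":[0,0,0],"rot":[0,0,0]},{"grip":62,"linear":[0,0,-5],"rot":[0,0,0]},{"grip":62,"linear":[0,0,-15],"rot":[0,0,0]},{"grip":62,"linear":[0,0,-30],"rot":[0,0,0]},{"grip":62,"linear":[0,0,-35],"rot":[0,0,0]},{"grip":62,"linear":[0,0,-35],"rot":[0,0,0]}]'
python3 -m creep '[{"grip":62,"linear":[20,0,-20],"rot":[0,0,0]},{"grip":62,"linear":[35,0,0],"rot":[0,0,0]},{"grip":62,"linear":[38,0,0],"rot":[0,0,0]},{"grip":62,"linear":[38,0,0],"rot":[0,0,0]},{"grip":62,"linear":[38,0,0],"rot":[0,0,0]},{"grip":62,"linear":[38,0,0],"rot":[0,0,0]},{"grip":62,"linear":[30,0,0],"rot":[0,0,0]},{"grip":62,"linear":[0,0,0],"rot":[0,0,0]},{"grip":62,"linear":[0,0,0],"rot":[0,0,0]}]'
python3 - <<'E'
from h import *
p,d,W=cloud("scene");cv2.imwrite("pics/s26.png",p[:,:,::-1]);cv2.imwrite("pics/s26c.png",cv2.resize(p[170:370,60:300,::-1],(720,600)))
p,d,W=cloud("top");cv2.imwrite("pics/t26.png",p[:,:,::-1])
for s in(-98,-8,87):railcheck(172,s)
E
```

```text
time_s: 62.97
eef_pos: [567.2, -446.3, 257.9]
ee_rot: [0.001, 0.733, 0.68, 0.002]
force: [0.3, 0.1, 0.3]
grip_width: 0.725
time_s: 63.72
eef_pos: [585.6, -209.1, 277.4]
ee_rot: [0.002, 0.733, 0.681, 0.002]
force: [-0.1, 0.4, 0.2]
grip_width: 0.726
scene 774 along [-122.9  -71. ] across [-78.   78.9]
top 967 along [-121.7  -73.7] across [-78.5  78.7]
scene 852 along [-28.5  20.4] across [-77.   72.7]
top 885 along [-29.2  18.3] across [-77.6  63.4]
scene 868 along [ 63.3 112.5] across [-75.6  58.6]
top 741 along [ 63.1 110.4] across [-75.9  44.3]
```

View pics/s26c.png

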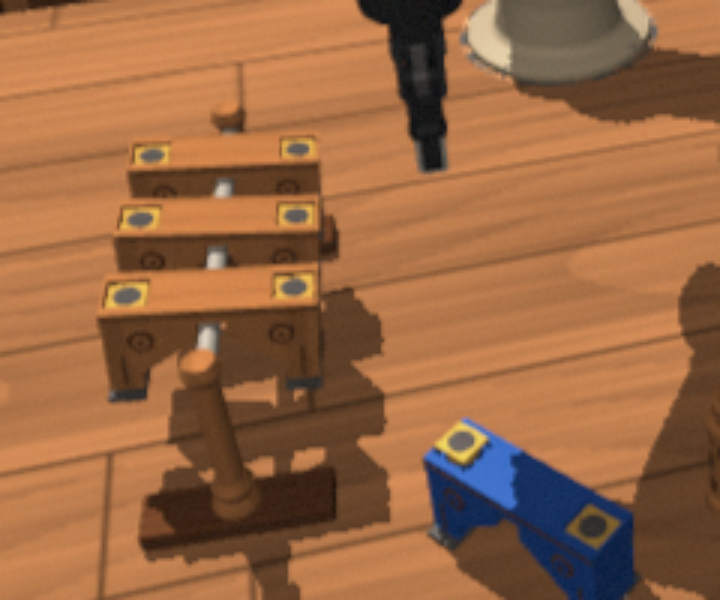

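View pics/t26.png

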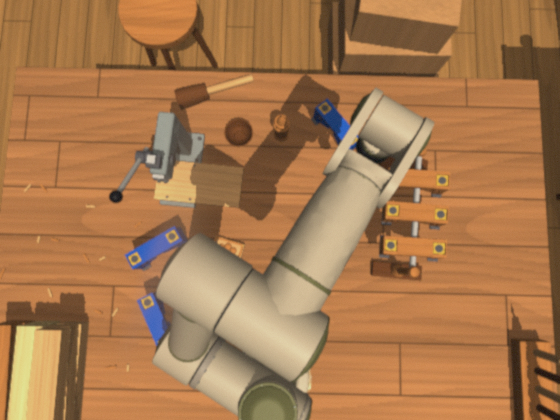

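View pics/s26.png

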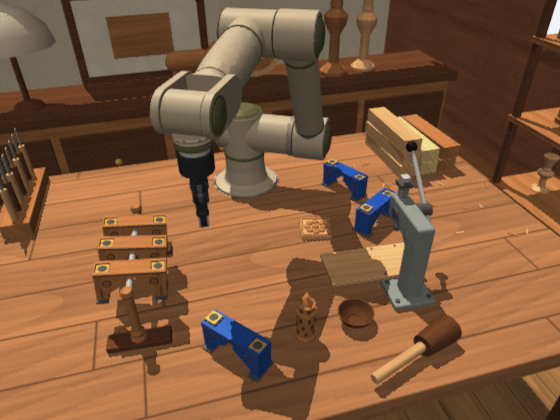

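```bash
cat >> h.py <<'E'
def tilt():
    for n,ref in(("scene",np.array([485.5,-387.8])),("top",np.array([485.5,-382.5]))):
        p,d,W=cloud(n); r=W[...,:2]-ref; a=r@RU;b=r@RV; H=hsv(p)
        for s in(-97,-5,87):
            m=(abs(W[...,2]-172)<25)&(abs(a-s)<15)&(abs(b)<90)&(H[...,1]>70)&(H[...,0]<40)
            if m.sum()<50: print(n,s,"few");continue
            c=cv2.fitLine(np.stack([b[m],W[m][:,2]],1).astype(np.float32),cv2.DIST_HUBER,0,.01,.01).ravel()
            print(n,s,m.sum(),"slope %.3f"%(c[1]/c[0]),"z0 %.1f"%(c[3]-c[2]*c[1]/c[0]),np.percentile(b[m],[1,99]).round(1))
E
python3 -c "
from h import *
tilt()"
python3 -m creep '[{"grip":62,"linear":[0,0,0],"rot":[0,0,0]},{"grip":62,"linear":[0,0,0],"rot":[0,0,0]},{"grip":62,"linear":[0,0,0],"rot":[0,0,0]},{"grip":62,"linear":[0,0,0],"rot":[0,0,0]},{"grip":62,"linear":[0,0,0],"rot":[0,0,0]},{"grip":62,"linear":[0,0,0],"rot":[0,0,0]}]'
python3 -c "
from h import *
tilt()"
```

```text
scene -97 365 slope -0.110 z0 172.7 [-77.8  79. ]
scene -5 446 slope -0.129 z0 172.7 [-77.4  79.6]
scene 87 549 slope -0.143 z0 172.3 [-76.2  80.1]
top -97 669 slope -0.117 z0 170.1 [-78.5  79.7]
top -5 642 slope -0.134 z0 169.9 [-77.2  80. ]
top 87 469 slope -0.106 z0 170.7 [-78.   41.6]
time_s: 64.72
eef_pos: [585.4, -210.3, 276.4]
ee_rot: [0.001, 0.733, 0.68, 0.002]
force: [0.4, -0.5, -0.3]
grip_width: 0.728
scene -97 370 slope -0.109 z0 172.7 [-77.5  79.2]
scene -5 450 slope -0.131 z0 172.6 [-76.9  79.7]
scene 87 538 slope -0.144 z0 172.4 [-76.6  80.3]
top -97 671 slope -0.110 z0 170.1 [-78.6  79.9]
top -5 642 slope -0.134 z0 170.1 [-77.3  79.9]
top 87 479 slope -0.114 z0 170.6 [-77.2  42.4]
```

```bash
cat >> h.py <<'E'
def go3(x,y,z):
    from scipy.spatial.transform import Rotation as Ro
    s=sensors.sense();w,a,b,c=s["ee_rot"];R=Ro.from_quat([a,b,c,w]).as_matrix()
    d=np.array([x,y,z])-s["eef_pos"]
    print("pos",s["eef_pos"].round(1),"grip %.1f"%(s["grip_width"]*85.4),"F",s["force"].round(1),"zaxis",R[:,2].round(3),"across-tilt %.3f"%(R[0:2,2]@RV),"LIN",(R.T@d).round(1))
def railpt(s,b): q=np.array([488,-383.6])+s*RU+b*RV; print("pt",q.round(1))
E
python3 -c "
from h import *
go(567.8,-448.7,262,-.0765)"
```

```text
t 64.82 pos [ 585.4 -210.3  276.5] th -0.076 grip 61.8 F [0.4 0.4 0.3] tilt zx,zy 0.004 0.001
 ROT total tz 0.001 (1 rows of 0.001); then LIN total [-239.     0.7   14.5] (7 rows of [-34.1   0.1   2.1])
```

```bash
python3 -m creep '[{"grip":64,"linear":[-25,0,0],"rot":[0,0,0]},{"grip":64,"linear":[-38,0,0],"rot":[0,0,0]},{"grip":64,"linear":[-38,0,0],"rot":[0,0,0]},{"grip":64,"linear":[-38,0,0],"rot":[0,0,0]},{"grip":64,"linear":[-38,0,0],"rot":[0,0,0]},{"grip":64,"linear":[-35,0.5,0],"rot":[0,0,0]},{"grip":64,"linear":[-20,0,0],"rot":[0,0,0]},{"grip":64,"linear":[-7,0,14],"rot":[0,0,0]},{"grip":64,"linear":[0,0,0],"rot":[0,-0.07,0]},{"grip":64,"linear":[0,0,0],"rot":[0,-0.065,0]},{"grip":64,"linear":[0,0,0],"rot":[0,0,0]},{"grip":64,"linear":[0,0,0],"rot":[0,0,0]}]'
python3 -c "
from h import *
go3(567.8,-448.7,143.5)"
```

```text
time_s: 65.82
eef_pos: [568.0, -448.0, 262.7]
ee_rot: [0.046, 0.732, 0.678, -0.047]
force: [-0.1, -1.1, 0.9]
grip_width: 0.753
pos [ 568.  -448.   262.7] grip 64.3 F [-0.1 -1.1  0.9] zaxis [-0.006 -0.132 -0.991] across-tilt -0.132 LIN [ 15.   -0.7 118.2]
```

```bash
python3 -m creep '[{"grip":64,"linear":[3,-0.5,24],"rot":[0,0,0]},{"grip":64,"linear":[4,0,30],"rot":[0,0,0]},{"grip":64,"linear":[4,0,30],"rot":[0,0,0]},{"grip":64,"linear":[2.5,0,20],"rot":[0,0,0]},{"grip":64,"linear":[1.2,0,10],"rot":[0,0,0]},{"grip":64,"linear":[0,0,4],"rot":[0,0,0]},{"grip":64,"linear":[0,0,0],"rot":[0,0,0]},{"grip":64,"linear":[0,0,0],"rot":[0,0,0]}]'
python3 - <<'E'
from h import *
go3(567.8,-448.7,143.5);tilt()
p,d=imaging.capture("wrist");cv2.imwrite("pics/w27.png",p[:,:,::-1])
E
```

```text
time_s: 66.48
eef_pos: [568.1, -450.5, 144.9]
ee_rot: [0.048, 0.732, 0.678, -0.047]
force: [0.2, 0.9, 0.9]
grip_width: 0.752
pos [ 568.1 -450.5  144.9] grip 64.2 F [0.2 0.9 0.9] zaxis [-0.005 -0.134 -0.991] across-tilt -0.134 LIN [ 1.9 -0.4  1.2]
scene -97 288 slope -0.127 z0 173.2 [-42.   79.2]
scene -5 359 slope -0.152 z0 173.0 [-46.7  79.5]
scene 87 461 slope -0.161 z0 172.9 [-45.6  80.2]
top -97 235 slope -0.065 z0 171.8 [-79.6 -17.4]
top -5 few
top 87 196 slope -0.224 z0 173.2 [22.4 80.7]
```

View pics/w27.png

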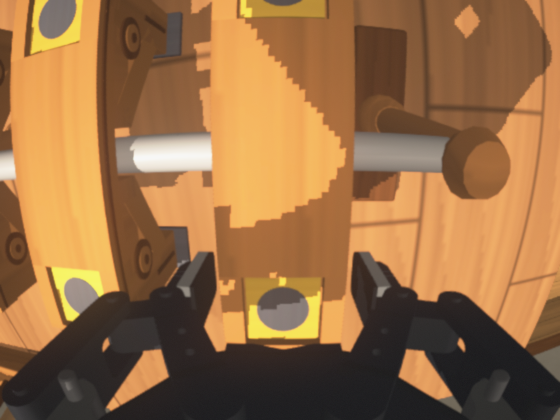

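```bash
python3 -m creep '[{"grip":64,"linear":[1.9,-0.4,1],"rot":[0,0,0]},{"grip":64,"linear":[0,0,0],"rot":[0,0,0]},{"grip":40,"linear":[0,0,0],"rot":[0,0,0]},{"grip":40,"linear":[0,0,0],"rot":[0,0,0]},{"grip":40,"linear":[0,0,0],"rot":[0,0,0]},{"grip":40,"linear":[0,0,0],"rot":[0,0,0]},{"grip":40,"linear":[0,0,0],"rot":[0,0,0]},{"grip":40,"linear":[0,0,-1],"rot":[0,0,0]},{"grip":40,"linear":[0,0,0],"rot":[0,0.045,0]},{"grip":40,"linear":[0,0,0],"rot":[0,0.045,0]},{"grip":40,"linear":[0,0,0],"rot":[0,0.044,0]},{"grip":40,"linear":[0,0,0],"rot":[0,0,0]}]' 60
python3 -m creep '[{"grip":40,"linear":[0,0,0],"rot":[0,0,0]},{"grip":40,"linear":[0,0,0],"rot":[0,0,0]}]'
python3 - <<'E'
from h import *
go3(567.8,-449.5,137);tilt()
E
```

```text
time_s: 67.63
eef_pos: [566.6, -449.0, 141.4]
ee_rot: [0.0, 0.734, 0.679, 0.002]
force: [-0.3, -0.6, -5.1]
grip_width: 0.554
time_s: 67.8
eef_pos: [567.3, -447.6, 142.2]
ee_rot: [0.001, 0.733, 0.68, 0.001]
force: [0.4, -0.5, -4.7]
grip_width: 0.551
pos [ 567.3 -447.6  142.2] grip 47.1 F [ 0.4 -0.5 -4.7] zaxis [ 0.003 -0.    -1.   ] across-tilt -0.000 LIN [-1.8  0.6  5.2]
scene -97 329 slope -0.118 z0 172.9 [-64.6  79.1]
scene -5 379 slope -0.146 z0 172.8 [-52.3  79.7]
scene 87 458 slope -0.032 z0 179.6 [-50.   78.3]
top -97 119 slope -0.122 z0 167.9 [-79.2 -38.5]
top -5 57 slope -0.061 z0 163.5 [57.6 80.9]
top 87 317 slope -0.072 z0 179.1 [-2.9 78.6]
```

```bash
python3 -m creep '[{"grip":40,"linear":[-1.8,0.3,0],"rot":[0,0.02,0]},{"grip":40,"linear":[0,0,2.5],"rot":[0,0,0]},{"grip":40,"linear":[0,0,2],"rot":[0,0,0]},{"grip":40,"linear":[0,0,1],"rot":[0,0,0]},{"grip":40,"linear":[0,0,0],"rot":[0,0,0]},{"grip":40,"linear":[0,0,0],"rot":[0,0,0]},{"grip":40,"linear":[0,0,0],"rot":[0,0,0]}]'
python3 - <<'E'
from h import *
go3(567.8,-449.5,137);tilt()
E
```

```text
time_s: 68.48
eef_pos: [567.7, -449.5, 137.6]
ee_rot: [-0.005, 0.733, 0.68, 0.009]
force: [0.5, -0.5, -4.6]
grip_width: 0.555
pos [ 567.7 -449.5  137.6] grip 47.4 F [ 0.5 -0.5 -4.6] zaxis [ 0.006  0.02  -1.   ] across-tilt 0.020 LIN [0.  0.1 0.6]
scene -97 338 slope -0.115 z0 172.9 [-70.3  79.1]
scene -5 390 slope -0.145 z0 172.8 [-53.9  79.5]
scene 87 461 slope -0.009 z0 176.0 [-53.2  75.9]
top -97 102 slope -0.145 z0 165.7 [-79.7 -43. ]
top -5 72 slope -0.124 z0 168.3 [52.6 80.8]
top 87 351 slope -0.041 z0 174.8 [-11.4  75.8]
```

```bash
python3 -m creep '[{"grip":40,"linear":[0.6,0,1.5],"rot":[0,0,0]},{"grip":40,"linear":[0,0,0],"rot":[0,0,0]},{"grip":40,"linear":[0,0,0],"rot":[0,0,0]}]'
python3 -m creep '[{"grip":40,"linear":[0,0,1],"rot":[0,0,0]},{"grip":40,"linear":[0,0,0],"rot":[0,0,0]},{"grip":40,"linear":[0,0,0],"rot":[0,0,0]}]'
python3 -m creep '[{"grip":40,"linear":[0,0,0.8],"rot":[0,0,0]},{"grip":40,"linear":[0,0,0],"rot":[0,0,0]},{"grip":40,"linear":[0,0,0],"rot":[0,0,0]}]'
```

```text
time_s: 68.83
eef_pos: [567.7, -448.9, 135.9]
ee_rot: [-0.006, 0.733, 0.68, 0.009]
force: [-0.5, 0.1, -3.9]
grip_width: 0.552
time_s: 69.08
eef_pos: [567.6, -448.9, 134.9]
ee_rot: [-0.006, 0.733, 0.68, 0.009]
force: [0.2, -0.3, -4.8]
grip_width: 0.55
time_s: 69.33
eef_pos: [567.7, -449.0, 134.4]
ee_rot: [-0.005, 0.733, 0.68, 0.009]
force: [-0.0, -0.5, -3.1]
grip_width: 0.558
```

```bash
python3 -m creep '[{"grip":40,"linear":[0,0,0.7],"rot":[0,0,0]},{"grip":40,"linear":[0,0,0],"rot":[0,0,0]},{"grip":49,"linear":[0,0,0],"rot":[0,0,0]},{"grip":51,"linear":[0,0,0],"rot":[0,0,0]},{"grip":54,"linear":[0,0,0],"rot":[0,0,0]},{"grip":58,"linear":[0,0,0],"rot":[0,0,0]},{"grip":62,"linear":[0,0,0],"rot":[0,0,0]},{"grip":62,"linear":[0,0,-5],"rot":[0,0,0]},{"grip":62,"linear":[0,0,-15],"rot":[0,-0.02,0]},{"grip":62,"linear":[0,0,-30],"rot":[0,0,0]},{"grip":62,"linear":[0,0,-35],"rot":[0,0,0]},{"grip":62,"linear":[0,0,-40],"rot":[0,0,0]}]'
python3 -m creep '[{"grip":62,"linear":[38,0,0],"rot":[0,0,0]},{"grip":62,"linear":[38,0,0],"rot":[0,0,0]},{"grip":62,"linear":[38,0,0],"rot":[0,0,0]},{"grip":62,"linear":[38,0,0],"rot":[0,0,0]},{"grip":62,"linear":[38,0,0],"rot":[0,0,0]},{"grip":62,"linear":[0,0,0],"rot":[0,0,0]}]'
python3 - <<'E'
from h import *
tilt()
p,d,W=cloud("scene");cv2.imwrite("pics/s28.png",cv2.resize(p[170:370,60:300,::-1],(720,600)))
E
```

```text
time_s: 70.33
eef_pos: [566.8, -448.8, 260.5]
ee_rot: [0.001, 0.733, 0.68, 0.001]
force: [0.2, -0.7, 0.7]
grip_width: 0.73
time_s: 70.83
eef_pos: [582.6, -253.7, 261.3]
ee_rot: [0.002, 0.731, 0.682, 0.002]
force: [1.5, 0.1, 1.1]
grip_width: 0.722
scene -97 364 slope -0.112 z0 172.7 [-77.7  79.4]
scene -5 436 slope -0.131 z0 172.6 [-77.2  79.5]
scene 87 549 slope -0.051 z0 172.5 [-82.3  76.8]
top -97 666 slope -0.104 z0 170.2 [-78.5  79.5]
top -5 524 slope -0.113 z0 170.4 [-77.3  58. ]
top 87 245 slope 0.005 z0 172.4 [-83.5  11. ]
```

View pics/s28.png

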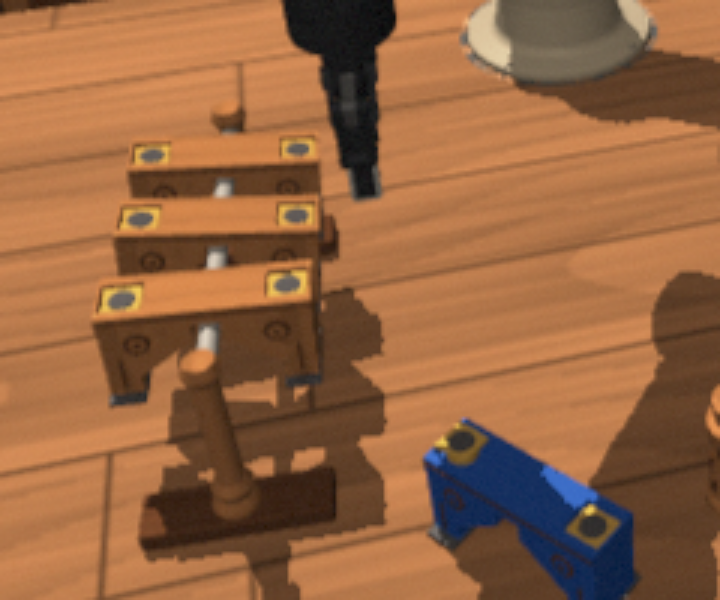

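```bash
python3 -m creep '[{"grip":62,"linear":[38,0,0],"rot":[0,0,0]},{"grip":62,"linear":[38,0,0],"rot":[0,0,0]},{"grip":62,"linear":[38,0,0],"rot":[0,0,0]},{"grip":62,"linear":[38,0,0],"rot":[0,0,0]},{"grip":62,"linear":[20,0,0],"rot":[0,0,0]},{"grip":62,"linear":[0,0,0],"rot":[0,0,0]},{"grip":62,"linear":[0,0,0],"rot":[0,0,0]}]'
python3 - <<'E'
from h import *
tilt()
for n in("scene","top"):
    p,d,W=cloud(n)
    def pl(m,t):
        q=W[m];A=np.c_[q[:,:2]-q[:,:2].mean(0),np.ones(len(q))];c=np.linalg.lstsq(A,q[:,2],rcond=None)[0];print(n,t,m.sum(),c.round(4))
    pl((abs(W[...,2])<8)&(W[...,0]>250)&(W[...,0]<420)&(W[...,1]>-300)&(W[...,1]<-50),"bench")
    H=hsv(p);pl((abs(W[...,2]-84)<6)&(H[...,0]>100)&(H[...,1]>100)&(W[...,0]>650)&(W[...,1]<-100),"blue")
    pl((abs(W[...,2]-30)<5)&(W[...,0]>500)&(W[...,0]<610)&(W[...,1]>110)&(W[...,1]<300),"bed")
E
```

```text
time_s: 71.57
eef_pos: [594.9, -89.0, 259.0]
ee_rot: [0.002, 0.733, 0.68, 0.001]
force: [-0.1, -0.5, 0.2]
grip_width: 0.729
scene -97 355 slope -0.112 z0 172.8 [-77.8  79.1]
scene -5 431 slope -0.133 z0 172.5 [-76.9  79.5]
scene 87 537 slope -0.047 z0 172.6 [-82.7  76.8]
top -97 671 slope -0.108 z0 170.0 [-78.8  79.7]
top -5 638 slope -0.132 z0 170.0 [-77.5  79.8]
top 87 607 slope -0.053 z0 170.0 [-82.9  76.3]
scene bench 2913 [-9.0000e-04  8.0000e-04  1.6121e+00]
scene blue 972 [-1.09000e-02  4.20000e-03  8.47005e+01]
scene bed 1649 [ 1.70000e-03 -8.00000e-04  3.12194e+01]
top bench 3911 [ 0.001   0.0027 -0.484 ]
top blue 5 [-7.48000e-02  1.53200e-01  8.26612e+01]
top bed 1968 [1.40000e-03 0.00000e+00 3.03283e+01]
```

```bash
python3 -c "
from h import *
go(475.6,-442.2,262,-.0765)"
```

```text
t 71.77 pos [594.6 -90.1 258.5] th -0.078 grip 62.1 F [-0.  -0.   0.5] tilt zx,zy 0.004 -0.000
 ROT total tz -0.002 (1 rows of -0.002); then LIN total [-360.2  -91.7   -3.5] (10 rows of [-36.   -9.2  -0.4])
```

```bash
python3 -m creep '[{"grip":62,"linear":[-25,-6,-3],"rot":[0,0,0]},{"grip":64,"linear":[-36,-9,0],"rot":[0,0,0]},{"grip":64,"linear":[-38,-10,0],"rot":[0,0,0]},{"grip":64,"linear":[-38,-10,0],"rot":[0,0,0]},{"grip":64,"linear":[-38,-10,0],"rot":[0,0,0]},{"grip":64,"linear":[-38,-10,0],"rot":[0,0,0]},{"grip":64,"linear":[-38,-10,0],"rot":[0,0,0]},{"grip":64,"linear":[-38,-10,0],"rot":[0,0,0]},{"grip":64,"linear":[-36,-9,0],"rot":[0,0,0]},{"grip":64,"linear":[-24,-5,0],"rot":[0,0,0]},{"grip":64,"linear":[-11,-2.7,0],"rot":[0,-0.07,0]},{"grip":64,"linear":[0,0,0],"rot":[0,-0.063,0]}]'
python3 -m creep '[{"grip":64,"linear":[0,0,0],"rot":[0,0,0]},{"grip":64,"linear":[0,0,0],"rot":[0,0,0]}]'
python3 -c "
from h import *
go3(475.6,-442.2,143.3)"
```

```text
time_s: 72.77
eef_pos: [473.4, -444.8, 260.2]
ee_rot: [0.047, 0.734, 0.676, -0.049]
force: [-0.2, 0.1, -0.3]
grip_width: 0.754
time_s: 72.93
eef_pos: [475.5, -440.5, 261.3]
ee_rot: [0.046, 0.732, 0.678, -0.047]
force: [0.5, 0.7, 0.6]
grip_width: 0.749
pos [ 475.5 -440.5  261.3] grip 64.0 F [0.5 0.7 0.6] zaxis [-0.006 -0.131 -0.991] across-tilt -0.131 LIN [ 13.7  -0.2 117.2]
```

```bash
python3 -m creep '[{"grip":64,"linear":[3,0,24],"rot":[0,0,0]},{"grip":64,"linear":[4,0,30],"rot":[0,0,0]},{"grip":64,"linear":[4,0,30],"rot":[0,0,0]},{"grip":64,"linear":[2.5,0,20],"rot":[0,0,0]},{"grip":64,"linear":[1,0,9],"rot":[0,0,0]},{"grip":64,"linear":[0,0,4],"rot":[0,0,0]},{"grip":64,"linear":[0,0,0],"rot":[0,0,0]},{"grip":64,"linear":[0,0,0],"rot":[0,0,0]}]'
python3 - <<'E'
from h import *
go3(475.6,-442.2,143.3)
p,d=imaging.capture("wrist");cv2.imwrite("pics/w29.png",p[:,:,::-1])
E
```

```text
time_s: 73.6
eef_pos: [476.6, -442.2, 144.7]
ee_rot: [0.047, 0.732, 0.678, -0.047]
force: [0.0, -0.0, 0.5]
grip_width: 0.749
pos [ 476.6 -442.2  144.7] grip 63.9 F [ 0.  -0.   0.5] zaxis [-0.005 -0.134 -0.991] across-tilt -0.133 LIN [ 0.1 -1.   1.4]
```

View pics/w29.png

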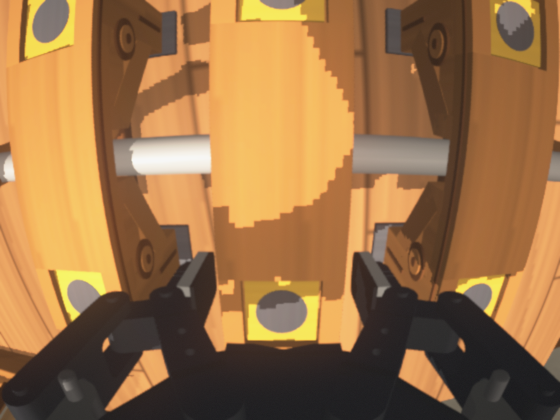

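```bash
python3 -m creep '[{"grip":64,"linear":[0,-0.8,1.2],"rot":[0,0,0]},{"grip":64,"linear":[0,0,0],"rot":[0,0,0]},{"grip":40,"linear":[0,0,0],"rot":[0,0,0]},{"grip":40,"linear":[0,0,0],"rot":[0,0,0]},{"grip":40,"linear":[0,0,0],"rot":[0,0,0]},{"grip":40,"linear":[0,0,0],"rot":[0,0,0]},{"grip":40,"linear":[0,0,0],"rot":[0,0,0]},{"grip":40,"linear":[0,0,-1],"rot":[0,0,0]},{"grip":40,"linear":[0,0,0],"rot":[0,0.05,0]},{"grip":40,"linear":[0,0,0],"rot":[0,0.05,0]},{"grip":40,"linear":[0,0,0],"rot":[0,0.045,0]},{"grip":40,"linear":[0,0,0],"rot":[0,0,0]}]' 60
python3 -m creep '[{"grip":40,"linear":[-1.5,0,2],"rot":[0,0,0]},{"grip":40,"linear":[0,0,2],"rot":[0,0,0]},{"grip":40,"linear":[0,0,0],"rot":[0,0,0]},{"grip":40,"linear":[0,0,0],"rot":[0,0,0]}]'
python3 - <<'E'
from h import *
go3(475.6,-442.5,135);tilt()
E
```

```text
time_s: 74.65
eef_pos: [474.8, -442.3, 141.6]
ee_rot: [-0.004, 0.734, 0.679, 0.006]
force: [-0.3, 0.1, -4.8]
grip_width: 0.558
time_s: 74.98
eef_pos: [475.4, -442.5, 138.7]
ee_rot: [-0.003, 0.733, 0.68, 0.006]
force: [0.7, -0.4, -3.5]
grip_width: 0.558
pos [ 475.4 -442.5  138.7] grip 47.6 F [ 0.7 -0.4 -3.5] zaxis [ 0.004  0.012 -1.   ] across-tilt 0.012 LIN [-0.1  0.2  3.7]
scene -97 312 slope -0.122 z0 173.1 [-55.3  79.2]
scene -5 369 slope -0.011 z0 176.7 [-53.3  76.3]
scene 87 539 slope -0.048 z0 172.5 [-82.8  76.8]
top -97 77 slope -0.147 z0 170.9 [52.1 80.4]
top -5 363 slope -0.033 z0 175.3 [-14.1  76.4]
top 87 603 slope -0.052 z0 170.2 [-82.7  76.4]
```

```bash
python3 -m creep '[{"grip":40,"linear":[-0.6,0,1.5],"rot":[0,0.01,0]},{"grip":40,"linear":[0,0,1],"rot":[0,0,0]},{"grip":40,"linear":[0,0,0],"rot":[0,0,0]},{"grip":40,"linear":[0,0,0],"rot":[0,0,0]}]'
python3 -m creep '[{"grip":40,"linear":[0,0,0.8],"rot":[0,0,0]},{"grip":40,"linear":[0,0,0],"rot":[0,0,0]},{"grip":40,"linear":[0,0,0],"rot":[0,0,0]}]'
python3 -m creep '[{"grip":40,"linear":[0,0,0.8],"rot":[0,0,0]},{"grip":40,"linear":[0,0,0],"rot":[0,0,0]},{"grip":40,"linear":[0,0,0],"rot":[0,0,0]}]'
```

```text
time_s: 75.42
eef_pos: [475.3, -443.5, 136.4]
ee_rot: [-0.006, 0.733, 0.68, 0.01]
force: [0.6, -0.1, -4.5]
grip_width: 0.556
time_s: 75.67
eef_pos: [475.3, -443.4, 135.7]
ee_rot: [-0.006, 0.733, 0.68, 0.01]
force: [0.2, -1.0, -3.9]
grip_width: 0.552
time_s: 75.92
eef_pos: [475.3, -443.4, 134.8]
ee_rot: [-0.006, 0.733, 0.68, 0.01]
force: [-0.9, 0.2, -4.0]
grip_width: 0.558
```

```bash
python3 -m creep '[{"grip":40,"linear":[0,0,0.8],"rot":[0,0,0]},{"grip":40,"linear":[0,0,0],"rot":[0,0,0]},{"grip":40,"linear":[0,0,0],"rot":[0,0,0]}]'
python3 -m creep '[{"grip":40,"linear":[0,0,0.7],"rot":[0,0,0]},{"grip":40,"linear":[0,0,0],"rot":[0,0,0]},{"grip":40,"linear":[0,0,0],"rot":[0,0,0]}]'
python3 -c "
from h import *
tilt()"
```

```text
time_s: 76.17
eef_pos: [475.4, -443.5, 134.3]
ee_rot: [-0.006, 0.733, 0.68, 0.01]
force: [-0.7, -0.1, -2.0]
grip_width: 0.555
time_s: 76.42
eef_pos: [475.4, -443.5, 134.0]
ee_rot: [-0.006, 0.733, 0.68, 0.01]
force: [-1.9, 1.2, 2.5]
grip_width: 0.556
scene -97 321 slope -0.121 z0 172.9 [-56.2  79.2]
scene -5 370 slope -0.001 z0 173.1 [-54.   75.2]
scene 87 543 slope -0.050 z0 172.6 [-82.2  76.7]
top -97 84 slope -0.177 z0 172.8 [50.  80.2]
top -5 368 slope -0.019 z0 171.3 [-17.4  75.3]
top 87 603 slope -0.053 z0 170.1 [-83.1  76.4]
```

Seated at about level; release and go on to arch 1.

```bash
python3 -m creep '[{"grip":49,"linear":[0,0,0],"rot":[0,0,0]},{"grip":51,"linear":[0,0,0],"rot":[0,0,0]},{"grip":54,"linear":[0,0,0],"rot":[0,0,0]},{"grip":58,"linear":[0,0,0],"rot":[0,0,0]},{"grip":62,"linear":[0,0,0],"rot":[0,0,0]},{"grip":62,"linear":[0,0,-5],"rot":[0,0,0]},{"grip":62,"linear":[0,0,-15],"rot":[0,-0.02,0]},{"grip":62,"linear":[0,0,-30],"rot":[0,0,0]},{"grip":62,"linear":[0,0,-35],"rot":[0,0,0]},{"grip":62,"linear":[0,0,-40],"rot":[0,0,0]},{"grip":62,"linear":[0,0,0],"rot":[0,0,0]},{"grip":62,"linear":[0,0,0],"rot":[0,0,0]}]'
python3 -c "
from h import *
tilt()
go(384.8,-434,262,-.0765)"
```

```text
time_s: 77.52
eef_pos: [475.3, -444.5, 262.2]
ee_rot: [0.004, 0.733, 0.68, 0.002]
force: [0.1, -0.7, -0.7]
grip_width: 0.728
scene -97 362 slope -0.115 z0 172.8 [-77.9  79. ]
scene -5 435 slope -0.008 z0 172.7 [-84.5  75.2]
scene 87 540 slope -0.052 z0 172.5 [-82.4  76.6]
top -97 120 slope -0.225 z0 175.6 [37.6 80.1]
top -5 520 slope -0.023 z0 170.5 [-53.2  74.9]
top 87 612 slope -0.053 z0 170.2 [-82.8  76. ]
t 77.62 pos [ 474.6 -443.8  258.3] th -0.076 grip 61.6 F [-0.4  0.8 -0.9] tilt zx,zy 0.004 0.002
 ROT total tz 0.000 (1 rows of 0.000); then LIN total [  2.9 -90.3  -3.7] (3 rows of [  1.  -30.1  -1.2])
```

```bash
python3 -m creep '[{"grip":64,"linear":[0,-25,-3],"rot":[0,0,0]},{"grip":64,"linear":[1,-33,0],"rot":[0,0,0]},{"grip":64,"linear":[1,-24,0],"rot":[0,0,0]},{"grip":64,"linear":[1,-8.3,0],"rot":[0,0,0]},{"grip":64,"linear":[0,0,0],"rot":[0,-0.06,0]},{"grip":64,"linear":[0,0,0],"rot":[0,-0.055,0]},{"grip":64,"linear":[0,0,0],"rot":[0,0,0]},{"grip":64,"linear":[0,0,0],"rot":[0,0,0]}]'
python3 -c "
from h import *
go3(384.8,-434,144.4)"
```

```text
time_s: 78.28
eef_pos: [385.3, -433.6, 260.6]
ee_rot: [0.039, 0.732, 0.679, -0.039]
force: [0.1, -0.5, 0.3]
grip_width: 0.748
pos [ 385.3 -433.6  260.6] grip 63.9 F [ 0.1 -0.5  0.3] zaxis [-0.005 -0.11  -0.994] across-tilt -0.110 LIN [ 12.4  -0.9 115.5]
```

```bash
python3 -m creep '[{"grip":64,"linear":[3,-0.5,24],"rot":[0,0,0]},{"grip":64,"linear":[3.5,-0.4,30],"rot":[0,0,0]},{"grip":64,"linear":[3.5,0,30],"rot":[0,0,0]},{"grip":64,"linear":[2,0,20],"rot":[0,0,0]},{"grip":64,"linear":[1,0,9],"rot":[0,0,0]},{"grip":64,"linear":[0,0,3.5],"rot":[0,0,0]},{"grip":64,"linear":[0,0,0],"rot":[0,0,0]},{"grip":64,"linear":[0,0,0],"rot":[0,0,0]}]'
python3 - <<'E'
from h import *
go3(384.8,-434,144.4)
p,d=imaging.capture("wrist");cv2.imwrite("pics/w30.png",p[:,:,::-1])
E
```

```text
time_s: 78.95
eef_pos: [384.9, -435.0, 145.0]
ee_rot: [0.041, 0.732, 0.679, -0.04]
force: [-1.3, 0.1, -0.5]
grip_width: 0.757
pos [ 384.9 -435.   145. ] grip 64.7 F [-1.3  0.1 -0.5] zaxis [-0.004 -0.114 -0.994] across-tilt -0.114 LIN [ 1.1 -0.2  0.5]
```

View pics/w30.png

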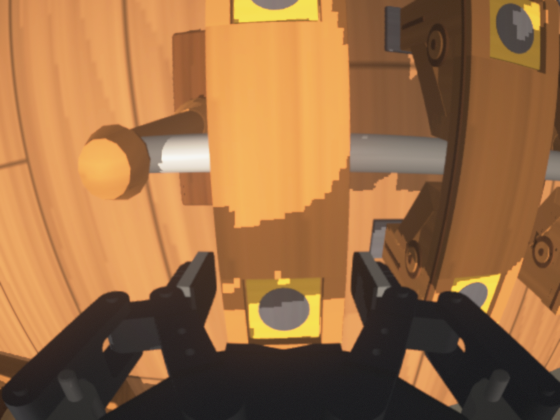

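```bash
python3 -m creep '[{"grip":64,"linear":[0.8,-0.8,0.5],"rot":[0,0,0]},{"grip":64,"linear":[0,0,0],"rot":[0,0,0]},{"grip":40,"linear":[0,0,0],"rot":[0,0,0]},{"grip":40,"linear":[0,0,0],"rot":[0,0,0]},{"grip":40,"linear":[0,0,0],"rot":[0,0,0]},{"grip":40,"linear":[0,0,0],"rot":[0,0,0]},{"grip":40,"linear":[0,0,0],"rot":[0,0,0]},{"grip":40,"linear":[0,0,-1],"rot":[0,0,0]},{"grip":40,"linear":[0,0,0],"rot":[0,0.05,0]},{"grip":40,"linear":[0,0,0],"rot":[0,0.05,0]},{"grip":40,"linear":[0,0,0],"rot":[0,0.03,0]},{"grip":40,"linear":[0,0,0],"rot":[0,0,0]}]' 60
python3 -m creep '[{"grip":40,"linear":[-1.5,0,2],"rot":[0,0,0]},{"grip":40,"linear":[0,0,2],"rot":[0,0,0]},{"grip":40,"linear":[0,0,0],"rot":[0,0,0]},{"grip":40,"linear":[0,0,0],"rot":[0,0,0]}]'
python3 - <<'E'
from h import *
go3(384.6,-436,136);tilt()
E
```

```text
time_s: 80.0
eef_pos: [383.2, -433.9, 143.0]
ee_rot: [-0.006, 0.734, 0.679, 0.008]
force: [-0.7, -1.5, -5.3]
grip_width: 0.554
time_s: 80.33
eef_pos: [383.7, -434.5, 139.9]
ee_rot: [-0.005, 0.733, 0.68, 0.008]
force: [0.1, 0.1, -5.2]
grip_width: 0.55
pos [ 383.7 -434.5  139.9] grip 46.9 F [ 0.1  0.1 -5.2] zaxis [ 0.005  0.017 -1.   ] across-tilt 0.018 LIN [-1.5  1.   3.8]
scene -97 317 slope -0.001 z0 175.7 [-51.7  76.8]
scene -5 433 slope -0.006 z0 172.7 [-84.4  75.1]
scene 87 544 slope -0.051 z0 172.6 [-82.2  76.8]
top -97 396 slope -0.027 z0 174.2 [-21.7  76.5]
top -5 632 slope -0.002 z0 170.2 [-84.8  75.1]
top 87 611 slope -0.050 z0 170.1 [-83.2  76.3]
```

```bash
python3 -m creep '[{"grip":40,"linear":[-1,0.5,1.5],"rot":[0,0,0]},{"grip":40,"linear":[0,0,1],"rot":[0,0,0]},{"grip":40,"linear":[0,0,0],"rot":[0,0,0]},{"grip":40,"linear":[0,0,0],"rot":[0,0,0]}]'
python3 -m creep '[{"grip":40,"linear":[0,0,0.8],"rot":[0,0,0]},{"grip":40,"linear":[0,0,0],"rot":[0,0,0]},{"grip":40,"linear":[0,0,0],"rot":[0,0,0]}]'
python3 -m creep '[{"grip":40,"linear":[0,0,0.8],"rot":[0,0,0]},{"grip":40,"linear":[0,0,0],"rot":[0,0,0]},{"grip":40,"linear":[0,0,0],"rot":[0,0,0]}]'
```

```text
time_s: 80.77
eef_pos: [384.1, -435.8, 137.6]
ee_rot: [-0.005, 0.733, 0.68, 0.008]
force: [0.1, 0.3, -4.8]
grip_width: 0.553
time_s: 81.02
eef_pos: [384.2, -435.9, 137.1]
ee_rot: [-0.004, 0.733, 0.68, 0.008]
force: [-0.2, -0.3, -3.0]
grip_width: 0.554
time_s: 81.27
eef_pos: [384.2, -436.0, 136.7]
ee_rot: [-0.004, 0.733, 0.68, 0.008]
force: [-1.7, 1.6, 4.0]
grip_width: 0.55
```

```bash
python3 -m creep '[{"grip":49,"linear":[0,0,0],"rot":[0,0,0]},{"grip":51,"linear":[0,0,0],"rot":[0,0,0]},{"grip":54,"linear":[0,0,0],"rot":[0,0,0]},{"grip":58,"linear":[0,0,0],"rot":[0,0,0]},{"grip":62,"linear":[0,0,0],"rot":[0,0,0]},{"grip":62,"linear":[0,0,-5],"rot":[0,0,0]},{"grip":62,"linear":[0,0,-15],"rot":[0,-0.02,0]},{"grip":62,"linear":[0,0,-30],"rot":[0,0,0]},{"grip":62,"linear":[0,0,-35],"rot":[0,0,0]},{"grip":62,"linear":[0,0,-40],"rot":[0,0,0]},{"grip":62,"linear":[0,0,0],"rot":[0,0,0]},{"grip":62,"linear":[0,0,0],"rot":[0,0,0]}]'
python3 -m creep '[{"grip":62,"linear":[30,0,0],"rot":[0,0,0]},{"grip":62,"linear":[38,0,0],"rot":[0,0,0]},{"grip":62,"linear":[38,0,0],"rot":[0,0,0]},{"grip":62,"linear":[38,0,0],"rot":[0,0,0]},{"grip":62,"linear":[38,0,0],"rot":[0,0,0]},{"grip":62,"linear":[38,0,0],"rot":[0,0,0]},{"grip":62,"linear":[20,0,0],"rot":[0,0,0]},{"grip":62,"linear":[0,0,0],"rot":[0,0,0]},{"grip":62,"linear":[0,0,0],"rot":[0,0,0]},{"grip":62,"linear":[0,0,0],"rot":[0,0,0]}]'
python3 - <<'E'
from h import *
tilt();go3(0,0,0)
p,d,W=cloud("scene");cv2.imwrite("pics/s31.png",p[:,:,::-1]);cv2.imwrite("pics/s31c.png",cv2.resize(p[170:370,60:300,::-1],(720,600)))
p,d,W=cloud("top");cv2.imwrite("pics/t31.png",p[:,:,::-1])
E
```

```text
time_s: 82.27
eef_pos: [384.1, -436.4, 264.5]
ee_rot: [0.006, 0.733, 0.68, -0.001]
force: [0.6, 0.2, -0.3]
grip_width: 0.722
time_s: 83.1
eef_pos: [401.7, -197.0, 260.2]
ee_rot: [0.002, 0.734, 0.68, 0.0]
force: [0.4, 0.6, -1.0]
grip_width: 0.726
scene -97 369 slope -0.003 z0 172.7 [-83.9  75. ]
scene -5 436 slope -0.007 z0 172.5 [-84.1  75.1]
scene 87 546 slope -0.052 z0 172.5 [-82.2  76.9]
top -97 295 slope 0.048 z0 172.4 [-85.1  -9.1]
top -5 553 slope 0.009 z0 170.7 [-85.5  66.6]
top 87 620 slope -0.051 z0 170.2 [-82.6  76.2]
pos [ 401.7 -197.4  260.2] grip 61.5 F [0.4 0.  0.2] zaxis [ 0.003 -0.003 -1.   ] across-tilt -0.002 LIN [ 166.5 -416.6  258.3]
```

View pics/s31c.png

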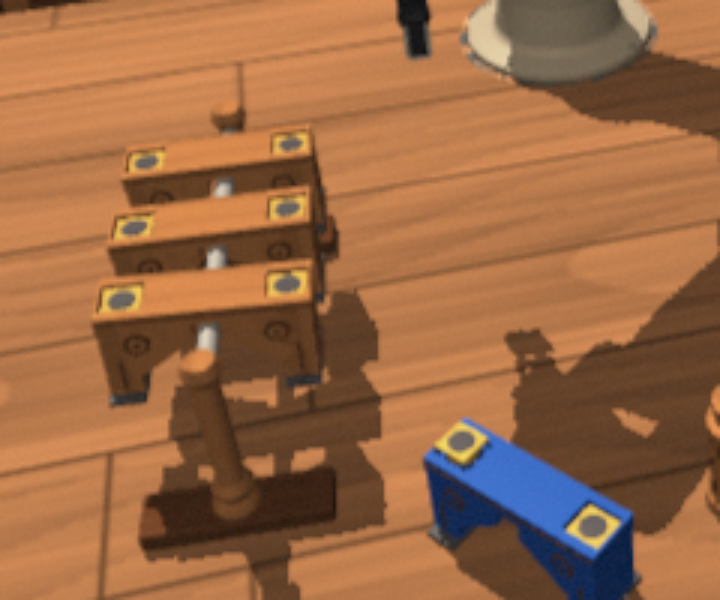

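View pics/t31.png

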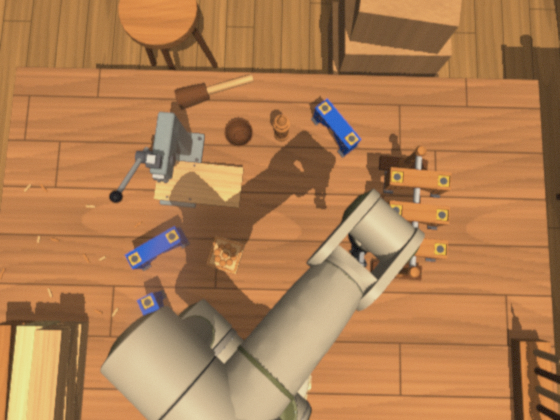

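```bash
python3 -c "
from rig import ctrl
print(ctrl.finish_job())"
```

```text
the job is handed in; nothing more can be done
None
```

I finished and handed in all three brown arches at about 83 s of the 210 s allowed. Each one was stood on the press bed, slid under the ram and pressed to the lever's stop, and the lever was let back up. Each arch was then taken out and hung astride the rail.

**Sockets:** after each press, the depth readings put the pressed socket within about 1 mm of the home one on the same arch.

**Hanging:** all three first hung 0.11–0.14 rad off level, so I re-gripped each one and shifted it 3–5 mm on the bar. In the last scene-camera check the slopes were 0.003, 0.007 and 0.05 rad. The centres are about 92 mm apart, leaving a gap of roughly 28 mm between foot plates.

**Disagreements:** the scene and top cameras differed by about 5 mm in y, so I scaled both to the gripper's reading at the first grasp. In the last check the arm partly hid the nearest arch from the top camera, which read 0.048 rad there against 0.003 from the scene camera. I did not confirm which was right.

**Other things:** I never moved the blue look-alikes or the other objects, and they looked in place in the last pictures. I saw no sign of an arch being knocked aside. The lever was back up after each pull.

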